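Pack up the carving bench

TASK

Pack up the carving bench: put every finished wooden knob into the green tin and then close the tin with its green lid, cover the white wax pot with its white lid, and stand every gouge from the slanted rest upright in the blue cup, handle down. Both lids must sit fully home and level on their rims; leave the oil bottle, the mallet and the wood blank where they are.

Things in the scene. Friction and masses are not known exactly. Their poses are not given: they have to be found in the camera images.
- tin: open round dark green storage tin, fixed to the bench: 136 mm outer and 128 mm inner diameter, 70 mm high, floor 4 mm thick. Origin: centre of its underside, on the bench; z up
- tin_lid: the tin's loose green lid, starting flat on the bench, right way up: below, a plug 120 mm diameter, 8 mm high for the tin's mouth (4 mm play all round); a flange 142 mm diameter, 5 mm thick that rests on the rim; on top an upright round dark wood knob 22 mm diameter, 13 to 41 mm above the origin. About 150 g. Origin: centre of the plug's underside; z up. Home: origin 62 mm above the bench
- pot: small white ceramic pot of solid amber wax, fixed to the bench: 80 mm outer and 72 mm inner diameter, 60 mm high, wax filled to 35 mm. Origin: centre of its underside, on the bench; z up
- pot_lid: the wax pot's loose white lid, starting flat on the bench, right way up: below, a plug 64 mm diameter, 8 mm high for the pot's mouth (4 mm play); a flange 88 mm diameter, 5 mm thick that rests on the rim; on top an upright round dark wood knob 22 mm diameter, 13 to 41 mm above the origin. About 80 g. Origin: centre of the plug's underside; z up. Home: origin 52 mm above the bench
- cup: blue stoneware holder cup, fixed to the bench: 68 mm outer and 60 mm inner diameter, 85 mm high, floor 6 mm thick. Origin: centre of its underside, on the bench; z up. Gouges in it may lean against its rim
- rest: slanted tool rest, fixed: base 180 x 210 mm, 10 mm thick; a 27 mm high kerb at its -x edge holds the gouge butts; the blades lie on a steel bar along y, 118 mm above the bench at x = +67 mm, each between two short pins (tops 140 mm high). Lanes at y = -64, 0, 64 mm. Origin: on the bench, 5 mm to the -x side of the base's centre; x from kerb to bar, z up
- knob0: turned pale wooden drawer knob, standing on its foot at the start: foot 28 mm diameter for the first 11 mm, then a head 32 mm diameter up to the top at 26 mm; 20 g. Origin: centre of the underside of the foot; z runs up its axis. May be absent
- knob1: turned pale wooden drawer knob, standing on its foot at the start: foot 28 mm diameter for the first 11 mm, then a head 32 mm diameter up to the top at 26 mm; 20 g. Origin: centre of the underside of the foot; z runs up its axis. May be absent
- knob2: turned pale wooden drawer knob, standing on its foot at the start: foot 28 mm diameter for the first 11 mm, then a head 32 mm diameter up to the top at 26 mm; 20 g. Origin: centre of the underside of the foot; z runs up its axis. May be absent
- knob3: turned pale wooden drawer knob, standing on its foot at the start: foot 28 mm diameter for the first 11 mm, then a head 32 mm diameter up to the top at 26 mm; 20 g. Origin: centre of the underside of the foot; z runs up its axis. May be absent
- gouge0: carving gouge, 200 mm long, 80 g: round wooden handle 16 mm diameter, 130 mm long, then a round steel blade 8 mm diameter, 70 mm long. Origin: centre of the handle's butt end; z along it towards the blade tip; balances 105 mm from the butt. Starts in the slanted rest, butt low, rising at 40 degrees from horizontal along the rest's +x. May be absent. Handle: mid brown
- gouge1: carving gouge, 200 mm long, 80 g: round wooden handle 16 mm diameter, 130 mm long, then a round steel blade 8 mm diameter, 70 mm long. Origin: centre of the handle's butt end; z along it towards the blade tip; balances 105 mm from the butt. Starts in the slanted rest, butt low, rising at 40 degrees from horizontal along the rest's +x. May be absent. Handle: red
- gouge2: carving gouge, 200 mm long, 80 g: round wooden handle 16 mm diameter, 130 mm long, then a round steel blade 8 mm diameter, 70 mm long. Origin: centre of the handle's butt end; z along it towards the blade tip; balances 105 mm from the butt. Starts in the slanted rest, butt low, rising at 40 degrees from horizontal along the rest's +x. May be absent. Handle: dark brown
- oil: bystander: amber bottle of oil standing on the bench, 60 mm diameter, 150 mm high. Origin: centre of its underside
- mallet: bystander: wooden mallet lying on the bench, round head 68 mm diameter and 100 mm long along its +x, handle 24 mm diameter and 150 mm long to -x. Origin: on the bench, below the joint of head and handle
- blank: bystander: block of pale wood, 100 x 55 x 45 mm. Origin: centre of its underside
Things that resemble listed ones, but are neither listed nor needed, are in the scene too. Leave any turquoise look-alike of the gouge0 alone.

How it is judged:
By the outcome, as a careful person would: the job done as asked, in the order asked, and still so for the second after the job is handed in, with the robot touching nothing.
Of knob0, knob1, knob2, knob3 only 2 to 4 are there at a start; the rules pass over those that are not, and their reading is None.
Of gouge0, gouge1, gouge2 only 2 to 2 are there at a start; the rules pass over those that are not, and their reading is None.
At some moment in a run one of knob0, knob1, knob2, knob3, tin_lid, pot_lid may be knocked a few centimetres aside while the robot is not near it.
It also fails if it takes over 210 s, if anything falls off the work surface, if the arm or the gripper's body presses on something with over 40 N, if the wrist force passes 120 N, or if a joint passes its speed limit or range.

ROBOT

A 7-joint arm with a two-finger parallel gripper is mounted at the origin on the work surface. World frame = base frame: x ahead of the robot, y to its left, z up, the work surface at z = 0. Lengths are in m, angles in rad, forces in N, time in s.
With the tool pointing down it reaches from about 0.4 to 0.9 m from the base axis. Payload 5.5 kg.
Tool frame: the origin (TCP) lies at the very end of the fingers, on their centre line; the grasp point (between the pads) lies 19 mm behind it; x points along the fingers, z is the direction in which the jaws open and shut, and the axes are right-handed (so a half turn about x gives the same grasp; the last joint's range is limited). The gripper opens to 85 mm and grips with 20 to 120 N. Pads are 22 mm wide; open, the fingers measure 114 mm over their backs; the gripper's body (76 mm by 85 mm) begins 54 mm behind the grasp point. The pads swing forward as they close: fully open they stand 13 mm farther back than shut.
Start: joints at [-0.91, 0.501, -0.427, 1.55, 0.221, 1.138, -0.21], TCP at [0.252, 0.599, 0.231] pointing down, gripper open.
Joint ranges: [-2.88, 2.88], [-0.31, 2.03], [-1.54, 1.56], [0.2, 2.42], [-1.41, 4.55], [0.19, 2.02], [-2.57, 2.57]. Speed limits (rad/s): [2.57, 2.57, 3.14, 3.14, 3.14, 3.14, 3.14].

INTERFACE

Orientations are given as a unit quaternion [x, y, z, w].
In Python, from cell import get_obs, get_image, finish_job gives the robot as it stands.
- The arm moves only by the tool send_rows, never from a script. Its argument "commands" is a list of rows, each an object of numbers: "dx", "dy", "dz": the shift along the tool's x, y, z in cm; "ax", "ay", "az": the turn, a rotation vector about the tool's x, y, z in degrees; "claw": the opening, from 0 (shut) to 1 (fully open). A call has 1 to 5 rows; each row shifts and turns the commanded pose from where the row before left it, along the tool's axes as they then stand; what a row does not reach is not made up. A row lasts 1/12 s, in which the tool goes at most 41.7 mm and 7.16 degrees, less where a joint would pass 70% of its speed; a pose out of reach is approached as far as the arm can. A call with a gripper value outside its range is refused whole. The fingers move at their own pace and stop on an object; "squeeze" is the grip in N (left out, the last holds). Time passes only in rows, so rows that do not move let the fingers close. It gives the time, the measured TCP pose, the force and the opening at its end, in the units of the state.
- get_obs(): the state, without advancing time (a new reading comes with each control period).
- get_image(name): name is "side" or "top" or "wrist"; returns a dict with "pixels" (420x560x3 uint8, blue, green, red), "camera_matrix" (3x3 intrinsics, pixels), "origin" and "attitude" of the camera in the world. Camera axes: x right, y down, z forward; pixel columns grow to the right and rows downward; lengths in m; the calibration is good to about 2 mm. A picture is of the moment at which its call begins. There is no depth.
- finish_job(): hands the job in, once; it reports no verdict.
The state is a dict: "clock": time; "joints": joint angles; "joint_velocities": joint speeds; "joint_torque": joint torques, N m; "ee_pos": TCP position; "tool_rot": TCP orientation; "wrist_force": force on the tool from outside, world axes, zero at the start; "torque": the same for the moment, N m; "width": finger opening in m.
Only numpy, scipy, OpenCV 4.12 (cv2) and the standard library are available. Lean on these libraries where they do the work, as an engineer would, in place of code of your own. Each camera call takes 0.05 s, during which the arm holds its last target.

## Working session

There is one attempt and no reset: what is moved stays moved. The work goes in short steps, Python scripts to look and compute and a tool call to move; the robot and the scene stay as the last step left them, time stands still between calls to the robot, and variables do not carry over. Pictures are saved under pics/ and viewed, and the job is handed in when it is done.

Besides the shell and the picture viewer there is one more tool, called as name([rows], argument=value, ...), one row to a line, values as JSON. send_rows: Moves the arm, as the interface text tells. Its arguments: {"type":"object","properties":{"commands":{"type":"array"},"squeeze":{"type":"number"}},"required":["commands"]}

I'll start by looking at the state and the cameras.

```bash
ls; mkdir -p pics
python3 - <<'E'
from cell import get_obs,get_image
import cv2
o=get_obs(); print(o)
for n in ("top","side","wrist"):
    d=get_image(n); cv2.imwrite(f"pics/{n}0.png",d["pixels"]); print(n,d["camera_matrix"],d["origin"],d["attitude"])
E
```

```text
pics
{'clock': 0.0, 'joints': array([-0.90981985,  0.50182877, -0.42679347,  1.5514958 ,  0.22076488,
        1.13828472, -0.21029854]), 'joint_velocities': array([-1.33056147e-03, -7.47897715e-04,  2.66184026e-04, -7.90582042e-04,
        1.03722512e-03,  9.54793058e-05,  2.98218579e-04]), 'joint_torque': array([ 9.58192213e-04, -5.69530785e+01, -5.81576273e+00, -2.80943781e+01,
        1.06109158e-02,  1.20327048e-02,  3.33216326e-05]), 'ee_pos': array([0.25154115, 0.59858048, 0.23025245]), 'tool_rot': array([-0.3917265 ,  0.58951906,  0.39101136,  0.58832622]), 'wrist_force': array([ 0.19014409, -0.41467486, -0.41041979]), 'torque': array([ 0.01559196,  0.04469151, -0.00579054]), 'width': 0.0857504568345014}
top [[420.94427907   0.         285.0616843 ]
 [  0.         420.94427907 214.26217665]
 [  0.           0.           1.        ]] [0.49671535 0.13507599 1.28337559] [ 0.71648902 -0.69723211  0.01790082 -0.01379923]
side [[427.49415557   0.         277.94263304]
 [  0.         427.49415557 213.16936237]
 [  0.           0.           1.        ]] [0.05761271 1.24773025 1.20711798] [-0.20893714  0.89358123 -0.38854545  0.0830078 ]
wrist [[299.4290161    0.         274.34313399]
 [  0.         299.4290161  211.60631619]
 [  0.           0.           1.        ]] [0.18146808 0.62783788 0.37382527] [0.82301044 0.54775961 0.08230678 0.12585239]
```

View pics/top0.png

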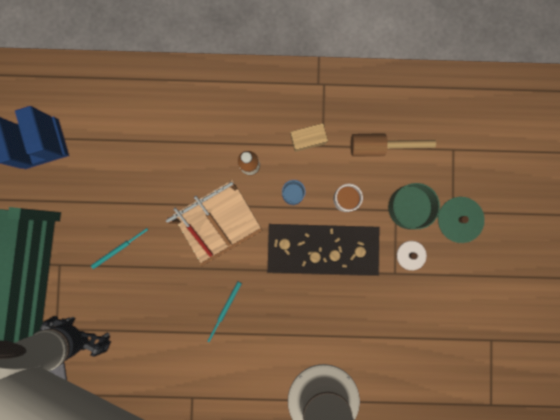

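View pics/side0.png

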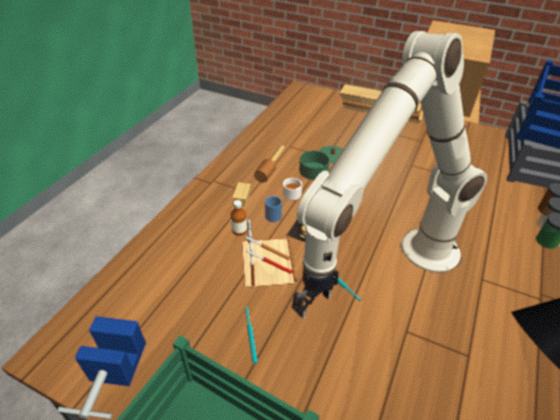

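View pics/wrist0.png

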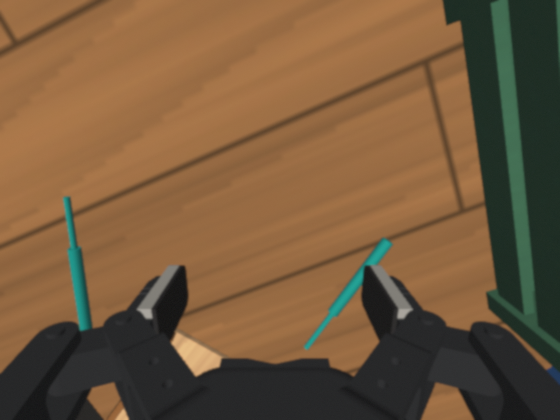

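Top view: knobs on a black mat (285-361, 244-258), two gouges in the rest (middle lane dark, near lane red), turquoise look-alikes at (120,250) and (225,310) lying on the bench. I'll enlarge and set up helpers.

```bash
cat > h.py <<'E'
import numpy as np, cv2
from scipy.spatial.transform import Rotation as R
from cell import get_obs,get_image
def ray(d,u,v):
    K=d["camera_matrix"]; r=np.linalg.solve(K,np.array([u,v,1.]))
    return np.array(d["origin"]), R.from_quat(d["attitude"]).apply(r)
def pix(d,u,v,z):
    o,r=ray(d,u,v); return o+r*(z-o[2])/r[2]
def proj(d,p):
    c=R.from_quat(d["attitude"]).inv().apply(np.asarray(p,float)-d["origin"]); q=c@d["camera_matrix"].T
    return q[...,:2]/q[...,2:]
def crop(d,x0,y0,x1,y1,name,s=None):
    s=s or min(800/(x1-x0),600/(y1-y0)); im=cv2.resize(d["pixels"][y0:y1,x0:x1],None,fx=s,fy=s,interpolation=cv2.INTER_CUBIC)
    cv2.imwrite("pics/"+name+".png",im); print(name,"scale",s,"x0,y0",x0,y0)
def rel(target_pos,target_R=None):
    "delta in current tool frame: cm, deg rotvec"
    o=get_obs(); T=R.from_quat(o["tool_rot"]); d=T.inv().apply(np.array(target_pos)-o["ee_pos"])*100
    a=None if target_R is None else np.degrees((T.inv()*target_R).as_rotvec())
    return d.round(2),a
def down(yaw):
    "tool x down, tool z (jaw axis) horizontal at yaw"
    z=np.array([np.cos(yaw),np.sin(yaw),0]);x=np.array([0,0,-1.]);y=np.cross(z,x)
    return R.from_matrix(np.c_[x,y,z])
E
python3 - <<'E'
from h import *
d=get_image("top")
crop(d,160,110,400,290,"t1"); crop(d,330,170,490,290,"t2")
for n,u,v,z in [("k",285,244,.026),("k",315,258,.026),("k",335,256,.026),("k",361,252,.026),("tin",414,206,.07),("tinlid",461,219,.013),("pot",349,197,.06),("potlid",412,255,.013),("cup",293,192,.085)]:
    print(n,pix(d,u,v,z).round(3))
E
```

```text
t1 scale 3.3333333333333335 x0,y0 160 110
t2 scale 5.0 x0,y0 330 170
k [0.465 0.126 0.026]
k [0.425 0.036 0.026]
k [ 0.433 -0.024  0.026]
k [ 0.447 -0.101  0.026]
tin [ 0.585 -0.244  0.07 ]
tinlid [ 0.554 -0.404  0.013]
pot [ 0.607 -0.056  0.06 ]
potlid [ 0.441 -0.257  0.013]
cup [0.615 0.108 0.085]
```

View pics/t1.png

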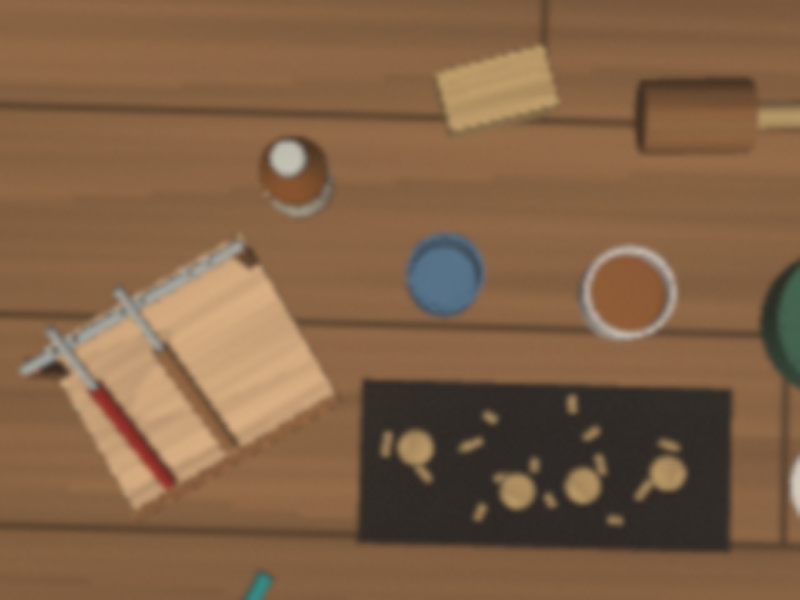

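View pics/t2.png

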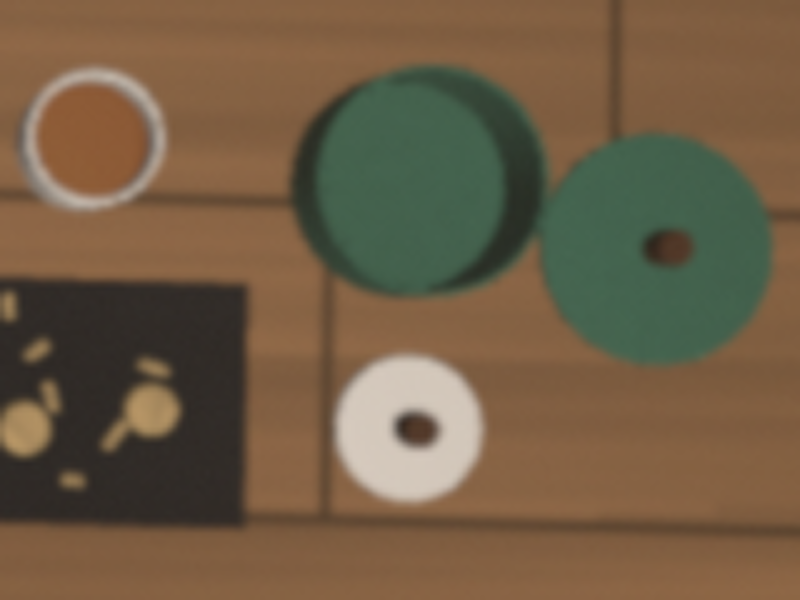

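All four knobs are there (rounds at t1 (416,448), (517,492), (583,486), (668,474), about 36 px across, which is 32 mm; the small slivers are shavings). In the rest lie the red gouge and the mid-brown one. The turquoise ones are on the bench and I leave them alone. Next I work out the tool axes and refined positions.

Run:
```python
from h import *
o=get_obs(); M=R.from_quat(o["tool_rot"]).as_matrix(); print(M.round(3)); 
print("yaw jaw",np.degrees(np.arctan2(M[1,2],M[0,2])))
d=get_image("top")
def t1(x,y,z): return pix(d,(x+.5)/3.3333-.5+160,(y+.5)/3.3333-.5+110,z)
def t2(x,y,z): return pix(d,(x+.5)/5-.5+330,(y+.5)/5-.5+170,z)
for n,p in dict(A=(416,448),B=(517,492),C=(583,486),D=(668,474)).items(): print(n,t1(*p,.026).round(4))
print("cup",t1(446,272,.085).round(4),"cupL,R",t1(407,272,.085).round(3),t1(486,272,.085).round(3))
print("pot",t2(94,138,.06).round(4))
print("tin",t2(420,180,.07).round(4), [t2(x,y,.07).round(3) for x,y in((292,180),(548,180),(425,65),(425,298))])
print("tinlid",t2(657,249,.013).round(4),"potlid",t2(409,428,.013).round(4))
print("knobtop", t2(657+15,249-2,.041).round(4), t2(420,430,.041).round(4))
print("bar ends",t1(25,370,.118).round(4),t1(242,244,.118).round(4))
print("base corners",[t1(x,y,.01).round(3) for x,y in((137,510),(333,393))])
for n,a,b in(("red tip",(52,330),(172,486)),("brown",(118,291),(235,448))): print(n,t1(*a,.145).round(4),"butt",t1(*b,.02).round(4))
for yaw in(0,90,180,-90,120,-60): print(yaw,np.degrees((R.from_matrix(M).inv()*down(np.radians(yaw))).as_rotvec()).round(1))
```

```text
[[-0.001 -0.922  0.387]
 [-0.001  0.387  0.922]
 [-1.     0.    -0.001]]
yaw jaw 67.21020974187417
A [0.4643 0.128  0.026 ]
B [0.4275 0.0367 0.026 ]
C [ 0.4345 -0.0222  0.026 ]
D [ 0.4472 -0.098   0.026 ]
cup [0.617  0.1067 0.085 ] cupL,R [0.616 0.14  0.085] [0.618 0.072 0.085]
pot [ 0.6066 -0.0546  0.06  ]
tin [ 0.5865 -0.2424  0.07  ] [array([ 0.584, -0.168,  0.07 ]), array([ 0.589, -0.317,  0.07 ]), array([ 0.653, -0.244,  0.07 ]), array([ 0.518, -0.246,  0.07 ])]
tinlid [ 0.5528 -0.4044  0.013 ] potlid [ 0.4408 -0.2555  0.013 ]
knobtop [ 0.553  -0.4014  0.041 ] [ 0.441  -0.2534  0.041 ]
bar ends [0.5225 0.4544 0.118 ] [0.6324 0.2781 0.118 ]
base corners [array([0.401, 0.378, 0.01 ]), array([0.512, 0.204, 0.01 ])]
red tip [0.5549 0.4264 0.145 ] butt [0.4243 0.3456 0.02  ]
brown [0.5881 0.3741 0.145 ] butt [0.4598 0.2904 0.02  ]
0 [67.2 -0.1  0. ]
90 [-22.8  -0.1  -0. ]
180 [-1.128e+02 -0.000e+00 -1.000e-01]
-90 [ 1.572e+02 -0.000e+00  1.000e-01]
120 [-52.8  -0.1  -0. ]
-60 [ 1.272e+02 -0.000e+00  1.000e-01]
```

send_rows([
  {"ax": -5.7,"claw": 0.75},
  {"ax": -5.7,"claw": 0.75},
  {"ax": -5.7,"claw": 0.75},
  {"ax": -5.7,"claw": 0.75},
  {"dx": -1,"claw": 0.75},
])

```text
invalid input at $.commands[0]: expected keys dx, dy, dz, ax, ay, az, claw
```

send_rows([
  {"dy": -1.6,"dz": -3.6},
  {"dy": -1.6,"dz": -3.6},
  {"dy": -1.6,"dz": -3.6},
  {"dy": -1.6,"dz": -3.6},
  {"dy": -1.6,"dz": -3.6},
])

```text
invalid input at $.commands[0]: expected keys dx, dy, dz, ax, ay, az, claw
```

send_rows([
  {"dy": -1.6,"dz": -3.6},
  {"dy": -1.6,"dz": -3.6},
  {"dy": -1.6,"dz": -3.6},
  {"dy": -1.6,"dz": -3.6},
  {"dy": -1.6,"dz": -3.6},
])

```text
invalid input at $.commands[0]: expected keys dx, dy, dz, ax, ay, az, claw
```

send_rows([
  {"dx": 0,"dy": 0,"dz": 0,"ax": -5.7,"ay": 0,"az": 0,"claw": 0.75},
  {"dx": 0,"dy": 0,"dz": 0,"ax": -5.7,"ay": 0,"az": 0,"claw": 0.75},
  {"dx": 0,"dy": 0,"dz": 0,"ax": -5.7,"ay": 0,"az": 0,"claw": 0.75},
  {"dx": 0,"dy": 0,"dz": 0,"ax": -5.7,"ay": 0,"az": 0,"claw": 0.75},
  {"dx": 0,"dy": 0,"dz": 0,"ax": 0,"ay": 0,"az": 0,"claw": 0.75},
])

```text
clock: 0.67
ee_pos: [0.2518, 0.5991, 0.2311]
tool_rot: [-0.501, 0.499, 0.501, 0.499]
wrist_force: [-0.4, 0.5, 0.4]
width: 0.0638
```

send_rows([
  {"dx": 0,"dy": -1.6,"dz": -3.6,"ax": 0,"ay": 0,"az": 0,"claw": 0.75},
  {"dx": 0,"dy": -1.6,"dz": -3.6,"ax": 0,"ay": 0,"az": 0,"claw": 0.75},
  {"dx": 0,"dy": -1.6,"dz": -3.6,"ax": 0,"ay": 0,"az": 0,"claw": 0.75},
  {"dx": 0,"dy": -1.6,"dz": -3.6,"ax": 0,"ay": 0,"az": 0,"claw": 0.75},
  {"dx": 0,"dy": -1.6,"dz": -3.6,"ax": 0,"ay": 0,"az": 0,"claw": 0.75},
])

```text
clock: 1.08
ee_pos: [0.3322, 0.4175, 0.2312]
tool_rot: [-0.499, 0.501, 0.499, 0.501]
wrist_force: [1.0, 0.8, 0.7]
width: 0.064
```

send_rows([
  {"dx": 0,"dy": -1.6,"dz": -3.6,"ax": 0,"ay": 0,"az": 0,"claw": 0.75},
  {"dx": 0,"dy": -1.6,"dz": -3.6,"ax": 0,"ay": 0,"az": 0,"claw": 0.75},
  {"dx": 0,"dy": -1.6,"dz": -3.6,"ax": 0,"ay": 0,"az": 0,"claw": 0.75},
  {"dx": 0,"dy": -1.6,"dz": -3.6,"ax": 0,"ay": 0,"az": 0,"claw": 0.75},
  {"dx": 0,"dy": -1.6,"dz": -3.6,"ax": 0,"ay": 0,"az": 0,"claw": 0.75},
])

```text
clock: 1.5
ee_pos: [0.4123, 0.2375, 0.2316]
tool_rot: [-0.499, 0.501, 0.499, 0.501]
wrist_force: [1.1, 0.7, -0.4]
width: 0.0641
```

send_rows([
  {"dx": 0,"dy": -1.73,"dz": -3.65,"ax": 0,"ay": 0,"az": 0,"claw": 0.75},
  {"dx": 0,"dy": -1.73,"dz": -3.65,"ax": 0,"ay": 0,"az": 0,"claw": 0.75},
  {"dx": 0,"dy": -1.73,"dz": -3.65,"ax": 0,"ay": 0,"az": 0,"claw": 0.75},
  {"dx": 4,"dy": 0,"dz": 0,"ax": 0,"ay": 0,"az": 0,"claw": 0.75},
  {"dx": 4,"dy": 0,"dz": 0,"ax": 0,"ay": 0,"az": 0,"claw": 0.75},
])

```text
clock: 1.92
ee_pos: [0.4679, 0.1271, 0.1528]
tool_rot: [-0.499, 0.5, 0.496, 0.505]
wrist_force: [-0.2, 0.7, -0.8]
width: 0.0643
```

Run:
```python
from h import *
d=get_image("wrist"); cv2.imwrite("pics/w1.png",d["pixels"]); print(get_obs()["ee_pos"])
for n,p in dict(A=[.4643,.128,.026],B=[.4275,.0367,.026],C=[.4345,-.0222,.026]).items(): print(n,proj(d,p).round(0))
```

```text
[0.46038633 0.12668138 0.14392707]
A [276. 199.]
B [174. 160.]
C [109. 168.]
```

View pics/w1.png

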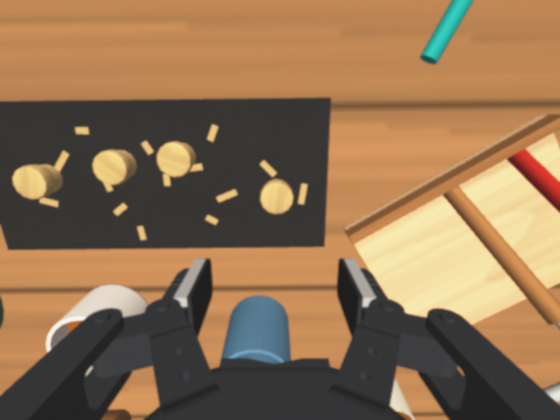

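Predicted and seen pixel of A agree: (276,199) against (277,197). Descending on A.

send_rows([
  {"dx": 3.5,"dy": -0.4,"dz": 0.1,"ax": 0,"ay": 0,"az": 0,"claw": 0.75},
  {"dx": 3.5,"dy": 0,"dz": 0,"ax": 0,"ay": 0,"az": 0,"claw": 0.75},
  {"dx": 3.5,"dy": 0,"dz": 0,"ax": 0,"ay": 0,"az": 0,"claw": 0.75},
  {"dx": 3.4,"dy": 0,"dz": 0,"ax": 0,"ay": 0,"az": 0,"claw": 0.75},
  {"dx": 0,"dy": 0,"dz": 0,"ax": 0,"ay": 0,"az": 0,"claw": 0.75},
])

```text
clock: 2.38
ee_pos: [0.4626, 0.1297, 0.0071]
tool_rot: [-0.498, 0.504, 0.502, 0.497]
wrist_force: [-1.4, -0.2, -0.8]
width: 0.0638
```

send_rows([
  {"dx": 0,"dy": 0,"dz": 0,"ax": 0,"ay": 0,"az": 0,"claw": 0.2},
  {"dx": 0,"dy": 0,"dz": 0,"ax": 0,"ay": 0,"az": 0,"claw": 0.2},
  {"dx": 0,"dy": 0,"dz": 0,"ax": 0,"ay": 0,"az": 0,"claw": 0.2},
  {"dx": 0,"dy": 0,"dz": 0,"ax": 0,"ay": 0,"az": 0,"claw": 0.2},
  {"dx": 0,"dy": 0,"dz": 0,"ax": 0,"ay": 0,"az": 0,"claw": 0.2},
], squeeze=30)

```text
clock: 2.8
ee_pos: [0.47, 0.1316, 0.015]
tool_rot: [-0.501, 0.498, 0.499, 0.502]
wrist_force: [-0.4, 0.0, 9.3]
width: 0.0306
```

send_rows([
  {"dx": -3.5,"dy": 0,"dz": 0,"ax": 0,"ay": 0,"az": 0,"claw": 0.2},
  {"dx": -3.5,"dy": 0,"dz": 0,"ax": 0,"ay": 0,"az": 0,"claw": 0.2},
  {"dx": -3.5,"dy": 0,"dz": 0,"ax": 0,"ay": 0,"az": 0,"claw": 0.2},
  {"dx": -3.5,"dy": 0,"dz": 0,"ax": 0,"ay": 0,"az": 0,"claw": 0.2},
  {"dx": 0,"dy": 0,"dz": 0,"ax": 0,"ay": 0,"az": 0,"claw": 0.2},
])

```text
clock: 3.22
ee_pos: [0.4727, 0.1323, 0.1603]
tool_rot: [-0.503, 0.496, 0.497, 0.504]
wrist_force: [1.8, 0.1, -0.6]
width: 0.03
```

send_rows([
  {"dx": 0,"dy": -0.8,"dz": -3.8,"ax": 0,"ay": 0,"az": 0,"claw": 0.2},
  {"dx": 0,"dy": -0.8,"dz": -3.8,"ax": 0,"ay": 0,"az": 0,"claw": 0.2},
  {"dx": 0,"dy": -0.8,"dz": -3.8,"ax": 0,"ay": 0,"az": 0,"claw": 0.2},
  {"dx": 0,"dy": -0.8,"dz": -3.8,"ax": 0,"ay": 0,"az": 0,"claw": 0.2},
  {"dx": 0,"dy": -0.8,"dz": -3.8,"ax": 0,"ay": 0,"az": 0,"claw": 0.2},
])

```text
clock: 3.63
ee_pos: [0.5084, -0.0611, 0.1539]
tool_rot: [0.501, -0.499, -0.499, -0.5]
wrist_force: [1.6, 0.2, -0.2]
width: 0.0306
```

send_rows([
  {"dx": 0,"dy": -0.8,"dz": -3.8,"ax": 0,"ay": 0,"az": 0,"claw": 0.2},
  {"dx": 0,"dy": -0.8,"dz": -3.8,"ax": 0,"ay": 0,"az": 0,"claw": 0.2},
  {"dx": 0,"dy": -0.8,"dz": -3.8,"ax": 0,"ay": 0,"az": 0,"claw": 0.2},
  {"dx": 0,"dy": -0.8,"dz": -3.8,"ax": 0,"ay": 0,"az": 0,"claw": 0.2},
  {"dx": 0,"dy": -0.8,"dz": 0,"ax": 0,"ay": 0,"az": 0,"claw": 0.2},
])

```text
clock: 4.05
ee_pos: [0.5467, -0.2228, 0.1538]
tool_rot: [-0.499, 0.504, 0.495, 0.502]
wrist_force: [0.2, -1.8, 0.3]
width: 0.0308
```

Run:
```python
from h import *
d=get_image("wrist"); cv2.imwrite("pics/w2.png",d["pixels"]); o=get_obs(); print(o["ee_pos"],o["width"])
print("tin rim proj", proj(d,[[.5857+.068*np.cos(a),-.249+.068*np.sin(a),.07] for a in np.arange(0,6.28,np.pi/2)]).round(0))
d=get_image("top"); crop(d,260,170,500,290,"t3")
```

```text
[ 0.54900288 -0.21779     0.15375112] 0.030457683721371316
tin rim proj [[248. 330.]
 [326. 262.]
 [241. 183.]
 [164. 263.]]
t3 scale 3.3333333333333335 x0,y0 260 170
```

View pics/w2.png

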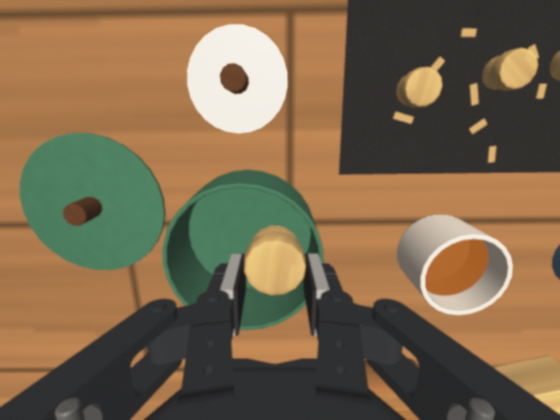

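View pics/t3.png

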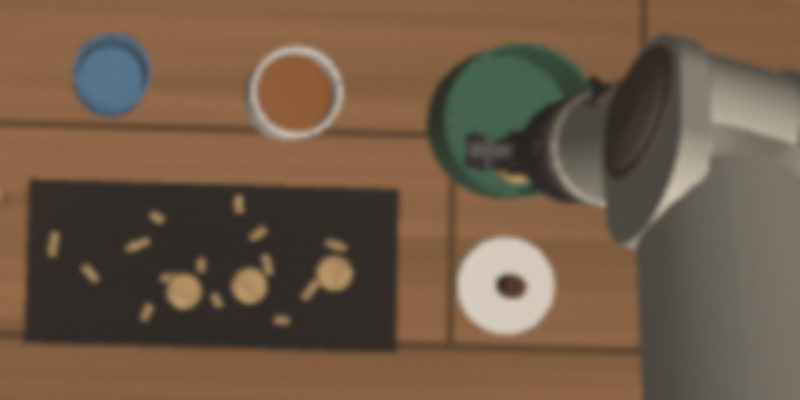

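Rim seen at 164..323 px against 164..326 predicted, so the tin centre is about (0.586,-0.2485). Lowering knob A into it.

send_rows([
  {"dx": 0,"dy": 0,"dz": -3.1,"ax": 0,"ay": 0,"az": 0,"claw": 0.2},
  {"dx": 4,"dy": 0,"dz": 0,"ax": 0,"ay": 0,"az": 0,"claw": 0.2},
  {"dx": 4,"dy": 0,"dz": 0,"ax": 0,"ay": 0,"az": 0,"claw": 0.2},
  {"dx": 4,"dy": 0,"dz": 0,"ax": 0,"ay": 0,"az": 0,"claw": 0.2},
  {"dx": 0,"dy": 0,"dz": 0,"ax": 0,"ay": 0,"az": 0,"claw": 0.2},
])

```text
clock: 4.57
ee_pos: [0.5473, -0.2405, 0.0275]
tool_rot: [-0.499, 0.5, 0.501, 0.5]
wrist_force: [0.6, -0.2, 1.4]
width: 0.0301
```

send_rows([
  {"dx": 0,"dy": 0,"dz": 0,"ax": 0,"ay": 0,"az": 0,"claw": 0.2},
  {"dx": 0,"dy": 0,"dz": 0,"ax": 0,"ay": 0,"az": 0,"claw": 0.53},
  {"dx": 0,"dy": 0,"dz": 0,"ax": 0,"ay": 0,"az": 0,"claw": 0.53},
  {"dx": 0,"dy": 0,"dz": 0,"ax": 0,"ay": 0,"az": 0,"claw": 0.53},
  {"dx": 0,"dy": 0,"dz": 0,"ax": 0,"ay": 0,"az": 0,"claw": 0.53},
])

```text
clock: 4.98
ee_pos: [0.5483, -0.2421, 0.0336]
tool_rot: [0.501, -0.5, -0.5, -0.5]
wrist_force: [1.0, -0.3, -0.3]
width: 0.0455
```

send_rows([
  {"dx": -3,"dy": 0,"dz": 0,"ax": 0,"ay": 0,"az": 0,"claw": 0.53},
  {"dx": -4,"dy": 0,"dz": 0,"ax": 0,"ay": 0,"az": 0,"claw": 0.53},
  {"dx": -4,"dy": 0,"dz": 0,"ax": 0,"ay": 0,"az": 0,"claw": 0.53},
  {"dx": -1,"dy": 0,"dz": 0,"ax": 0,"ay": 0,"az": 0,"claw": 0.53},
  {"dx": 0,"dy": 0,"dz": 0,"ax": 0,"ay": 0,"az": 0,"claw": 0.75},
])

```text
clock: 5.4
ee_pos: [0.551, -0.2435, 0.1578]
tool_rot: [0.503, -0.499, -0.497, -0.501]
wrist_force: [-0.4, -0.2, -0.0]
width: 0.0558
```

Run:
```python
from h import *
d=get_image("wrist"); cv2.imwrite("pics/w3.png",d["pixels"]); o=get_obs(); print(o["ee_pos"],o["width"])
```

```text
[ 0.54934771 -0.24278693  0.1551763 ] 0.06302086181019256
```

View pics/w3.png

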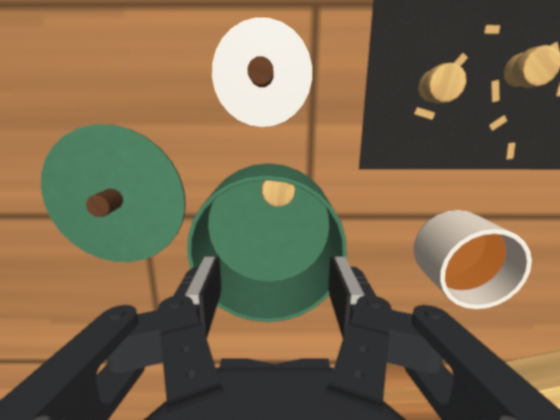

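A is in the tin, standing at the near wall (278,192). Now D.

send_rows([
  {"dx": 0,"dy": 2.04,"dz": 2.9,"ax": 0,"ay": 0,"az": 0,"claw": 0.75},
  {"dx": 0,"dy": 2.04,"dz": 2.9,"ax": 0,"ay": 0,"az": 0,"claw": 0.75},
  {"dx": 0,"dy": 2.04,"dz": 2.9,"ax": 0,"ay": 0,"az": 0,"claw": 0.75},
  {"dx": 0,"dy": 2.04,"dz": 2.9,"ax": 0,"ay": 0,"az": 0,"claw": 0.75},
  {"dx": 0,"dy": 2.04,"dz": 2.9,"ax": 0,"ay": 0,"az": 0,"claw": 0.75},
])

```text
clock: 5.87
ee_pos: [0.4432, -0.0958, 0.1509]
tool_rot: [-0.499, 0.501, 0.501, 0.499]
wrist_force: [0.7, 0.3, 0.7]
width: 0.0643
```

Run:
```python
from h import *
d=get_image("wrist"); cv2.imwrite("pics/w4.png",d["pixels"]); o=get_obs(); print(o["ee_pos"],o["width"])
print(proj(d,[[.4472,-.098,.026],[.4345,-.0222,.026],[.4275,.0367,.026]]).round(0))
```

```text
[ 0.43817497 -0.08955701  0.14997703] 0.06377289631506353
[[272. 209.]
 [355. 195.]
 [419. 188.]]
```

View pics/w4.png

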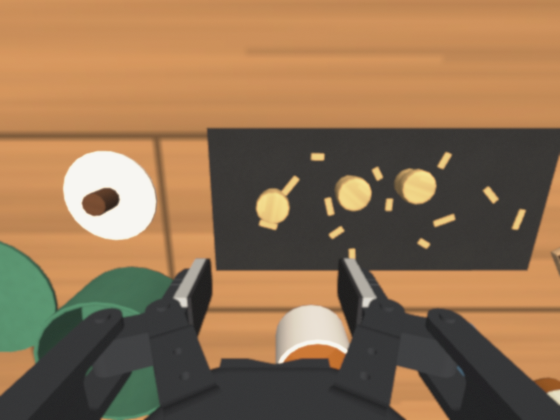

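send_rows([
  {"dx": 3.0,"dy": -0.9,"dz": -0.6,"ax": 0,"ay": 0,"az": 0,"claw": 0.75},
  {"dx": 3.7,"dy": 0,"dz": 0,"ax": 0,"ay": 0,"az": 0,"claw": 0.75},
  {"dx": 3.7,"dy": 0,"dz": 0,"ax": 0,"ay": 0,"az": 0,"claw": 0.75},
  {"dx": 3.6,"dy": 0,"dz": 0,"ax": 0,"ay": 0,"az": 0,"claw": 0.75},
  {"dx": 0,"dy": 0,"dz": 0,"ax": 0,"ay": 0,"az": 0,"claw": 0.75},
])

```text
clock: 6.33
ee_pos: [0.4473, -0.1017, 0.0047]
tool_rot: [-0.495, 0.503, 0.505, 0.497]
wrist_force: [-1.4, 0.3, -0.8]
width: 0.064
```

send_rows([
  {"dx": 0,"dy": 0,"dz": 0,"ax": 0,"ay": 0,"az": 0,"claw": 0.2},
  {"dx": 0,"dy": 0,"dz": 0,"ax": 0,"ay": 0,"az": 0,"claw": 0.2},
  {"dx": 0,"dy": 0,"dz": 0,"ax": 0,"ay": 0,"az": 0,"claw": 0.2},
  {"dx": 0,"dy": 0,"dz": 0,"ax": 0,"ay": 0,"az": 0,"claw": 0.2},
  {"dx": 0,"dy": 0,"dz": 0,"ax": 0,"ay": 0,"az": 0,"claw": 0.2},
], squeeze=30)

```text
clock: 6.75
ee_pos: [0.4566, -0.1037, 0.0145]
tool_rot: [0.501, -0.499, -0.499, -0.501]
wrist_force: [1.3, 0.3, 4.3]
width: 0.0301
```

send_rows([
  {"dx": -3.5,"dy": 0,"dz": 0,"ax": 0,"ay": 0,"az": 0,"claw": 0.2},
  {"dx": -3.5,"dy": 0,"dz": 0,"ax": 0,"ay": 0,"az": 0,"claw": 0.2},
  {"dx": -3.5,"dy": 0,"dz": 0,"ax": 0,"ay": 0,"az": 0,"claw": 0.2},
  {"dx": -3.5,"dy": 0,"dz": 0,"ax": 0,"ay": 0,"az": 0,"claw": 0.2},
  {"dx": 0,"dy": 0,"dz": 0,"ax": 0,"ay": 0,"az": 0,"claw": 0.2},
])

```text
clock: 7.17
ee_pos: [0.4598, -0.1042, 0.16]
tool_rot: [0.504, -0.497, -0.496, -0.502]
wrist_force: [1.2, -0.1, -0.3]
width: 0.0306
```

send_rows([
  {"dx": 0,"dy": -3.2,"dz": -2.9,"ax": 0,"ay": 0,"az": 0,"claw": 0.2},
  {"dx": 0,"dy": -3.2,"dz": -2.9,"ax": 0,"ay": 0,"az": 0,"claw": 0.2},
  {"dx": 0,"dy": -3.2,"dz": -2.9,"ax": 0,"ay": 0,"az": 0,"claw": 0.2},
  {"dx": 0,"dy": -3.2,"dz": -2.9,"ax": 0,"ay": 0,"az": 0,"claw": 0.2},
  {"dx": 0,"dy": -3.2,"dz": -2.9,"ax": 0,"ay": 0,"az": 0,"claw": 0.2},
])

```text
clock: 7.58
ee_pos: [0.6107, -0.2448, 0.1541]
tool_rot: [0.501, -0.5, -0.499, -0.5]
wrist_force: [1.2, 0.2, -0.5]
width: 0.0304
```

Run:
```python
from h import *
d=get_image("wrist"); cv2.imwrite("pics/w5.png",d["pixels"]); o=get_obs(); print(o["ee_pos"],o["width"])
```

```text
[ 0.61586866 -0.25219449  0.15331821] 0.030539851761990876
```

View pics/w5.png

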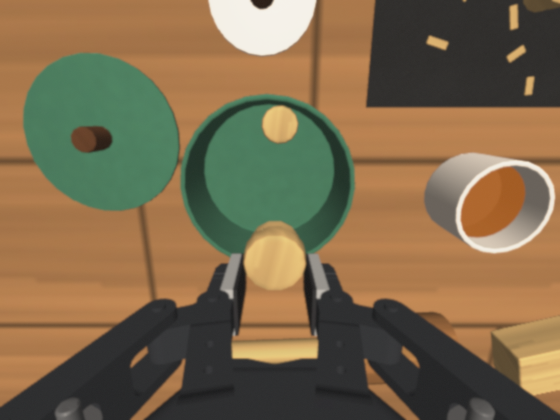

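send_rows([
  {"dx": 3,"dy": 0,"dz": 0.3,"ax": 0,"ay": 0,"az": 0,"claw": 0.2},
  {"dx": 3,"dy": 0,"dz": 0,"ax": 0,"ay": 0,"az": 0,"claw": 0.2},
  {"dx": 3,"dy": 0,"dz": 0,"ax": 0,"ay": 0,"az": 0,"claw": 0.2},
  {"dx": 3,"dy": 0,"dz": 0,"ax": 0,"ay": 0,"az": 0,"claw": 0.2},
  {"dx": 0,"dy": 0,"dz": 0,"ax": 0,"ay": 0,"az": 0,"claw": 0.2},
])

```text
clock: 8.05
ee_pos: [0.6043, -0.2384, 0.0269]
tool_rot: [-0.497, 0.501, 0.503, 0.498]
wrist_force: [-1.1, 1.1, -0.8]
width: 0.0303
```

send_rows([
  {"dx": 0,"dy": 0,"dz": 0,"ax": 0,"ay": 0,"az": 0,"claw": 0.2},
  {"dx": 0,"dy": 0,"dz": 0,"ax": 0,"ay": 0,"az": 0,"claw": 0.53},
  {"dx": 0,"dy": 0,"dz": 0,"ax": 0,"ay": 0,"az": 0,"claw": 0.53},
  {"dx": 0,"dy": 0,"dz": 0,"ax": 0,"ay": 0,"az": 0,"claw": 0.53},
  {"dx": 0,"dy": 0,"dz": 0,"ax": 0,"ay": 0,"az": 0,"claw": 0.53},
])

```text
clock: 8.47
ee_pos: [0.6106, -0.2406, 0.0345]
tool_rot: [0.501, -0.499, -0.499, -0.5]
wrist_force: [-0.7, -0.1, 0.7]
width: 0.0454
```

send_rows([
  {"dx": -3,"dy": 0,"dz": 0,"ax": 0,"ay": 0,"az": 0,"claw": 0.53},
  {"dx": -4,"dy": 0,"dz": 0,"ax": 0,"ay": 0,"az": 0,"claw": 0.53},
  {"dx": -4,"dy": 0,"dz": 0,"ax": 0,"ay": 0,"az": 0,"claw": 0.53},
  {"dx": -2,"dy": 0,"dz": 0,"ax": 0,"ay": 0,"az": 0,"claw": 0.53},
  {"dx": 0,"dy": 0,"dz": 0,"ax": 0,"ay": 0,"az": 0,"claw": 0.75},
])

```text
clock: 8.88
ee_pos: [0.6136, -0.2415, 0.1703]
tool_rot: [0.504, -0.498, -0.496, -0.502]
wrist_force: [1.0, -0.5, 0.3]
width: 0.0559
```

send_rows([
  {"dx": 0,"dy": 0,"dz": 0,"ax": 6,"ay": 0,"az": 0,"claw": 0.75},
  {"dx": 0,"dy": 0,"dz": 0,"ax": 6,"ay": 0,"az": 0,"claw": 0.75},
  {"dx": 0,"dy": 0,"dz": 0,"ax": 6,"ay": 0,"az": 0,"claw": 0.75},
  {"dx": 0,"dy": 0,"dz": 0,"ax": 6,"ay": 0,"az": 0,"claw": 0.75},
  {"dx": 0,"dy": 0,"dz": 0,"ax": 6,"ay": 0,"az": 0,"claw": 0.75},
])

```text
clock: 9.3
ee_pos: [0.6089, -0.24, 0.1624]
tool_rot: [-0.352, 0.613, 0.352, 0.613]
wrist_force: [-0.1, 0.1, -0.3]
width: 0.0638
```

Run:
```python
from h import *
d=get_image("wrist"); cv2.imwrite("pics/w6.png",d["pixels"]); o=get_obs(); print(o["ee_pos"],o["width"],o["joints"].round(2))
d=get_image("top"); crop(d,260,170,500,290,"t4")
```

```text
[ 0.60902133 -0.23989389  0.16239187] 0.06386475414170793 [ 0.36  0.54 -0.04  1.61  0.02  0.99  1.35]
t4 scale 3.3333333333333335 x0,y0 260 170
```

View pics/w6.png

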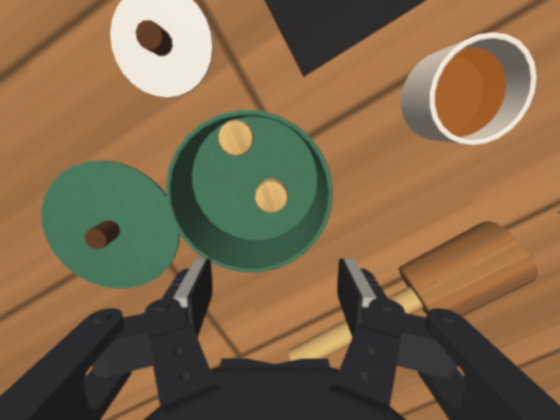

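Run:
```python
from h import *
d=get_image("wrist")
print("A",pix(d,236,138,.03).round(3),"D",pix(d,271,196,.03).round(3))
for n,u,v,z in(("tinL",167,195,.07),("tinR",332,190,.07),("potlid knobtop",152,36,.041),("tinlid knobtop",97,237,.041)): print(n,pix(d,u,v,z).round(3))
```

```text
A [ 0.54  -0.241  0.03 ] D [ 0.602 -0.24   0.03 ]
tinL [ 0.551 -0.308  0.07 ]
tinR [ 0.614 -0.19   0.07 ]
potlid knobtop [ 0.442 -0.255  0.041]
tinlid knobtop [ 0.552 -0.403  0.041]
```

send_rows([
  {"dx": 0,"dy": 0,"dz": 0,"ax": 6,"ay": 0,"az": 0,"claw": 0.75},
  {"dx": 0,"dy": 0,"dz": 0,"ax": 6,"ay": 0,"az": 0,"claw": 0.75},
  {"dx": 0,"dy": 0,"dz": 0,"ax": 6,"ay": 0,"az": 0,"claw": 0.75},
  {"dx": 0,"dy": 0,"dz": 0,"ax": 6,"ay": 0,"az": 0,"claw": 0.75},
  {"dx": 0,"dy": 0,"dz": 0,"ax": 6,"ay": 0,"az": 0,"claw": 0.75},
])

```text
clock: 9.87
ee_pos: [0.6091, -0.24, 0.1622]
tool_rot: [-0.182, 0.683, 0.183, 0.683]
wrist_force: [0.1, 0.4, 0.4]
width: 0.0641
```

send_rows([
  {"dx": 0,"dy": 0,"dz": 0,"ax": 6,"ay": 0,"az": 0,"claw": 0.75},
  {"dx": 0,"dy": 0,"dz": 0,"ax": 6,"ay": 0,"az": 0,"claw": 0.75},
  {"dx": 0,"dy": 0,"dz": 0,"ax": 6,"ay": 0,"az": 0,"claw": 0.75},
  {"dx": 0,"dy": 0,"dz": 0,"ax": 6,"ay": 0,"az": 0,"claw": 0.75},
  {"dx": 0,"dy": 0,"dz": 0,"ax": 6,"ay": 0,"az": 0,"claw": 0.75},
])

```text
clock: 10.28
ee_pos: [0.6091, -0.24, 0.1622]
tool_rot: [0.001, 0.707, -0.0, 0.707]
wrist_force: [0.7, -0.3, -0.5]
width: 0.0642
```

send_rows([
  {"dx": 0,"dy": 3.1,"dz": -2.5,"ax": 0,"ay": 0,"az": 0,"claw": 0.75},
  {"dx": 0,"dy": 3.1,"dz": -2.5,"ax": 0,"ay": 0,"az": 0,"claw": 0.75},
  {"dx": 0,"dy": 3.1,"dz": -2.5,"ax": 0,"ay": 0,"az": 0,"claw": 0.75},
  {"dx": 0,"dy": 3.1,"dz": -2.5,"ax": 0,"ay": 0,"az": 0,"claw": 0.75},
  {"dx": 0,"dy": 3.1,"dz": -2.5,"ax": 0,"ay": 0,"az": 0,"claw": 0.75},
])

```text
clock: 10.7
ee_pos: [0.4827, -0.0838, 0.1622]
tool_rot: [-0.001, 0.707, 0.001, 0.707]
wrist_force: [-0.3, 1.4, 0.7]
width: 0.064
```

send_rows([
  {"dx": 0,"dy": 3.1,"dz": -2.5,"ax": 0,"ay": 0,"az": 0,"claw": 0.75},
  {"dx": 0,"dy": 3.1,"dz": -2.5,"ax": 0,"ay": 0,"az": 0,"claw": 0.75},
  {"dx": 0,"dy": 0,"dz": 0,"ax": 0,"ay": 0,"az": 0,"claw": 0.75},
  {"dx": 0,"dy": 0,"dz": 0,"ax": 0,"ay": 0,"az": 0,"claw": 0.75},
])

```text
clock: 11.03
ee_pos: [0.433, -0.0212, 0.1626]
tool_rot: [-0.003, 0.707, 0.003, 0.707]
wrist_force: [1.2, -0.8, -0.3]
width: 0.0641
```

Run:
```python
from h import *
d=get_image("wrist"); cv2.imwrite("pics/w7.png",d["pixels"]); o=get_obs(); print(o["ee_pos"],o["width"],o["joints"].round(2))
print(proj(d,[[.4345,-.0222,.026],[.4275,.0367,.026]]).round(0), rel([.4345,-.0222,.006]))
```

```text
[ 0.4343705  -0.02257713  0.16279336] 0.06403576846805929 [-0.13  0.18  0.13  2.15 -0.03  0.81  0.03]
[[276. 201.]
 [269. 138.]] (array([ 1.568e+01,  4.000e-02, -1.000e-02]), None)
```

View pics/w7.png

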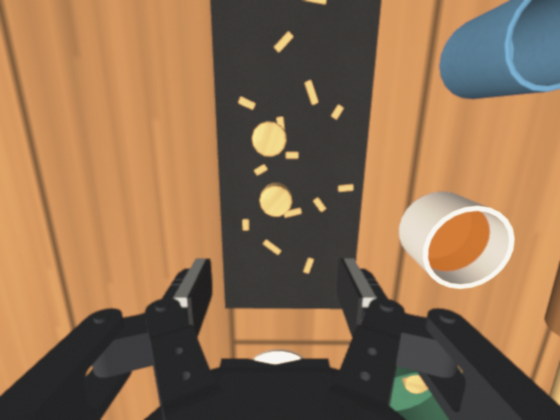

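Knob C is at (276,201), exactly as predicted. Grasping it.

send_rows([
  {"dx": 4,"dy": 0,"dz": 0,"ax": 0,"ay": 0,"az": 0,"claw": 0.75},
  {"dx": 4,"dy": 0,"dz": 0,"ax": 0,"ay": 0,"az": 0,"claw": 0.75},
  {"dx": 4,"dy": 0,"dz": 0,"ax": 0,"ay": 0,"az": 0,"claw": 0.75},
  {"dx": 3.6,"dy": 0,"dz": 0,"ax": 0,"ay": 0,"az": 0,"claw": 0.75},
  {"dx": 0,"dy": 0,"dz": 0,"ax": 0,"ay": 0,"az": 0,"claw": 0.75},
])

```text
clock: 11.5
ee_pos: [0.4288, -0.0245, -0.0007]
tool_rot: [-0.0, 0.712, -0.0, 0.702]
wrist_force: [-1.6, -0.5, -0.1]
width: 0.0641
```

send_rows([
  {"dx": 0,"dy": 0,"dz": 0,"ax": 0,"ay": 0,"az": 0,"claw": 0.2},
  {"dx": 0,"dy": 0,"dz": 0,"ax": 0,"ay": 0,"az": 0,"claw": 0.2},
  {"dx": 0,"dy": 0,"dz": 0,"ax": 0,"ay": 0,"az": 0,"claw": 0.2},
  {"dx": 0,"dy": 0,"dz": 0,"ax": 0,"ay": 0,"az": 0,"claw": 0.2},
  {"dx": 0,"dy": 0,"dz": 0,"ax": 0,"ay": 0,"az": 0,"claw": 0.2},
], squeeze=30)

```text
clock: 11.92
ee_pos: [0.4365, -0.0231, 0.0087]
tool_rot: [-0.0, 0.705, 0.0, 0.709]
wrist_force: [-0.5, -0.9, 7.3]
width: 0.0309
```

send_rows([
  {"dx": -3.5,"dy": 0,"dz": 0,"ax": 0,"ay": 0,"az": 0,"claw": 0.2},
  {"dx": -3.5,"dy": 0,"dz": 0,"ax": 0,"ay": 0,"az": 0,"claw": 0.2},
  {"dx": -3.5,"dy": 0,"dz": 0,"ax": 0,"ay": 0,"az": 0,"claw": 0.2},
  {"dx": -4,"dy": 0,"dz": 0,"ax": 0,"ay": 0,"az": 0,"claw": 0.2},
  {"dx": 0,"dy": 0,"dz": 0,"ax": 0,"ay": 0,"az": 0,"claw": 0.2},
])

```text
clock: 12.33
ee_pos: [0.4395, -0.0231, 0.1594]
tool_rot: [0.0, 0.702, 0.0, 0.712]
wrist_force: [1.4, -0.1, -0.7]
width: 0.0313
```

send_rows([
  {"dx": 0,"dy": -3.3,"dz": 1.8,"ax": 0,"ay": 0,"az": 0,"claw": 0.2},
  {"dx": 0,"dy": -3.3,"dz": 1.8,"ax": 0,"ay": 0,"az": 0,"claw": 0.2},
  {"dx": 0,"dy": -3.3,"dz": 1.8,"ax": 0,"ay": 0,"az": 0,"claw": 0.2},
  {"dx": 0,"dy": -3.3,"dz": 1.8,"ax": 0,"ay": 0,"az": 0,"claw": 0.2},
  {"dx": 0,"dy": -3.3,"dz": 1.8,"ax": 0,"ay": 0,"az": 0,"claw": 0.2},
])

```text
clock: 12.75
ee_pos: [0.5254, -0.1896, 0.1531]
tool_rot: [-0.0, 0.706, 0.0, 0.708]
wrist_force: [-0.0, -0.0, -0.6]
width: 0.0305
```

send_rows([
  {"dx": 0,"dy": -3.3,"dz": 1.8,"ax": 0,"ay": 0,"az": 0,"claw": 0.2},
  {"dx": 0,"dy": -3.3,"dz": 1.8,"ax": 0,"ay": 0,"az": 0,"claw": 0.2},
  {"dx": 0,"dy": -3.3,"dz": 1.8,"ax": 0,"ay": 0,"az": 0,"claw": 0.2},
  {"dx": 0,"dy": 0,"dz": 0,"ax": 0,"ay": 0,"az": 0,"claw": 0.2},
  {"dx": 0,"dy": 0,"dz": 0,"ax": 0,"ay": 0,"az": 0,"claw": 0.2},
])

```text
clock: 13.17
ee_pos: [0.5783, -0.29, 0.1523]
tool_rot: [0.001, 0.707, -0.002, 0.708]
wrist_force: [0.1, 0.4, 0.3]
width: 0.0308
```

Run:
```python
from h import *
d=get_image("wrist"); cv2.imwrite("pics/w8.png",d["pixels"]); o=get_obs(); print(o["ee_pos"],o["width"])
print(rel([.583,-.287,.03]))
```

```text
[ 0.57804026 -0.28764506  0.15206128] 0.03080626293212339
(array([12.21,  0.07,  0.49]), None)
```

View pics/w8.png

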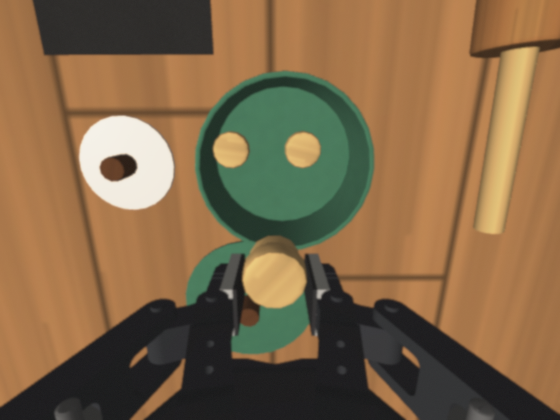

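send_rows([
  {"dx": 3,"dy": 0,"dz": 0.7,"ax": 0,"ay": 0,"az": 0,"claw": 0.2},
  {"dx": 3,"dy": 0,"dz": 0,"ax": 0,"ay": 0,"az": 0,"claw": 0.2},
  {"dx": 3,"dy": 0,"dz": 0,"ax": 0,"ay": 0,"az": 0,"claw": 0.2},
  {"dx": 2.5,"dy": 0,"dz": 0,"ax": 0,"ay": 0,"az": 0,"claw": 0.2},
  {"dx": 0.5,"dy": 0,"dz": 0,"ax": 0,"ay": 0,"az": 0,"claw": 0.2},
])

```text
clock: 13.63
ee_pos: [0.582, -0.283, 0.0275]
tool_rot: [0.001, 0.709, 0.002, 0.705]
wrist_force: [-1.2, 0.7, -0.7]
width: 0.0304
```

send_rows([
  {"dx": 0,"dy": 0,"dz": 0,"ax": 0,"ay": 0,"az": 0,"claw": 0.2},
  {"dx": 0,"dy": 0,"dz": 0,"ax": 0,"ay": 0,"az": 0,"claw": 0.53},
  {"dx": 0,"dy": 0,"dz": 0,"ax": 0,"ay": 0,"az": 0,"claw": 0.53},
  {"dx": 0,"dy": 0,"dz": 0,"ax": 0,"ay": 0,"az": 0,"claw": 0.53},
  {"dx": 0,"dy": 0,"dz": 0,"ax": 0,"ay": 0,"az": 0,"claw": 0.53},
])

```text
clock: 14.05
ee_pos: [0.5864, -0.2876, 0.0333]
tool_rot: [-0.0, 0.706, -0.0, 0.708]
wrist_force: [0.4, 0.7, 0.6]
width: 0.0453
```

send_rows([
  {"dx": -3,"dy": 0,"dz": 0,"ax": 0,"ay": 0,"az": 0,"claw": 0.53},
  {"dx": -3.5,"dy": 0,"dz": 0,"ax": 0,"ay": 0,"az": 0,"claw": 0.53},
  {"dx": -3.5,"dy": 0,"dz": 0,"ax": 0,"ay": 0,"az": 0,"claw": 0.53},
  {"dx": -3,"dy": 0,"dz": 0,"ax": 0,"ay": 0,"az": 0,"claw": 0.53},
  {"dx": 0,"dy": 0,"dz": 0,"ax": 0,"ay": 0,"az": 0,"claw": 0.75},
])

```text
clock: 14.47
ee_pos: [0.5897, -0.2896, 0.1701]
tool_rot: [-0.002, 0.703, -0.002, 0.712]
wrist_force: [0.1, -1.7, 1.0]
width: 0.0559
```

send_rows([
  {"dx": 0,"dy": 3.25,"dz": -1.6,"ax": 0,"ay": 0,"az": 0,"claw": 0.75},
  {"dx": 0,"dy": 3.25,"dz": -1.6,"ax": 0,"ay": 0,"az": 0,"claw": 0.75},
  {"dx": 0,"dy": 3.25,"dz": -1.6,"ax": 0,"ay": 0,"az": 0,"claw": 0.75},
  {"dx": 0,"dy": 3.25,"dz": -1.6,"ax": 0,"ay": 0,"az": 0,"claw": 0.75},
  {"dx": 0,"dy": 3.25,"dz": -1.6,"ax": 0,"ay": 0,"az": 0,"claw": 0.75},
])

```text
clock: 14.88
ee_pos: [0.5045, -0.1234, 0.162]
tool_rot: [0.0, 0.707, -0.0, 0.708]
wrist_force: [-0.1, 0.9, 0.8]
width: 0.0641
```

send_rows([
  {"dx": 0,"dy": 3.25,"dz": -1.6,"ax": 0,"ay": 0,"az": 0,"claw": 0.75},
  {"dx": 0,"dy": 3.25,"dz": -1.6,"ax": 0,"ay": 0,"az": 0,"claw": 0.75},
  {"dx": 0,"dy": 3.25,"dz": -1.6,"ax": 0,"ay": 0,"az": 0,"claw": 0.75},
  {"dx": 0,"dy": 3.25,"dz": -1.6,"ax": 0,"ay": 0,"az": 0,"claw": 0.75},
  {"dx": 0,"dy": 3.25,"dz": -1.6,"ax": 0,"ay": 0,"az": 0,"claw": 0.75},
])

```text
clock: 15.3
ee_pos: [0.4245, 0.0392, 0.1621]
tool_rot: [0.0, 0.706, 0.0, 0.708]
wrist_force: [-0.5, 0.7, 0.3]
width: 0.0641
```

send_rows([
  {"dx": 0,"dy": 0,"dz": 0,"ax": 0,"ay": 0,"az": 0,"claw": 0.75},
  {"dx": 0,"dy": 0,"dz": 0,"ax": 0,"ay": 0,"az": 0,"claw": 0.75},
  {"dx": 0,"dy": 0,"dz": 0,"ax": 0,"ay": 0,"az": 0,"claw": 0.75},
])

```text
clock: 15.55
ee_pos: [0.4259, 0.0376, 0.162]
tool_rot: [-0.0, 0.706, 0.0, 0.708]
wrist_force: [0.3, -0.4, 0.0]
width: 0.0644
```

Run:
```python
from h import *
d=get_image("wrist"); cv2.imwrite("pics/w9.png",d["pixels"]); o=get_obs(); print(o["ee_pos"],o["width"],o["joints"].round(2))
print(proj(d,[[.4275,.0367,.026]]).round(0), rel([.4275,.0367,.006]))
```

```text
[0.4260304  0.03697868 0.16185191] 0.06408451787049645 [-0.26  0.17  0.12  2.17 -0.03  0.81 -0.12]
[[276. 201.]] (array([15.59, -0.03,  0.12]), None)
```

View pics/w9.png

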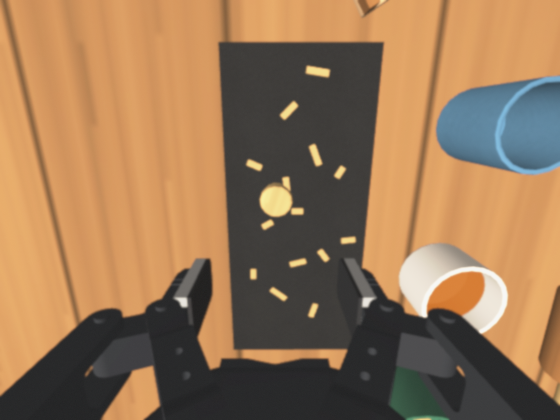

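Knob B is at (276,201), as predicted.

send_rows([
  {"dx": 4,"dy": 0,"dz": 0.1,"ax": 0,"ay": 0,"az": 0,"claw": 0.75},
  {"dx": 4,"dy": 0,"dz": 0,"ax": 0,"ay": 0,"az": 0,"claw": 0.75},
  {"dx": 4,"dy": 0,"dz": 0,"ax": 0,"ay": 0,"az": 0,"claw": 0.75},
  {"dx": 2.5,"dy": 0,"dz": 0,"ax": 0,"ay": 0,"az": 0,"claw": 0.75},
  {"dx": 0.8,"dy": 0,"dz": 0,"ax": 0,"ay": 0,"az": 0,"claw": 0.75},
])

```text
clock: 16.02
ee_pos: [0.424, 0.0358, 0.0049]
tool_rot: [0.0, 0.709, -0.002, 0.705]
wrist_force: [-0.6, -0.0, -0.1]
width: 0.0638
```

send_rows([
  {"dx": 0,"dy": 0,"dz": 0,"ax": 0,"ay": 0,"az": 0,"claw": 0.2},
  {"dx": 0,"dy": 0,"dz": 0,"ax": 0,"ay": 0,"az": 0,"claw": 0.2},
  {"dx": 0,"dy": 0,"dz": 0,"ax": 0,"ay": 0,"az": 0,"claw": 0.2},
  {"dx": 0,"dy": 0,"dz": 0,"ax": 0,"ay": 0,"az": 0,"claw": 0.2},
  {"dx": 0,"dy": 0,"dz": 0,"ax": 0,"ay": 0,"az": 0,"claw": 0.2},
], squeeze=30)

```text
clock: 16.43
ee_pos: [0.4276, 0.038, 0.0098]
tool_rot: [0.0, 0.706, 0.0, 0.708]
wrist_force: [-0.4, -0.6, -0.5]
width: 0.0304
```

send_rows([
  {"dx": -3.5,"dy": 0,"dz": 0,"ax": 0,"ay": 0,"az": 0,"claw": 0.2},
  {"dx": -3.5,"dy": 0,"dz": 0,"ax": 0,"ay": 0,"az": 0,"claw": 0.2},
  {"dx": -3.5,"dy": 0,"dz": 0,"ax": 0,"ay": 0,"az": 0,"claw": 0.2},
  {"dx": -4,"dy": 0,"dz": 0,"ax": 0,"ay": 0,"az": 0,"claw": 0.2},
  {"dx": 0,"dy": 0,"dz": 0,"ax": 0,"ay": 0,"az": 0,"claw": 0.2},
])

```text
clock: 16.85
ee_pos: [0.4313, 0.0386, 0.1609]
tool_rot: [0.001, 0.702, 0.001, 0.712]
wrist_force: [-0.0, 0.5, 0.2]
width: 0.0308
```

send_rows([
  {"dx": 0,"dy": -3.55,"dz": 2.2,"ax": 0,"ay": 0,"az": 0,"claw": 0.2},
  {"dx": 0,"dy": -3.55,"dz": 2.2,"ax": 0,"ay": 0,"az": 0,"claw": 0.2},
  {"dx": 0,"dy": -3.55,"dz": 2.2,"ax": 0,"ay": 0,"az": 0,"claw": 0.2},
  {"dx": 0,"dy": -3.55,"dz": 2.2,"ax": 0,"ay": 0,"az": 0,"claw": 0.2},
  {"dx": 0,"dy": -3.55,"dz": 2.2,"ax": 0,"ay": 0,"az": 0,"claw": 0.2},
])

```text
clock: 17.27
ee_pos: [0.5371, -0.1407, 0.1546]
tool_rot: [-0.0, 0.706, 0.0, 0.708]
wrist_force: [0.4, -0.2, -0.3]
width: 0.0308
```

send_rows([
  {"dx": 0,"dy": -3.55,"dz": 2.2,"ax": 0,"ay": 0,"az": 0,"claw": 0.2},
  {"dx": 0,"dy": -3.55,"dz": 2.2,"ax": 0,"ay": 0,"az": 0,"claw": 0.2},
  {"dx": 0,"dy": 0,"dz": 0,"ax": 0,"ay": 0,"az": 0,"claw": 0.2},
  {"dx": 0,"dy": 0,"dz": 0,"ax": 0,"ay": 0,"az": 0,"claw": 0.2},
  {"dx": 0,"dy": 0,"dz": 0,"ax": 0,"ay": 0,"az": 0,"claw": 0.2},
])

```text
clock: 17.68
ee_pos: [0.5795, -0.2095, 0.1535]
tool_rot: [0.0, 0.707, 0.0, 0.707]
wrist_force: [-0.4, 0.7, -1.0]
width: 0.0307
```

Run:
```python
from h import *
d=get_image("wrist"); cv2.imwrite("pics/w10.png",d["pixels"]); o=get_obs(); print(o["ee_pos"],o["width"])
print(rel([.5857,-.211,.03]))
```

```text
[ 0.57940852 -0.20840883  0.1534829 ] 0.03039177599285978
(array([12.35, -0.28,  0.63]), None)
```

View pics/w10.png

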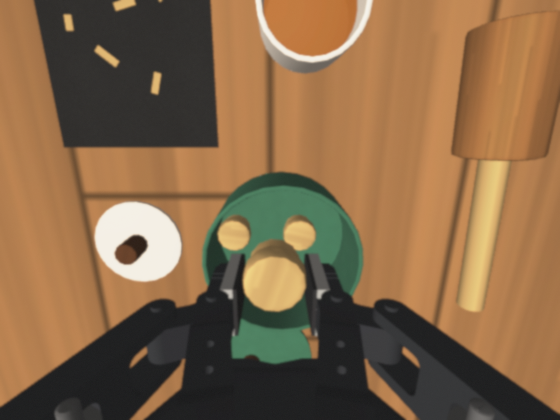

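send_rows([
  {"dx": 3,"dy": -0.1,"dz": 0.6,"ax": 0,"ay": 0,"az": 0,"claw": 0.2},
  {"dx": 3,"dy": 0,"dz": 0,"ax": 0,"ay": 0,"az": 0,"claw": 0.2},
  {"dx": 3,"dy": 0,"dz": 0,"ax": 0,"ay": 0,"az": 0,"claw": 0.2},
  {"dx": 2.2,"dy": 0,"dz": 0,"ax": 0,"ay": 0,"az": 0,"claw": 0.2},
  {"dx": 0.5,"dy": 0,"dz": 0,"ax": 0,"ay": 0,"az": 0,"claw": 0.2},
])

```text
clock: 18.15
ee_pos: [0.5826, -0.2073, 0.0327]
tool_rot: [0.0, 0.709, 0.002, 0.705]
wrist_force: [-0.6, 0.8, 0.7]
width: 0.0313
```

send_rows([
  {"dx": 0,"dy": 0,"dz": 0,"ax": 0,"ay": 0,"az": 0,"claw": 0.2},
  {"dx": 0,"dy": 0,"dz": 0,"ax": 0,"ay": 0,"az": 0,"claw": 0.46},
  {"dx": 0,"dy": 0,"dz": 0,"ax": 0,"ay": 0,"az": 0,"claw": 0.46},
  {"dx": 0,"dy": 0,"dz": 0,"ax": 0,"ay": 0,"az": 0,"claw": 0.46},
  {"dx": 0,"dy": 0,"dz": 0,"ax": 0,"ay": 0,"az": 0,"claw": 0.46},
])

```text
clock: 18.57
ee_pos: [0.587, -0.2113, 0.038]
tool_rot: [-0.0, 0.706, -0.0, 0.708]
wrist_force: [-0.5, -0.7, 0.0]
width: 0.039
```

send_rows([
  {"dx": -3,"dy": 0,"dz": 0,"ax": 0,"ay": 0,"az": 0,"claw": 0.46},
  {"dx": -3.5,"dy": 0,"dz": 0,"ax": 0,"ay": 0,"az": 0,"claw": 0.46},
  {"dx": -3.5,"dy": 0,"dz": 0,"ax": 0,"ay": 0,"az": 0,"claw": 0.46},
  {"dx": -3.5,"dy": 0,"dz": 0,"ax": 0,"ay": 0,"az": 0,"claw": 0.46},
  {"dx": 0,"dy": 0,"dz": 0,"ax": 0,"ay": 0,"az": 0,"claw": 0.7},
])

```text
clock: 18.98
ee_pos: [0.5908, -0.2131, 0.1803]
tool_rot: [-0.001, 0.702, -0.002, 0.712]
wrist_force: [1.0, -0.3, 0.5]
width: 0.0502
```

send_rows([
  {"dx": 0,"dy": -3.5,"dz": -0.6,"ax": 0,"ay": 0,"az": 0,"claw": 0.7},
  {"dx": 0,"dy": -3.5,"dz": -0.6,"ax": 0,"ay": 0,"az": 0,"claw": 0.7},
  {"dx": 0,"dy": -3.5,"dz": -0.6,"ax": 0,"ay": 0,"az": 0,"claw": 0.7},
  {"dx": 0,"dy": -3.5,"dz": -0.6,"ax": 0,"ay": 0,"az": 0,"claw": 0.7},
  {"dx": 0,"dy": -3.5,"dz": -0.6,"ax": 0,"ay": 0,"az": 0,"claw": 0.7},
])

```text
clock: 19.4
ee_pos: [0.5557, -0.3877, 0.1722]
tool_rot: [-0.0, 0.707, -0.0, 0.708]
wrist_force: [0.5, -0.4, 0.4]
width: 0.0597
```

send_rows([
  {"dx": 0,"dy": 0,"dz": 0,"ax": 0,"ay": 0,"az": 0,"claw": 0.7},
  {"dx": 0,"dy": 0,"dz": 0,"ax": 0,"ay": 0,"az": 0,"claw": 0.7},
  {"dx": 0,"dy": 0,"dz": 0,"ax": 0,"ay": 0,"az": 0,"claw": 0.7},
])

```text
clock: 19.65
ee_pos: [0.5559, -0.3859, 0.1715]
tool_rot: [0.0, 0.707, -0.0, 0.707]
wrist_force: [0.0, 0.5, -0.5]
width: 0.0595
```

Run:
```python
from h import *
d=get_image("wrist"); cv2.imwrite("pics/w11.png",d["pixels"]); o=get_obs(); print(o["ee_pos"],o["width"],o["joints"].round(2))
print(proj(d,[[.553,-.402,.041],[.5857,-.249,.07]]).round(0),rel([.553,-.402,.017]))
```

```text
[ 0.55649717 -0.38469126  0.17142788] 0.0597146369994909 [ 0.38  0.58  0.26  1.55 -0.17  1.03  0.69]
[[271. 218.]
 [316.  29.]] (array([15.44, -1.75, -0.36]), None)
```

View pics/w11.png

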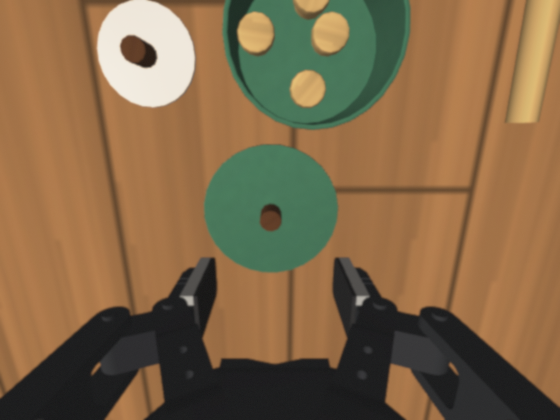

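All four knobs stand in the tin (256,33), (331,33), (308,89), (310,0). The lid's knob top is at (271,218), as predicted. First descent in two stages.

send_rows([
  {"dx": 3,"dy": -1.75,"dz": -0.35,"ax": 0,"ay": 0,"az": 0,"claw": 0.7},
  {"dx": 3.5,"dy": 0,"dz": 0,"ax": 0,"ay": 0,"az": 0,"claw": 0.7},
  {"dx": 3,"dy": 0,"dz": 0,"ax": 0,"ay": 0,"az": 0,"claw": 0.7},
  {"dx": 0,"dy": 0,"dz": 0,"ax": 0,"ay": 0,"az": 0,"claw": 0.7},
  {"dx": 0,"dy": 0,"dz": 0,"ax": 0,"ay": 0,"az": 0,"claw": 0.7},
])

```text
clock: 20.12
ee_pos: [0.5521, -0.4005, 0.0747]
tool_rot: [0.0, 0.708, 0.002, 0.706]
wrist_force: [0.7, 0.6, 0.3]
width: 0.0596
```

send_rows([
  {"dx": 0,"dy": 0,"dz": 0,"ax": 0,"ay": 0,"az": 0,"claw": 0.7},
  {"dx": 0,"dy": 0,"dz": 0,"ax": 0,"ay": 0,"az": 0,"claw": 0.7},
  {"dx": 0,"dy": 0,"dz": 0,"ax": 0,"ay": 0,"az": 0,"claw": 0.7},
])

```text
clock: 20.37
ee_pos: [0.5542, -0.4042, 0.0791]
tool_rot: [-0.001, 0.706, -0.0, 0.708]
wrist_force: [-0.7, -1.6, -0.2]
width: 0.0596
```

Run:
```python
from h import *
d=get_image("wrist"); cv2.imwrite("pics/w12.png",d["pixels"]); o=get_obs(); print(o["ee_pos"],o["width"])
print(proj(d,[[.553,-.402,.041],[.553,-.402,.013]]).round(0),rel([.553,-.402,.017]))
```

```text
[ 0.55386223 -0.40411352  0.07870544] 0.06011923604004116
[[273. 236.]
 [273. 222.]] (array([ 6.17,  0.22, -0.11]), None)
```

View pics/w12.png

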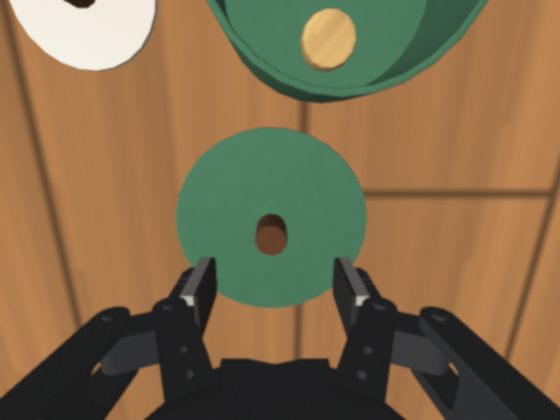

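send_rows([
  {"dx": 3,"dy": 0,"dz": -0.2,"ax": 0,"ay": 0,"az": 0,"claw": 0.7},
  {"dx": 2,"dy": 0,"dz": 0,"ax": 0,"ay": 0,"az": 0,"claw": 0.7},
  {"dx": 1.0,"dy": 0,"dz": 0,"ax": 0,"ay": 0,"az": 0,"claw": 0.7},
  {"dx": 0,"dy": 0,"dz": 0,"ax": 0,"ay": 0,"az": 0,"claw": 0.7},
  {"dx": 0,"dy": 0,"dz": 0,"ax": 0,"ay": 0,"az": 0,"claw": 0.7},
])

```text
clock: 20.83
ee_pos: [0.5505, -0.4036, 0.0167]
tool_rot: [-0.0, 0.707, 0.0, 0.707]
wrist_force: [0.5, 0.5, -0.0]
width: 0.0597
```

send_rows([
  {"dx": 0,"dy": 0,"dz": 0,"ax": 0,"ay": 0,"az": 0,"claw": 0.7},
  {"dx": 0,"dy": 0,"dz": 0,"ax": 0,"ay": 0,"az": 0,"claw": 0.7},
  {"dx": 0,"dy": 0,"dz": 0,"ax": 0,"ay": 0,"az": 0,"claw": 0.7},
])

```text
clock: 21.08
ee_pos: [0.5513, -0.4042, 0.0178]
tool_rot: [-0.001, 0.706, -0.0, 0.708]
wrist_force: [-0.4, 0.3, 0.6]
width: 0.06
```

Closing on the lid's knob.

send_rows([
  {"dx": 0,"dy": 0,"dz": 0,"ax": 0,"ay": 0,"az": 0,"claw": 0.1},
  {"dx": 0,"dy": 0,"dz": 0,"ax": 0,"ay": 0,"az": 0,"claw": 0.1},
  {"dx": 0,"dy": 0,"dz": 0,"ax": 0,"ay": 0,"az": 0,"claw": 0.1},
  {"dx": 0,"dy": 0,"dz": 0,"ax": 0,"ay": 0,"az": 0,"claw": 0.1},
  {"dx": 0,"dy": 0,"dz": 0,"ax": 0,"ay": 0,"az": 0,"claw": 0.1},
], squeeze=50)

```text
clock: 21.5
ee_pos: [0.5507, -0.4037, 0.0168]
tool_rot: [-0.0, 0.707, -0.0, 0.707]
wrist_force: [-0.1, 1.4, 5.4]
width: 0.0204
```

send_rows([
  {"dx": 0,"dy": 0,"dz": 0,"ax": 0,"ay": 0,"az": 0,"claw": 0.1},
  {"dx": 0,"dy": 0,"dz": 0,"ax": 0,"ay": 0,"az": 0,"claw": 0.1},
  {"dx": 0,"dy": 0,"dz": 0,"ax": 0,"ay": 0,"az": 0,"claw": 0.1},
])

```text
clock: 21.75
ee_pos: [0.5507, -0.4037, 0.0168]
tool_rot: [-0.0, 0.707, -0.0, 0.707]
wrist_force: [0.0, 1.4, 4.9]
width: 0.0205
```

send_rows([
  {"dx": -1,"dy": 0,"dz": 0,"ax": 0,"ay": 0,"az": 0,"claw": 0.1},
  {"dx": -3,"dy": 0,"dz": 0,"ax": 0,"ay": 0,"az": 0,"claw": 0.1},
  {"dx": -4,"dy": 0,"dz": 0,"ax": 0,"ay": 0,"az": 0,"claw": 0.1},
  {"dx": -3,"dy": 0,"dz": 0,"ax": 0,"ay": 0,"az": 0,"claw": 0.1},
  {"dx": -1,"dy": 0,"dz": 0,"ax": 0,"ay": 0,"az": 0,"claw": 0.1},
])

```text
clock: 22.17
ee_pos: [0.5524, -0.4056, 0.1419]
tool_rot: [-0.001, 0.705, -0.002, 0.709]
wrist_force: [1.1, -1.2, -0.6]
width: 0.0205
```

Run:
```python
from h import *
d=get_image("wrist"); cv2.imwrite("pics/w13.png",d["pixels"]); o=get_obs(); print(o["ee_pos"],o["width"],o["wrist_force"])
```

```text
[ 0.55265229 -0.40562436  0.14201934] 0.020422827156494593 [ 0.58296268 -0.73956668 -0.31517801]
```

View pics/w13.png

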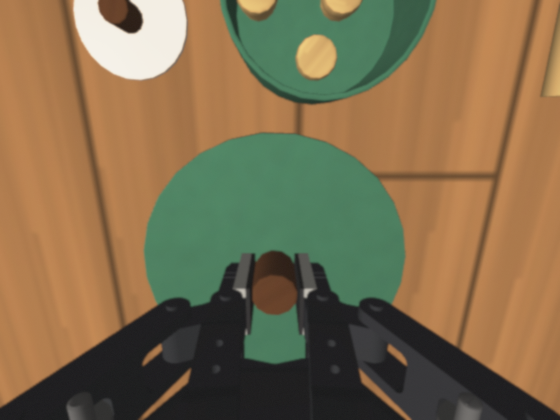

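Lid held, width 20 mm on the 22 mm knob, lid level in view. Checking the tin centre by overlaying the model on both views.

Run:
```python
from h import *
def ov(im,d,c,z,r,col,s,x0,y0):
    a=np.linspace(0,2*np.pi,90); P=proj(d,np.c_[c[0]+r*np.cos(a),c[1]+r*np.sin(a),0*a+z])
    P=((P-[x0,y0]+.5)*s-.5); cv2.polylines(im,[np.round(P*8).astype(np.int32)],True,col,1,cv2.LINE_AA,3)
d=get_image("top"); p0=cv2.imread("pics/top0.png")
s=5;x0,y0,x1,y1=330,170,490,290
im=cv2.resize(p0[y0:y1,x0:x1],None,fx=s,fy=s,interpolation=cv2.INTER_CUBIC)
for r,z in((.068,.07),(.064,.07),(.064,.004),(.068,0)): ov(im,d,(.5857,-.249),z,r,(0,0,255),s,x0,y0)
ov(im,d,(.5515,-.404),.013,.071,(0,255,255),s,x0,y0)
ov(im,d,(.441,-.255),.013,.044,(0,0,255),s,x0,y0)
ov(im,d,(.6066,-.0546),.06,.040,(0,0,255),s,x0,y0)
cv2.imwrite("pics/ov1.png",im)
w=get_image("wrist"); im=w["pixels"].copy(); print(get_obs()["ee_pos"])
for r,z in((.068,.07),(.064,.07)): ov(im,w,(.5857,-.249),z,r,(0,0,255),1,0,0)
ov(im,w,(.5525,-.4056),.138,.071,(0,255,255),1,0,0)
ov(im,w,(.441,-.255),.013,.044,(0,0,255),1,0,0)
cv2.imwrite("pics/ov2.png",im)
```

```text
[ 0.55036359 -0.40337686  0.13646796]
```

View pics/ov1.png

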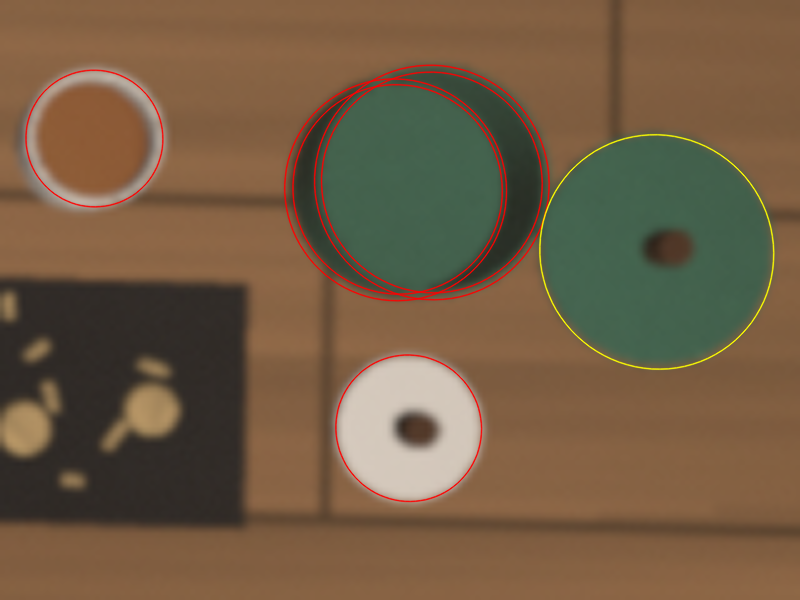

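View pics/ov2.png

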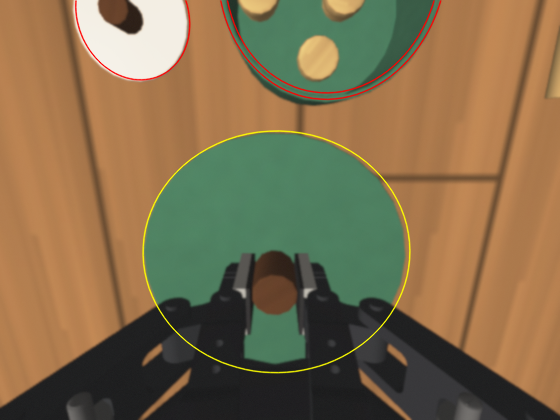

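Run:
```python
from h import *
w=get_image("wrist"); s=4;x0,y0,x1,y1=200,0,450,130
im=cv2.resize(w["pixels"][y0:y1,x0:x1],None,fx=3.2,fy=3.2,interpolation=cv2.INTER_CUBIC)
a=np.linspace(0,2*np.pi,180)
for r,z in((.068,.07),(.064,.07)):
    P=proj(w,np.c_[.5857+r*np.cos(a),-.249+r*np.sin(a),0*a+z]); P=(P-[x0,y0]+.5)*3.2-.5
    for p in P[::2]:
        if 0<=p[0]<800 and 0<=p[1]<416: cv2.circle(im,(int(p[0]),int(p[1])),1,(0,0,255),-1)
cv2.imwrite("pics/ov3.png",im); print(get_obs()["ee_pos"])
```

```text
[ 0.54940246 -0.40258637  0.13471322]
```

View pics/ov3.png

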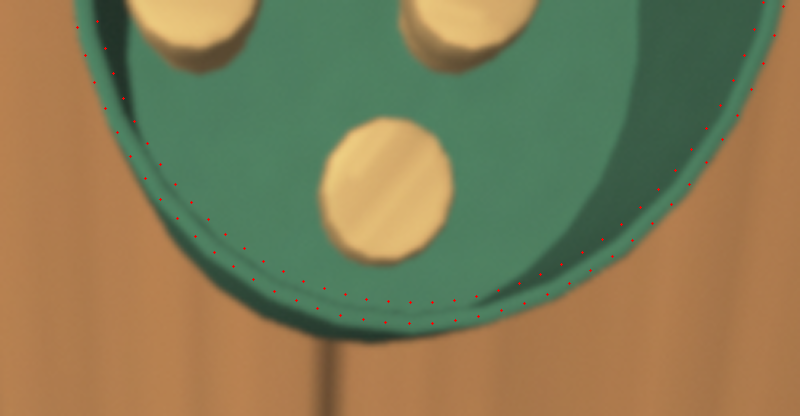

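Overlay fits within about 1 mm: tin at (0.585,-0.2495). Moving the lid above it.

send_rows([
  {"dx": 0,"dy": 3.0,"dz": 0.7,"ax": 0,"ay": 0,"az": 0,"claw": 0.1},
  {"dx": 0,"dy": 3.2,"dz": 0.7,"ax": 0,"ay": 0,"az": 0,"claw": 0.1},
  {"dx": 0,"dy": 3.2,"dz": 0.7,"ax": 0,"ay": 0,"az": 0,"claw": 0.1},
  {"dx": 0,"dy": 3.0,"dz": 0.7,"ax": 0,"ay": 0,"az": 0,"claw": 0.1},
  {"dx": 0,"dy": 2.9,"dz": 0.7,"ax": 0,"ay": 0,"az": 0,"claw": 0.1},
])

```text
clock: 22.78
ee_pos: [0.5834, -0.2476, 0.1329]
tool_rot: [0.001, 0.709, 0.001, 0.705]
wrist_force: [-0.0, 0.4, -2.3]
width: 0.0205
```

send_rows([
  {"dx": 0,"dy": 0,"dz": 0,"ax": 0,"ay": 0,"az": 0,"claw": 0.1},
  {"dx": 0,"dy": 0,"dz": 0,"ax": 0,"ay": 0,"az": 0,"claw": 0.1},
  {"dx": 0,"dy": 0,"dz": 0,"ax": 0,"ay": 0,"az": 0,"claw": 0.1},
  {"dx": 0,"dy": 0,"dz": 0,"ax": 0,"ay": 0,"az": 0,"claw": 0.1},
  {"dx": 0,"dy": 0,"dz": 0,"ax": 0,"ay": 0,"az": 0,"claw": 0.1},
])

```text
clock: 23.2
ee_pos: [0.5841, -0.2524, 0.1354]
tool_rot: [0.001, 0.708, -0.001, 0.706]
wrist_force: [-0.4, -0.2, -1.4]
width: 0.02
```

Run:
```python
from h import *
o=get_obs(); print(o["ee_pos"],o["tool_rot"],o["width"],rel([.585,-.2495,.0788]))
```

```text
[ 0.584062   -0.2523588   0.13538837] [ 0.00074003  0.70771614 -0.00109444  0.70649566] 0.01997838493607295 (array([5.66, 0.29, 0.1 ]), None)
```

send_rows([
  {"dx": 1.5,"dy": 0.3,"dz": 0.1,"ax": 0,"ay": 0,"az": 0,"claw": 0.1},
  {"dx": 1.5,"dy": 0,"dz": 0,"ax": 0,"ay": 0,"az": 0,"claw": 0.1},
  {"dx": 0.8,"dy": 0,"dz": 0,"ax": 0,"ay": 0,"az": 0,"claw": 0.1},
  {"dx": 0,"dy": 0,"dz": 0,"ax": 0,"ay": 0,"az": 0,"claw": 0.1},
  {"dx": 0,"dy": 0,"dz": 0,"ax": 0,"ay": 0,"az": 0,"claw": 0.1},
])

```text
clock: 23.62
ee_pos: [0.5856, -0.2482, 0.0978]
tool_rot: [0.0, 0.708, -0.0, 0.707]
wrist_force: [-0.0, -0.3, -1.1]
width: 0.0203
```

send_rows([
  {"dx": 0,"dy": 0,"dz": 0,"ax": 0,"ay": 0,"az": 0,"claw": 0.1},
  {"dx": 0,"dy": 0,"dz": 0,"ax": 0,"ay": 0,"az": 0,"claw": 0.1},
  {"dx": 0,"dy": 0,"dz": 0,"ax": 0,"ay": 0,"az": 0,"claw": 0.1},
])

```text
clock: 23.87
ee_pos: [0.5869, -0.2479, 0.0992]
tool_rot: [-0.0, 0.707, -0.0, 0.708]
wrist_force: [0.2, -0.4, -1.8]
width: 0.0202
```

Run:
```python
from h import *
o=get_obs(); print(o["ee_pos"],o["tool_rot"],o["width"],rel([.585,-.2495,.0788]))
w=get_image("wrist"); cv2.imwrite("pics/w14.png",w["pixels"])
```

```text
[ 0.58690558 -0.24788231  0.09921593] [-1.87306398e-04  7.06590887e-01 -1.70594990e-04  7.07622254e-01] 0.02018336314320237 (array([ 2.04, -0.16, -0.19]), None)
```

View pics/w14.png

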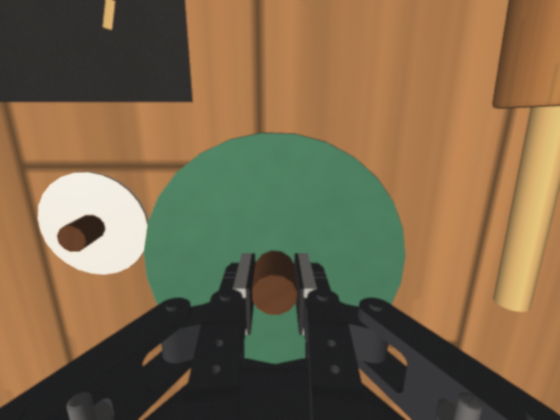

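Lid covers the tin evenly. Lowering slowly onto the rim and watching the force.

send_rows([
  {"dx": 0.5,"dy": -0.15,"dz": -0.15,"ax": 0,"ay": 0,"az": 0,"claw": 0.1},
  {"dx": 0.5,"dy": 0,"dz": 0,"ax": 0,"ay": 0,"az": 0,"claw": 0.1},
  {"dx": 0,"dy": 0,"dz": 0,"ax": 0,"ay": 0,"az": 0,"claw": 0.1},
  {"dx": 0,"dy": 0,"dz": 0,"ax": 0,"ay": 0,"az": 0,"claw": 0.1},
])

```text
clock: 24.25
ee_pos: [0.5842, -0.2488, 0.0876]
tool_rot: [0.0, 0.708, 0.0, 0.707]
wrist_force: [0.8, 0.2, -1.9]
width: 0.0206
```

send_rows([
  {"dx": 0.4,"dy": 0,"dz": 0,"ax": 0,"ay": 0,"az": 0,"claw": 0.1},
  {"dx": 0.4,"dy": 0,"dz": 0,"ax": 0,"ay": 0,"az": 0,"claw": 0.1},
  {"dx": 0,"dy": 0,"dz": 0,"ax": 0,"ay": 0,"az": 0,"claw": 0.1},
  {"dx": 0,"dy": 0,"dz": 0,"ax": 0,"ay": 0,"az": 0,"claw": 0.1},
  {"dx": 0,"dy": 0,"dz": 0,"ax": 0,"ay": 0,"az": 0,"claw": 0.1},
])

```text
clock: 24.67
ee_pos: [0.5848, -0.249, 0.0802]
tool_rot: [-0.0, 0.707, 0.0, 0.707]
wrist_force: [0.1, -0.2, -1.3]
width: 0.0203
```

send_rows([
  {"dx": 0.2,"dy": 0,"dz": 0,"ax": 0,"ay": 0,"az": 0,"claw": 0.1},
  {"dx": 0,"dy": 0,"dz": 0,"ax": 0,"ay": 0,"az": 0,"claw": 0.1},
  {"dx": 0,"dy": 0,"dz": 0,"ax": 0,"ay": 0,"az": 0,"claw": 0.1},
])

```text
clock: 24.92
ee_pos: [0.5853, -0.2492, 0.0788]
tool_rot: [-0.0, 0.707, -0.0, 0.707]
wrist_force: [-0.2, 0.3, 1.5]
width: 0.0208
```

send_rows([
  {"dx": 0,"dy": 0,"dz": 0,"ax": 0,"ay": 0,"az": 0,"claw": 0.4},
  {"dx": 0,"dy": 0,"dz": 0,"ax": 0,"ay": 0,"az": 0,"claw": 0.5},
  {"dx": 0,"dy": 0,"dz": 0,"ax": 0,"ay": 0,"az": 0,"claw": 0.5},
  {"dx": 0,"dy": 0,"dz": 0,"ax": 0,"ay": 0,"az": 0,"claw": 0.5},
  {"dx": 0,"dy": 0,"dz": 0,"ax": 0,"ay": 0,"az": 0,"claw": 0.5},
])

```text
clock: 25.33
ee_pos: [0.5848, -0.249, 0.0783]
tool_rot: [-0.0, 0.707, 0.0, 0.707]
wrist_force: [-0.4, -1.2, -0.1]
width: 0.0427
```

send_rows([
  {"dx": -2,"dy": 0,"dz": 0,"ax": 0,"ay": 0,"az": 0,"claw": 0.5},
  {"dx": -3.5,"dy": 0,"dz": 0,"ax": 0,"ay": 0,"az": 0,"claw": 0.5},
  {"dx": -3.5,"dy": 0,"dz": 0,"ax": 0,"ay": 0,"az": 0,"claw": 0.7},
  {"dx": 0,"dy": 0,"dz": 0,"ax": 0,"ay": 0,"az": 0,"claw": 0.7},
  {"dx": 0,"dy": 0,"dz": 0,"ax": 0,"ay": 0,"az": 0,"claw": 0.7},
])

```text
clock: 25.75
ee_pos: [0.5868, -0.2499, 0.1713]
tool_rot: [-0.001, 0.705, -0.001, 0.709]
wrist_force: [-0.3, 0.3, -0.8]
width: 0.0598
```

Run:
```python
from h import *
o=get_obs(); print(o["ee_pos"],o["width"])
w=get_image("wrist"); cv2.imwrite("pics/w15.png",w["pixels"])
im=w["pixels"].copy(); a=np.linspace(0,2*np.pi,180)
P=proj(w,np.c_[.585+.071*np.cos(a),-.2495+.071*np.sin(a),0*a+.075]); cv2.polylines(im,[np.round(P).astype(int)],True,(0,255,255),1)
cv2.imwrite("pics/w15o.png",im)
print(rel([.441,-.255,.12]))
```

```text
[ 0.58675157 -0.24992874  0.17126432] 0.05976609415650876
(array([  4.89,  -0.58, -14.44]), None)
```

View pics/w15o.png

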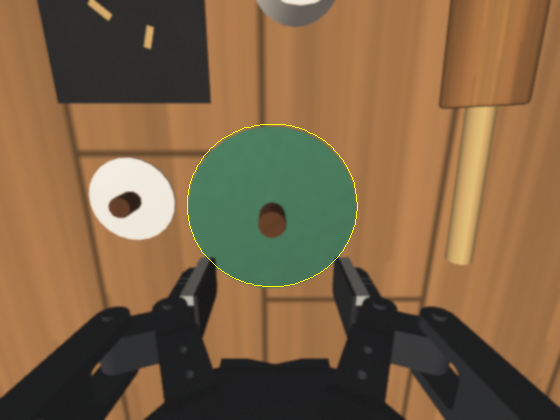

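Tin lid fits its home outline to the pixel. Next the pot lid at (125,205).

send_rows([
  {"dx": 0,"dy": -0.1,"dz": -2.9,"ax": 0,"ay": 0,"az": 0,"claw": 0.6},
  {"dx": 0.5,"dy": -0.1,"dz": -2.9,"ax": 0,"ay": 0,"az": 0,"claw": 0.6},
  {"dx": 2,"dy": -0.1,"dz": -2.9,"ax": 0,"ay": 0,"az": 0,"claw": 0.6},
  {"dx": 2,"dy": -0.1,"dz": -2.9,"ax": 0,"ay": 0,"az": 0,"claw": 0.6},
  {"dx": 2.0,"dy": -0.1,"dz": -2.9,"ax": 0,"ay": 0,"az": 0,"claw": 0.6},
])

```text
clock: 26.22
ee_pos: [0.4374, -0.2533, 0.1015]
tool_rot: [0.0, 0.708, 0.0, 0.706]
wrist_force: [0.0, -0.2, -1.2]
width: 0.0513
```

send_rows([
  {"dx": 1.5,"dy": 0,"dz": 0,"ax": 0,"ay": 0,"az": 0,"claw": 0.6},
  {"dx": 0.5,"dy": 0,"dz": 0,"ax": 0,"ay": 0,"az": 0,"claw": 0.6},
  {"dx": 0,"dy": 0,"dz": 0,"ax": 0,"ay": 0,"az": 0,"claw": 0.6},
  {"dx": 0,"dy": 0,"dz": 0,"ax": 0,"ay": 0,"az": 0,"claw": 0.6},
  {"dx": 0,"dy": 0,"dz": 0,"ax": 0,"ay": 0,"az": 0,"claw": 0.6},
])

```text
clock: 26.63
ee_pos: [0.4415, -0.2542, 0.0839]
tool_rot: [-0.001, 0.707, 0.0, 0.708]
wrist_force: [0.2, -0.4, 0.4]
width: 0.0513
```

Run:
```python
from h import *
o=get_obs(); print(o["ee_pos"],o["width"])
w=get_image("wrist")
im=w["pixels"].copy(); a=np.linspace(0,2*np.pi,180)
for r,z in((.044,.013),(.011,.041)):
    P=proj(w,np.c_[.441+r*np.cos(a),-.255+r*np.sin(a),0*a+z]); cv2.polylines(im,[np.round(P).astype(int)],True,(0,255,255),1)
cv2.imwrite("pics/w16.png",im)
print(rel([.441,-.255,.017]))
```

```text
[ 0.44145855 -0.25418776  0.08385102] 0.05133334564856805
(array([ 6.7 , -0.07, -0.05]), None)
```

View pics/w16.png

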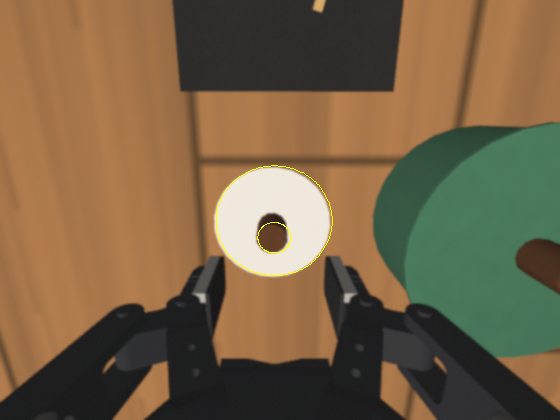

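send_rows([
  {"dx": 3,"dy": 0,"dz": 0,"ax": 0,"ay": 0,"az": 0,"claw": 0.6},
  {"dx": 2,"dy": 0,"dz": 0,"ax": 0,"ay": 0,"az": 0,"claw": 0.6},
  {"dx": 1.5,"dy": 0,"dz": 0,"ax": 0,"ay": 0,"az": 0,"claw": 0.6},
  {"dx": 0,"dy": 0,"dz": 0,"ax": 0,"ay": 0,"az": 0,"claw": 0.6},
  {"dx": 0,"dy": 0,"dz": 0,"ax": 0,"ay": 0,"az": 0,"claw": 0.6},
])

```text
clock: 27.1
ee_pos: [0.4401, -0.2539, 0.0183]
tool_rot: [-0.0, 0.707, 0.0, 0.707]
wrist_force: [-0.2, 0.6, 0.7]
width: 0.0514
```

send_rows([
  {"dx": 0,"dy": 0,"dz": 0,"ax": 0,"ay": 0,"az": 0,"claw": 0.6},
  {"dx": 0,"dy": 0,"dz": 0,"ax": 0,"ay": 0,"az": 0,"claw": 0.6},
  {"dx": 0,"dy": 0,"dz": 0,"ax": 0,"ay": 0,"az": 0,"claw": 0.6},
  {"dx": 0,"dy": 0,"dz": 0,"ax": 0,"ay": 0,"az": 0,"claw": 0.6},
])

```text
clock: 27.43
ee_pos: [0.4406, -0.2543, 0.0192]
tool_rot: [-0.0, 0.707, -0.0, 0.708]
wrist_force: [-0.5, -0.6, -0.7]
width: 0.0512
```

send_rows([
  {"dx": 0,"dy": 0,"dz": 0,"ax": 0,"ay": 0,"az": 0,"claw": 0.1},
  {"dx": 0,"dy": 0,"dz": 0,"ax": 0,"ay": 0,"az": 0,"claw": 0.1},
  {"dx": 0,"dy": 0,"dz": 0,"ax": 0,"ay": 0,"az": 0,"claw": 0.1},
  {"dx": 0,"dy": 0,"dz": 0,"ax": 0,"ay": 0,"az": 0,"claw": 0.1},
  {"dx": 0,"dy": 0,"dz": 0,"ax": 0,"ay": 0,"az": 0,"claw": 0.1},
], squeeze=50)

```text
clock: 27.85
ee_pos: [0.4401, -0.2541, 0.0188]
tool_rot: [-0.0, 0.707, 0.0, 0.707]
wrist_force: [-0.9, 0.2, 5.6]
width: 0.0202
```

send_rows([
  {"dx": 0,"dy": 0,"dz": 0,"ax": 0,"ay": 0,"az": 0,"claw": 0.1},
  {"dx": 0,"dy": 0,"dz": 0,"ax": 0,"ay": 0,"az": 0,"claw": 0.1},
  {"dx": 0,"dy": 0,"dz": 0,"ax": 0,"ay": 0,"az": 0,"claw": 0.1},
])

```text
clock: 28.1
ee_pos: [0.4401, -0.2541, 0.0187]
tool_rot: [-0.0, 0.707, 0.0, 0.707]
wrist_force: [-1.0, 1.2, 5.9]
width: 0.0203
```

send_rows([
  {"dx": -1,"dy": 0,"dz": 0,"ax": 0,"ay": 0,"az": 0,"claw": 0.1},
  {"dx": -3,"dy": 0,"dz": 0,"ax": 0,"ay": 0,"az": 0,"claw": 0.1},
  {"dx": -4,"dy": 0,"dz": 0,"ax": 0,"ay": 0,"az": 0,"claw": 0.1},
  {"dx": -3,"dy": 0,"dz": 0,"ax": 0,"ay": 0,"az": 0,"claw": 0.1},
  {"dx": -1,"dy": 0,"dz": 0,"ax": 0,"ay": 0,"az": 0,"claw": 0.1},
])

```text
clock: 28.52
ee_pos: [0.4421, -0.2555, 0.1431]
tool_rot: [-0.001, 0.705, -0.001, 0.709]
wrist_force: [0.6, -0.8, -0.3]
width: 0.0201
```

send_rows([
  {"dx": 0,"dy": 2.0,"dz": 1.6,"ax": 0,"ay": 0,"az": 0,"claw": 0.1},
  {"dx": 0,"dy": 3.0,"dz": 2.5,"ax": 0,"ay": 0,"az": 0,"claw": 0.1},
  {"dx": 0,"dy": 3.0,"dz": 2.5,"ax": 0,"ay": 0,"az": 0,"claw": 0.1},
  {"dx": 0,"dy": 3.0,"dz": 2.5,"ax": 0,"ay": 0,"az": 0,"claw": 0.1},
  {"dx": 0,"dy": 3.0,"dz": 2.5,"ax": 0,"ay": 0,"az": 0,"claw": 0.1},
])

```text
clock: 28.93
ee_pos: [0.5562, -0.1125, 0.1381]
tool_rot: [0.0, 0.707, -0.0, 0.707]
wrist_force: [1.1, -1.1, -0.5]
width: 0.0203
```

Run:
```python
from h import *
o=get_obs(); print(o["ee_pos"],o["width"])
w=get_image("wrist")
im=w["pixels"].copy(); a=np.linspace(0,2*np.pi,180)
for c,r,z in(((.6066,-.0546),.040,.06),((.6066,-.0546),.036,.06),((.617,.1067),.034,.085)):
    P=proj(w,np.c_[c[0]+r*np.cos(a),c[1]+r*np.sin(a),0*a+z]); cv2.polylines(im,[np.round(P).astype(int)],True,(255,0,255),1)
cv2.imwrite("pics/w17.png",im)
print(rel([.6066,-.0546,.0708]))
```

```text
[ 0.55617542 -0.11247797  0.13814828] 0.020317228324807174
(array([6.79, 4.75, 4.45]), None)
```

View pics/w17.png

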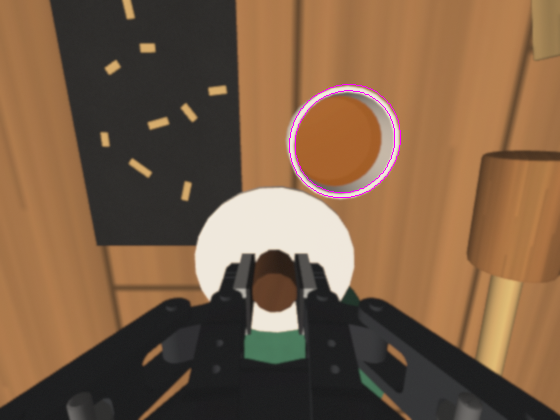

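Pot outline fits its overlay at (345,141).

send_rows([
  {"dx": 0,"dy": 2.4,"dz": 2.2,"ax": 0,"ay": 0,"az": 0,"claw": 0.1},
  {"dx": 0.5,"dy": 2.3,"dz": 2.2,"ax": 0,"ay": 0,"az": 0,"claw": 0.1},
  {"dx": 1.5,"dy": 0,"dz": 0,"ax": 0,"ay": 0,"az": 0,"claw": 0.1},
  {"dx": 1.5,"dy": 0,"dz": 0,"ax": 0,"ay": 0,"az": 0,"claw": 0.1},
  {"dx": 0,"dy": 0,"dz": 0,"ax": 0,"ay": 0,"az": 0,"claw": 0.1},
])

```text
clock: 29.4
ee_pos: [0.597, -0.066, 0.0998]
tool_rot: [-0.001, 0.709, 0.001, 0.705]
wrist_force: [-1.4, -0.5, -1.5]
width: 0.0201
```

send_rows([
  {"dx": 0,"dy": 0,"dz": 0,"ax": 0,"ay": 0,"az": 0,"claw": 0.1},
  {"dx": 0,"dy": 0,"dz": 0,"ax": 0,"ay": 0,"az": 0,"claw": 0.1},
  {"dx": 0,"dy": 0,"dz": 0,"ax": 0,"ay": 0,"az": 0,"claw": 0.1},
  {"dx": 0,"dy": 0,"dz": 0,"ax": 0,"ay": 0,"az": 0,"claw": 0.1},
  {"dx": 0,"dy": 0,"dz": 0,"ax": 0,"ay": 0,"az": 0,"claw": 0.1},
])

```text
clock: 29.82
ee_pos: [0.6002, -0.0674, 0.1042]
tool_rot: [0.0, 0.707, -0.0, 0.708]
wrist_force: [0.7, -0.3, -0.3]
width: 0.0201
```

Run:
```python
from h import *
o=get_obs(); print(o["ee_pos"],o["width"],rel([.6066,-.0546,.0708]))
```

```text
[ 0.60023008 -0.06737848  0.10419207] 0.02010361089969201 (array([3.34, 1.28, 0.63]), None)
```

send_rows([
  {"dx": 0.4,"dy": 0.65,"dz": 0.3,"ax": 0,"ay": 0,"az": 0,"claw": 0.1},
  {"dx": 0.6,"dy": 0.63,"dz": 0.33,"ax": 0,"ay": 0,"az": 0,"claw": 0.1},
  {"dx": 0,"dy": 0,"dz": 0,"ax": 0,"ay": 0,"az": 0,"claw": 0.1},
  {"dx": 0,"dy": 0,"dz": 0,"ax": 0,"ay": 0,"az": 0,"claw": 0.1},
  {"dx": 0,"dy": 0,"dz": 0,"ax": 0,"ay": 0,"az": 0,"claw": 0.1},
])

```text
clock: 30.23
ee_pos: [0.6059, -0.0539, 0.0929]
tool_rot: [-0.0, 0.707, 0.0, 0.707]
wrist_force: [0.4, -1.0, -1.0]
width: 0.0203
```

Run:
```python
from h import *
o=get_obs(); print(o["ee_pos"],o["width"],rel([.6066,-.0546,.0708]))
```

```text
[ 0.60594363 -0.05387465  0.09293276] 0.02028425312577868 (array([ 2.21, -0.07,  0.07]), None)
```

send_rows([
  {"dx": 0.5,"dy": -0.05,"dz": 0.05,"ax": 0,"ay": 0,"az": 0,"claw": 0.1},
  {"dx": 0.5,"dy": 0,"dz": 0,"ax": 0,"ay": 0,"az": 0,"claw": 0.1},
  {"dx": 0.4,"dy": 0,"dz": 0,"ax": 0,"ay": 0,"az": 0,"claw": 0.1},
  {"dx": 0,"dy": 0,"dz": 0,"ax": 0,"ay": 0,"az": 0,"claw": 0.1},
  {"dx": 0,"dy": 0,"dz": 0,"ax": 0,"ay": 0,"az": 0,"claw": 0.1},
])

```text
clock: 30.65
ee_pos: [0.6061, -0.0548, 0.0787]
tool_rot: [0.0, 0.708, -0.0, 0.707]
wrist_force: [-0.3, 0.5, -0.7]
width: 0.0202
```

send_rows([
  {"dx": 0.4,"dy": 0,"dz": 0,"ax": 0,"ay": 0,"az": 0,"claw": 0.1},
  {"dx": 0.3,"dy": 0,"dz": 0,"ax": 0,"ay": 0,"az": 0,"claw": 0.1},
  {"dx": 0,"dy": 0,"dz": 0,"ax": 0,"ay": 0,"az": 0,"claw": 0.1},
  {"dx": 0,"dy": 0,"dz": 0,"ax": 0,"ay": 0,"az": 0,"claw": 0.1},
  {"dx": 0,"dy": 0,"dz": 0,"ax": 0,"ay": 0,"az": 0,"claw": 0.1},
])

```text
clock: 31.07
ee_pos: [0.6066, -0.0547, 0.0723]
tool_rot: [-0.0, 0.707, 0.0, 0.707]
wrist_force: [0.2, 0.4, -0.2]
width: 0.0202
```

send_rows([
  {"dx": 0.2,"dy": 0,"dz": 0,"ax": 0,"ay": 0,"az": 0,"claw": 0.1},
  {"dx": 0,"dy": 0,"dz": 0,"ax": 0,"ay": 0,"az": 0,"claw": 0.1},
  {"dx": 0,"dy": 0,"dz": 0,"ax": 0,"ay": 0,"az": 0,"claw": 0.1},
])

```text
clock: 31.32
ee_pos: [0.6071, -0.0547, 0.0708]
tool_rot: [-0.0, 0.707, 0.0, 0.707]
wrist_force: [-0.6, 0.6, 2.7]
width: 0.0204
```

send_rows([
  {"dx": 0,"dy": 0,"dz": 0,"ax": 0,"ay": 0,"az": 0,"claw": 0.4},
  {"dx": 0,"dy": 0,"dz": 0,"ax": 0,"ay": 0,"az": 0,"claw": 0.5},
  {"dx": 0,"dy": 0,"dz": 0,"ax": 0,"ay": 0,"az": 0,"claw": 0.5},
  {"dx": 0,"dy": 0,"dz": 0,"ax": 0,"ay": 0,"az": 0,"claw": 0.5},
  {"dx": 0,"dy": 0,"dz": 0,"ax": 0,"ay": 0,"az": 0,"claw": 0.5},
])

```text
clock: 31.73
ee_pos: [0.6065, -0.0547, 0.0702]
tool_rot: [-0.0, 0.707, 0.0, 0.707]
wrist_force: [0.2, 0.4, 0.6]
width: 0.0428
```

send_rows([
  {"dx": -2,"dy": 0,"dz": 0,"ax": 0,"ay": 0,"az": 0,"claw": 0.5},
  {"dx": -4,"dy": 0,"dz": 0,"ax": 0,"ay": 0,"az": 0,"claw": 0.5},
  {"dx": -4,"dy": 0,"dz": 0,"ax": 0,"ay": 0,"az": 0,"claw": 0.5},
  {"dx": -4,"dy": 0,"dz": 0,"ax": 0,"ay": 0,"az": 0,"claw": 0.5},
  {"dx": -2,"dy": 0,"dz": 0,"ax": 0,"ay": 0,"az": 0,"claw": 0.5},
])

```text
clock: 32.15
ee_pos: [0.6089, -0.0551, 0.2357]
tool_rot: [-0.0, 0.705, -0.0, 0.71]
wrist_force: [1.2, -0.2, 0.1]
width: 0.0427
```

send_rows([
  {"dx": 0,"dy": 0,"dz": 0,"ax": 0,"ay": 0,"az": 0,"claw": 0.5},
  {"dx": 0,"dy": 0,"dz": 0,"ax": 0,"ay": 0,"az": 0,"claw": 0.5},
  {"dx": 0,"dy": 0,"dz": 0,"ax": 0,"ay": 0,"az": 0,"claw": 0.5},
])

```text
clock: 32.4
ee_pos: [0.6059, -0.0545, 0.2294]
tool_rot: [-0.0, 0.708, 0.0, 0.707]
wrist_force: [-0.1, 0.1, -1.3]
width: 0.0425
```

Run:
```python
from h import *
o=get_obs(); print(o["ee_pos"],o["width"],o["joints"].round(2))
w=get_image("wrist")
im=w["pixels"].copy(); a=np.linspace(0,2*np.pi,180)
for c,r,z in(((.6066,-.0546),.044,.065),((.617,.1067),.034,.085)):
    P=proj(w,np.c_[c[0]+r*np.cos(a),c[1]+r*np.sin(a),0*a+z]); cv2.polylines(im,[np.round(P).astype(int)],True,(255,0,255),1)
cv2.imwrite("pics/w18.png",im)
```

```text
[ 0.60586976 -0.05452772  0.22940691] 0.04253321076332494 [-0.13  0.4   0.23  1.68 -0.1   1.07  0.13]
```

View pics/w18.png

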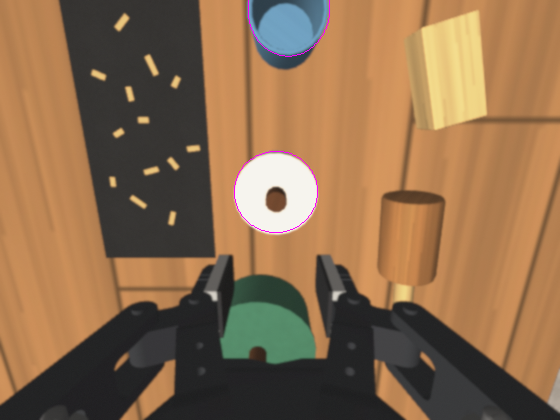

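Pot lid is home (overlay fits at (276,193)). Now the gouges: turning the jaws square to the rest's lanes (rest x is about 32° from world x).

send_rows([
  {"dx": 0,"dy": 0,"dz": 0,"ax": 6.4,"ay": 0,"az": 0,"claw": 0.5},
  {"dx": 0,"dy": 0,"dz": 0,"ax": 6.4,"ay": 0,"az": 0,"claw": 0.5},
  {"dx": 0,"dy": 0,"dz": 0,"ax": 6.4,"ay": 0,"az": 0,"claw": 0.5},
  {"dx": 0,"dy": 0,"dz": 0,"ax": 6.4,"ay": 0,"az": 0,"claw": 0.5},
  {"dx": 0,"dy": 0,"dz": 0,"ax": 6.4,"ay": 0,"az": 0,"claw": 0.5},
])

```text
clock: 32.87
ee_pos: [0.6053, -0.0546, 0.228]
tool_rot: [0.196, 0.68, -0.197, 0.678]
wrist_force: [-0.2, -0.3, 0.5]
width: 0.0427
```

send_rows([
  {"dx": 0,"dy": 0,"dz": 0,"ax": 6.4,"ay": 0,"az": 0,"claw": 0.5},
  {"dx": 0,"dy": 0,"dz": 0,"ax": 6.4,"ay": 0,"az": 0,"claw": 0.5},
  {"dx": 0,"dy": 0,"dz": 0,"ax": 6.4,"ay": 0,"az": 0,"claw": 0.5},
  {"dx": 0,"dy": 0,"dz": 0,"ax": 6.4,"ay": 0,"az": 0,"claw": 0.5},
  {"dx": 0,"dy": 0,"dz": 0,"ax": 0,"ay": 0,"az": 0,"claw": 0.5},
])

```text
clock: 33.28
ee_pos: [0.6054, -0.0546, 0.2281]
tool_rot: [0.341, 0.62, -0.343, 0.618]
wrist_force: [-0.0, -0.2, 0.1]
width: 0.0427
```

Run:
```python
from h import *
o=get_obs(); print(o["ee_pos"],o["joints"].round(2)); M=R.from_quat(o["tool_rot"]).as_matrix(); print(M.round(3))
print(rel([.52,.33,.28]))
```

```text
[ 0.60542577 -0.0545734   0.22812917] [-0.28  0.42  0.43  1.69 -0.19  1.08 -0.8 ]
[[-0.004  0.846  0.533]
 [-0.001  0.533 -0.846]
 [-1.    -0.003 -0.002]]
(array([ -5.17,  13.24, -37.11]), None)
```

send_rows([
  {"dx": -0.5,"dy": 1.3,"dz": -3.7,"ax": 0,"ay": 0,"az": 0,"claw": 0.5},
  {"dx": -0.5,"dy": 1.3,"dz": -3.7,"ax": 0,"ay": 0,"az": 0,"claw": 0.5},
  {"dx": -0.5,"dy": 1.3,"dz": -3.7,"ax": 0,"ay": 0,"az": 0,"claw": 0.5},
  {"dx": -0.5,"dy": 1.3,"dz": -3.7,"ax": 0,"ay": 0,"az": 0,"claw": 0.5},
  {"dx": -0.5,"dy": 1.3,"dz": -3.7,"ax": 0,"ay": 0,"az": 0,"claw": 0.5},
])

```text
clock: 33.7
ee_pos: [0.5609, 0.1377, 0.2542]
tool_rot: [0.339, 0.621, -0.34, 0.62]
wrist_force: [-0.5, -0.6, -0.5]
width: 0.0424
```

send_rows([
  {"dx": -0.5,"dy": 1.3,"dz": -3.7,"ax": 0,"ay": 0,"az": 0,"claw": 0.5},
  {"dx": -0.5,"dy": 1.3,"dz": -3.7,"ax": 0,"ay": 0,"az": 0,"claw": 0.5},
  {"dx": -0.5,"dy": 1.3,"dz": -3.7,"ax": 0,"ay": 0,"az": 0,"claw": 0.5},
  {"dx": -0.5,"dy": 1.3,"dz": -3.7,"ax": 0,"ay": 0,"az": 0,"claw": 0.5},
  {"dx": -0.5,"dy": 1.3,"dz": -3.7,"ax": 0,"ay": 0,"az": 0,"claw": 0.5},
])

```text
clock: 34.12
ee_pos: [0.5167, 0.3288, 0.2793]
tool_rot: [0.339, 0.621, -0.34, 0.62]
wrist_force: [0.9, 0.3, -0.5]
width: 0.0424
```

send_rows([
  {"dx": 0,"dy": 0,"dz": 0,"ax": 0,"ay": 0,"az": 0,"claw": 0.5},
  {"dx": 0,"dy": 0,"dz": 0,"ax": 0,"ay": 0,"az": 0,"claw": 0.5},
  {"dx": 0,"dy": 0,"dz": 0,"ax": 0,"ay": 0,"az": 0,"claw": 0.5},
  {"dx": 0,"dy": 0,"dz": 0,"ax": 0,"ay": 0,"az": 0,"claw": 0.5},
])

```text
clock: 34.45
ee_pos: [0.5185, 0.3252, 0.2794]
tool_rot: [0.34, 0.619, -0.342, 0.62]
wrist_force: [0.8, 0.5, 0.6]
width: 0.0427
```

```bash
cat >> h.py <<'E'
PSI=np.radians(32.3); RX=np.array([np.cos(PSI),np.sin(PSI),0]); RY=np.array([-RX[1],RX[0],0]); Z=np.array([0,0,1.])
G=np.cos(np.radians(40))*RX+np.sin(np.radians(40))*Z
def line(im,d,p,q,col):
    P=np.round(proj(d,np.array([p,q]))*8).astype(int); cv2.line(im,tuple(map(int,P[0])),tuple(map(int,P[1])),col,1,cv2.LINE_AA,3)
E
python3 - <<'E'
from h import *
o=get_obs(); print(o["ee_pos"],o["joints"].round(2))
w=get_image("wrist"); cv2.imwrite("pics/w19.png",w["pixels"]); im=w["pixels"].copy()
for b in((.4243,.3456,.016),(.4598,.2904,.016)):
    b=np.array(b); line(im,w,b,b+.2*G,(255,0,255)); line(im,w,b+.13*G-.01*RY,b+.13*G+.01*RY,(255,0,255))
cv2.imwrite("pics/w19o.png",im)
E
```

```text
[0.51845843 0.32521171 0.27936819] [-0.83  0.37  0.29  1.62 -0.11  1.18 -1.52]
```

View pics/w19o.png

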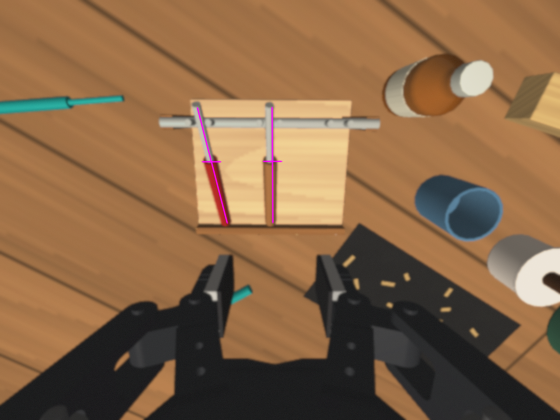

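Run:
```python
import cv2
for n in("w19","w19o"):
    im=cv2.imread(f"pics/{n}.png")[85:240,150:400]; cv2.imwrite(f"pics/{n}c.png",cv2.resize(im,None,fx=3.2,fy=3.2,interpolation=cv2.INTER_CUBIC))
```

```text
(no output)
```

View pics/w19oc.png

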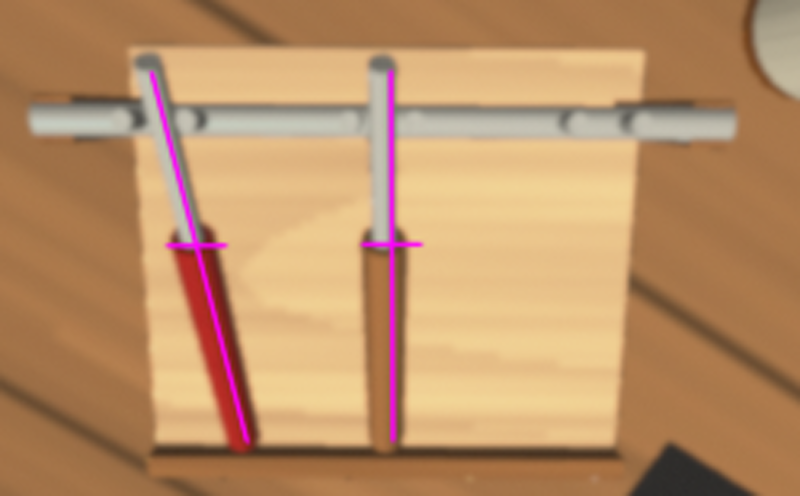

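Overlay shows the brown gouge about 3 mm to the left of the model and 2 mm farther, so butt at (0.460,0.294) and the red one at (0.425,0.348), 64 mm apart as the lanes should be. Tilting 5° and computing the approach to the brown one in the centre lane.

send_rows([
  {"dx": 0,"dy": 0,"dz": 0,"ax": 0,"ay": 0,"az": -5,"claw": 0.5},
  {"dx": 0,"dy": 0,"dz": 0,"ax": 0,"ay": 0,"az": 0,"claw": 0.5},
  {"dx": 0,"dy": 0,"dz": 0,"ax": 0,"ay": 0,"az": 0,"claw": 0.5},
])

```text
clock: 34.75
ee_pos: [0.5191, 0.3262, 0.2794]
tool_rot: [0.314, 0.633, -0.368, 0.604]
wrist_force: [-0.2, 0.3, -0.3]
width: 0.0427
```

```bash
sed -i 's/radians(32.3)/radians(32.6)/' h.py
python3 - <<'E'
from h import *
o=get_obs(); M=R.from_quat(o["tool_rot"]).as_matrix(); print(o["ee_pos"],M.round(3))
b=np.array([.460,.294,.016]); P=b+.115*G; t=P+.014*M[:,0]; print("P",P,"tcp",t, "pre",rel(t-.07*M[:,0]),"full",rel(t))
E
```

```text
[0.51914775 0.32621764 0.27936233] [[-0.073  0.842  0.535]
 [-0.047  0.532 -0.845]
 [-0.996 -0.087  0.001]]
P [0.53421594 0.34146307 0.08992058] tcp [0.53318981 0.34080105 0.07597393] pre (array([13.09,  3.73, -0.5 ]), None) full (array([20.09,  3.73, -0.5 ]), None)
```

send_rows([
  {"dx": 2.0,"dy": 1.2,"dz": -0.2,"ax": 0,"ay": 0,"az": 0,"claw": 0.5},
  {"dx": 3.0,"dy": 1.3,"dz": -0.3,"ax": 0,"ay": 0,"az": 0,"claw": 0.5},
  {"dx": 3.5,"dy": 1.2,"dz": 0,"ax": 0,"ay": 0,"az": 0,"claw": 0.5},
  {"dx": 3.0,"dy": 0,"dz": 0,"ax": 0,"ay": 0,"az": 0,"claw": 0.5},
  {"dx": 1.5,"dy": 0,"dz": 0,"ax": 0,"ay": 0,"az": 0,"claw": 0.5},
])

```text
clock: 35.17
ee_pos: [0.5354, 0.3433, 0.1437]
tool_rot: [0.312, 0.634, -0.369, 0.604]
wrist_force: [-0.8, -0.2, -1.1]
width: 0.043
```

send_rows([
  {"dx": 0,"dy": 0,"dz": 0,"ax": 0,"ay": 0,"az": 0,"claw": 0.5},
  {"dx": 0,"dy": 0,"dz": 0,"ax": 0,"ay": 0,"az": 0,"claw": 0.5},
  {"dx": 0,"dy": 0,"dz": 0,"ax": 0,"ay": 0,"az": 0,"claw": 0.5},
  {"dx": 0,"dy": 0,"dz": 0,"ax": 0,"ay": 0,"az": 0,"claw": 0.5},
])

```text
clock: 35.5
ee_pos: [0.5385, 0.3458, 0.1501]
tool_rot: [0.315, 0.633, -0.366, 0.605]
wrist_force: [-0.2, 0.0, -0.4]
width: 0.0431
```

Run:
```python
from h import *
o=get_obs(); M=R.from_quat(o["tool_rot"]).as_matrix(); print(o["ee_pos"])
b=np.array([.460,.294,.016]); P=b+.115*G; t=P+.014*M[:,0]; print("full",rel(t))
w=get_image("wrist"); im=w["pixels"].copy()
for b in((.425,.348,.016),(.4600,.294,.016)):
    b=np.array(b); line(im,w,b,b+.2*G,(255,0,255)); line(im,w,b+.13*G-.01*RY,b+.13*G+.01*RY,(255,0,255))
cv2.imwrite("pics/w20.png",im)
```

```text
[0.53845785 0.34583717 0.15005395]
full (array([ 7.44, -0.09,  0.14]), None)
```

View pics/w20.png

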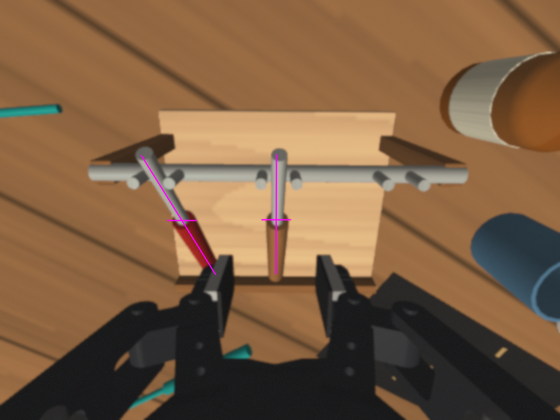

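Overlay now lies on both gouges. Descending on the brown one.

send_rows([
  {"dx": 2.0,"dy": -0.1,"dz": 0.1,"ax": 0,"ay": 0,"az": 0,"claw": 0.5},
  {"dx": 2.0,"dy": 0,"dz": 0,"ax": 0,"ay": 0,"az": 0,"claw": 0.5},
  {"dx": 1.5,"dy": 0,"dz": 0,"ax": 0,"ay": 0,"az": 0,"claw": 0.5},
  {"dx": 1.0,"dy": 0,"dz": 0,"ax": 0,"ay": 0,"az": 0,"claw": 0.5},
  {"dx": 0.5,"dy": 0,"dz": 0,"ax": 0,"ay": 0,"az": 0,"claw": 0.5},
])

```text
clock: 35.97
ee_pos: [0.5312, 0.3405, 0.0775]
tool_rot: [0.313, 0.634, -0.367, 0.604]
wrist_force: [-0.6, 0.0, -0.4]
width: 0.0426
```

send_rows([
  {"dx": 0,"dy": 0,"dz": 0,"ax": 0,"ay": 0,"az": 0,"claw": 0.5},
  {"dx": 0,"dy": 0,"dz": 0,"ax": 0,"ay": 0,"az": 0,"claw": 0.5},
  {"dx": 0,"dy": 0,"dz": 0,"ax": 0,"ay": 0,"az": 0,"claw": 0.5},
])

```text
clock: 36.22
ee_pos: [0.5324, 0.3411, 0.0791]
tool_rot: [0.314, 0.634, -0.367, 0.605]
wrist_force: [-0.0, -0.1, -0.6]
width: 0.0428
```

Run:
```python
from h import *
o=get_obs(); M=R.from_quat(o["tool_rot"]).as_matrix(); print(o["ee_pos"])
b=np.array([.460,.294,.016]); P=b+.115*G; t=P+.014*M[:,0]; print("full",rel(t))
w=get_image("wrist"); im=w["pixels"].copy()
cv2.imwrite("pics/w21.png",im)
```

```text
[0.53239767 0.34113684 0.07914845]
full (array([0.31, 0.08, 0.07]), None)
```

View pics/w21.png

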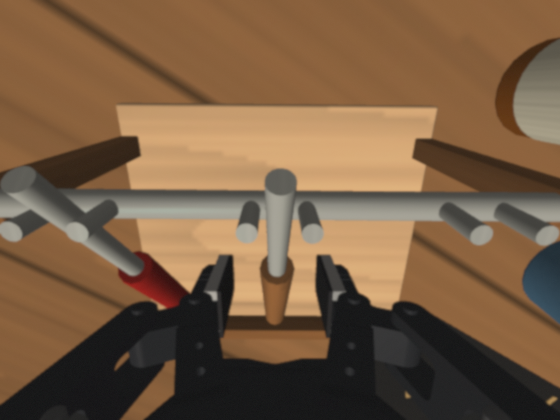

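The brown handle is between the fingers (278,290). Going 3 mm deeper and closing.

send_rows([
  {"dx": 0.3,"dy": 0,"dz": 0,"ax": 0,"ay": 0,"az": 0,"claw": 0.5},
  {"dx": 0,"dy": 0,"dz": 0,"ax": 0,"ay": 0,"az": 0,"claw": 0.3},
  {"dx": 0,"dy": 0,"dz": 0,"ax": 0,"ay": 0,"az": 0,"claw": 0.05},
  {"dx": 0,"dy": 0,"dz": 0,"ax": 0,"ay": 0,"az": 0,"claw": 0.05},
  {"dx": 0,"dy": 0,"dz": 0,"ax": 0,"ay": 0,"az": 0,"claw": 0.05},
], squeeze=70)

```text
clock: 36.68
ee_pos: [0.5312, 0.3404, 0.0751]
tool_rot: [0.313, 0.634, -0.367, 0.604]
wrist_force: [-0.4, -0.2, 1.4]
width: 0.014
```

send_rows([
  {"dx": 0,"dy": 0,"dz": 0,"ax": 0,"ay": 0,"az": 0,"claw": 0.05},
  {"dx": 0,"dy": 0,"dz": 0,"ax": 0,"ay": 0,"az": 0,"claw": 0.05},
  {"dx": 0,"dy": 0,"dz": 0,"ax": 0,"ay": 0,"az": 0,"claw": 0.05},
])

```text
clock: 36.93
ee_pos: [0.5312, 0.3404, 0.0751]
tool_rot: [0.313, 0.634, -0.367, 0.604]
wrist_force: [-0.7, 0.3, 1.5]
width: 0.0142
```

send_rows([
  {"dx": -1,"dy": 0,"dz": 0,"ax": 0,"ay": 0,"az": 0,"claw": 0.05},
  {"dx": -3,"dy": 0,"dz": 0,"ax": 0,"ay": 0,"az": 0,"claw": 0.05},
  {"dx": -4,"dy": 0,"dz": 0,"ax": 0,"ay": 0,"az": 0,"claw": 0.05},
  {"dx": -4,"dy": 0,"dz": 0,"ax": 0,"ay": 0,"az": 0,"claw": 0.05},
  {"dx": -4,"dy": 0,"dz": 0,"ax": 0,"ay": 0,"az": 0,"claw": 0.05},
])

```text
clock: 37.35
ee_pos: [0.5429, 0.3477, 0.2364]
tool_rot: [0.313, 0.634, -0.367, 0.604]
wrist_force: [1.2, 0.3, -1.4]
width: 0.014
```

send_rows([
  {"dx": 0,"dy": 0,"dz": 0,"ax": 0,"ay": 0,"az": 5,"claw": 0.05},
  {"dx": 0,"dy": 0,"dz": 0,"ax": 0,"ay": 0,"az": 5,"claw": 0.05},
  {"dx": 0,"dy": 0,"dz": 0,"ax": 0,"ay": 0,"az": 5,"claw": 0.05},
  {"dx": 0,"dy": 0,"dz": 0,"ax": 0,"ay": 0,"az": 5,"claw": 0.05},
  {"dx": 0,"dy": 0,"dz": 0,"ax": 0,"ay": 0,"az": 5,"claw": 0.05},
])

```text
clock: 37.77
ee_pos: [0.5432, 0.348, 0.2359]
tool_rot: [0.445, 0.55, -0.226, 0.67]
wrist_force: [-0.6, -0.6, -1.0]
width: 0.0138
```

Run:
```python
from h import *
o=get_obs(); M=R.from_quat(o["tool_rot"]).as_matrix(); print(o["ee_pos"],o["joints"].round(2),M.round(3))
w=get_image("wrist"); cv2.imwrite("pics/w22.png",w["pixels"])
```

```text
[0.54322999 0.34804579 0.23585956] [-0.87  0.26  0.29  1.91 -0.11  0.62 -1.53] [[ 0.293  0.792  0.536]
 [ 0.187  0.502 -0.844]
 [-0.938  0.348 -0.001]]
```

View pics/w22.png

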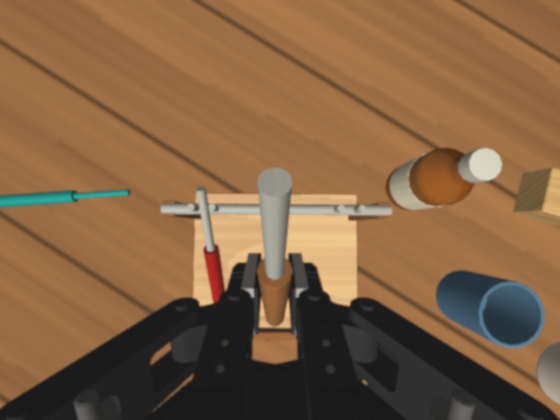

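```bash
cat >> h.py <<'E'
Mg=R.from_quat([0.313,0.634,-0.367,0.604]); EG=np.array([.5312,.3404,.0751]); B=np.array([.460,.294,.016])
GT=Mg.inv().apply(G); BT=Mg.inv().apply(B-EG)   # gouge dir / butt in tool frame
CUP=np.array([.617,.1067,0])
def gouge(o=None):
    o=o or get_obs(); T=R.from_quat(o["tool_rot"]); g=T.apply(GT); return np.array(o["ee_pos"])+T.apply(BT), g
E
python3 - <<'E'
from h import *
print(GT.round(3),BT.round(4))
b,g=gouge(); print("butt",b.round(3),"dir",g.round(3),"elev",np.degrees(np.arcsin(g[2])).round(1))
w=get_image("wrist"); im=w["pixels"].copy(); line(im,w,b,b+.2*g,(255,0,255)); cv2.imwrite("pics/w23.png",im[150:400,150:400])
E
```

```text
[-0.707  0.707 -0.002] [ 0.0663 -0.0795  0.001 ]
butt [0.496 0.317 0.143] dir [0.354 0.226 0.908] elev 65.2
```

View pics/w23.png

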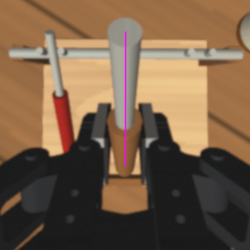

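send_rows([
  {"dx": 0,"dy": 0,"dz": 0,"ax": 0,"ay": 0,"az": 4,"claw": 0.05},
  {"dx": 0,"dy": 0,"dz": 0,"ax": 0,"ay": 0,"az": 4,"claw": 0.05},
  {"dx": 0,"dy": 0,"dz": 0,"ax": 0,"ay": 0,"az": 4,"claw": 0.05},
  {"dx": 0,"dy": 0,"dz": 0,"ax": 0,"ay": 0,"az": 0,"claw": 0.05},
  {"dx": 0,"dy": 0,"dz": 0,"ax": 0,"ay": 0,"az": 0,"claw": 0.05},
])

```text
clock: 38.28
ee_pos: [0.543, 0.348, 0.2343]
tool_rot: [0.497, 0.503, -0.158, 0.689]
wrist_force: [0.4, 0.0, -0.8]
width: 0.0138
```

Run:
```python
from h import *
o=get_obs();print(o["ee_pos"],o["joints"].round(2))
b,g=gouge(); print("butt",b.round(3),"dir",g.round(3),"elev",np.degrees(np.arcsin(g[2])).round(1))
T=R.from_quat(o["tool_rot"]); print(T.as_matrix().round(3))
```

```text
[0.54300261 0.34800299 0.23430265] [-0.9   0.19  0.29  2.09 -0.08  0.31 -1.55]
butt [0.516 0.33  0.136] dir [0.191 0.124 0.974] elev 76.8
[[ 0.445  0.717  0.536]
 [ 0.282  0.456 -0.844]
 [-0.85   0.527  0.   ]]
```

Gouge model fits the image; it is held at 77° elevation. Computing the move to above the cup.

Run:
```python
from h import *
d=get_image("top")
o=get_obs(); b,g=gouge(o)
for name,zz in(("above",.125),("in",.010)):
    tgt=CUP-.006*RX+.014*RY+np.array([0,0,zz]); print(name,tgt.round(4),rel(o["ee_pos"]+tgt-b))
print("world shift",(CUP-.006*RX+.014*RY-b).round(3))
w=get_image("wrist"); print("oil top",pix(d,(290+.5)/3.3333-.5+160,(157+.5)/3.3333-.5+110,.15).round(3))
```

```text
above [0.6044 0.1153 0.125 ] (array([-1.2 , -4.17, 22.84]), None)
in [0.6044 0.1153 0.01  ] (array([  8.57, -10.25,  22.84]), None)
world shift [ 0.087 -0.215 -0.137]
oil top [0.701 0.237 0.15 ]
```

send_rows([
  {"dx": -0.2,"dy": -0.5,"dz": 2.5,"ax": 0,"ay": 0,"az": 0,"claw": 0.05},
  {"dx": -0.2,"dy": -0.6,"dz": 3.0,"ax": 0,"ay": 0,"az": 0,"claw": 0.05},
  {"dx": -0.2,"dy": -0.6,"dz": 3.2,"ax": 0,"ay": 0,"az": 0,"claw": 0.05},
  {"dx": -0.2,"dy": -0.6,"dz": 3.2,"ax": 0,"ay": 0,"az": 0,"claw": 0.05},
  {"dx": -0.2,"dy": -0.6,"dz": 3.2,"ax": 0,"ay": 0,"az": 0,"claw": 0.05},
])

```text
clock: 38.8
ee_pos: [0.6008, 0.2042, 0.2287]
tool_rot: [0.498, 0.502, -0.155, 0.69]
wrist_force: [1.0, -0.4, -1.3]
width: 0.0138
```

send_rows([
  {"dx": -0.2,"dy": -0.6,"dz": 3.2,"ax": 0,"ay": 0,"az": 0,"claw": 0.05},
  {"dx": 0,"dy": -0.5,"dz": 2.5,"ax": 0,"ay": 0,"az": 0,"claw": 0.05},
  {"dx": 0,"dy": -0.2,"dz": 2.0,"ax": 0,"ay": 0,"az": 0,"claw": 0.05},
  {"dx": 0,"dy": 0,"dz": 0,"ax": 0,"ay": 0,"az": 0,"claw": 0.05},
  {"dx": 0,"dy": 0,"dz": 0,"ax": 0,"ay": 0,"az": 0,"claw": 0.05},
])

```text
clock: 39.22
ee_pos: [0.632, 0.1312, 0.223]
tool_rot: [0.499, 0.501, -0.157, 0.689]
wrist_force: [0.2, 0.1, -0.9]
width: 0.0134
```

send_rows([
  {"dx": 0,"dy": 0,"dz": 0,"ax": 0,"ay": 0,"az": 0,"claw": 0.05},
  {"dx": 0,"dy": 0,"dz": 0,"ax": 0,"ay": 0,"az": 0,"claw": 0.05},
  {"dx": 0,"dy": 0,"dz": 0,"ax": 0,"ay": 0,"az": 0,"claw": 0.05},
])

```text
clock: 39.47
ee_pos: [0.6295, 0.1349, 0.2224]
tool_rot: [0.498, 0.503, -0.156, 0.69]
wrist_force: [0.2, -1.3, -1.6]
width: 0.014
```

Run:
```python
from h import *
o=get_obs(); b,g=gouge(o); print(o["ee_pos"],o["joints"].round(2),"butt",b.round(3),g.round(3))
tgt=CUP-.006*RX+.014*RY+np.array([0,0,.125]); print(rel(o["ee_pos"]+tgt-b))
w=get_image("wrist"); cv2.imwrite("pics/w24.png",w["pixels"])
d=get_image("side"); crop(d,180,150,380,300,"s1")
```

```text
[0.62948807 0.13486196 0.22242991] [-0.18  0.23  0.06  2.06 -0.65  0.41 -0.58] butt [0.603 0.117 0.124] [0.188 0.123 0.974]
(array([-0.05,  0.1 ,  0.21]), None)
s1 scale 4.0 x0,y0 180 150
```

View pics/w24.png

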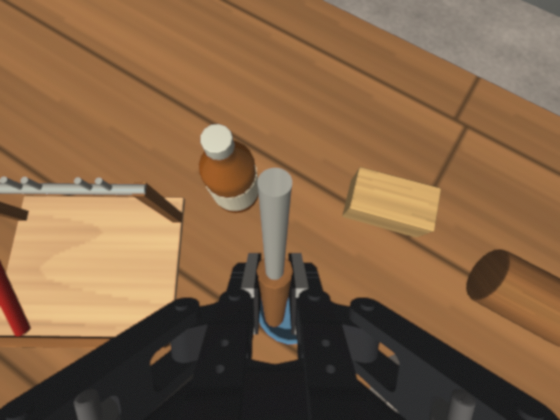

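View pics/s1.png

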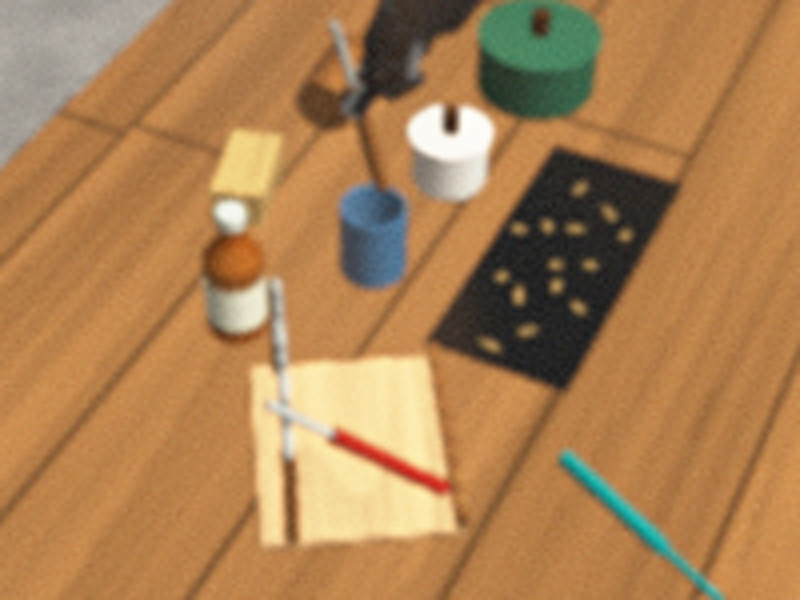

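Lids sit level; the butt is above the cup (side view (378,185)). Lowering.

send_rows([
  {"dx": 1.3,"dy": -0.8,"dz": 0.2,"ax": 0,"ay": 0,"az": 0,"claw": 0.05},
  {"dx": 1.3,"dy": -0.8,"dz": 0,"ax": 0,"ay": 0,"az": 0,"claw": 0.05},
  {"dx": 1.3,"dy": -0.8,"dz": 0,"ax": 0,"ay": 0,"az": 0,"claw": 0.05},
  {"dx": 1.3,"dy": -0.8,"dz": 0,"ax": 0,"ay": 0,"az": 0,"claw": 0.05},
  {"dx": 0,"dy": 0,"dz": 0,"ax": 0,"ay": 0,"az": 0,"claw": 0.05},
])

```text
clock: 39.98
ee_pos: [0.6288, 0.1321, 0.1579]
tool_rot: [0.497, 0.504, -0.157, 0.688]
wrist_force: [-0.1, -0.3, -1.0]
width: 0.0139
```

Run:
```python
from h import *
o=get_obs(); b,g=gouge(o); print(o["ee_pos"],o["joints"].round(2),"butt",b.round(3),g.round(3),o["wrist_force"])
tgt=CUP-.006*RX+.014*RY+np.array([0,0,.01]); print(rel(o["ee_pos"]+tgt-b))
```

```text
[0.62880002 0.13213755 0.15790871] [-0.06  0.34 -0.07  2.1  -0.84  0.28 -0.36] butt [0.602 0.114 0.06 ] [0.194 0.123 0.973] [-0.07726639 -0.30739599 -0.96954243]
(array([ 4.39, -2.35,  0.06]), None)
```

send_rows([
  {"dx": 1.1,"dy": -0.6,"dz": 0,"ax": 0,"ay": 0,"az": 0,"claw": 0.05},
  {"dx": 1.1,"dy": -0.6,"dz": 0,"ax": 0,"ay": 0,"az": 0,"claw": 0.05},
  {"dx": 0,"dy": 0,"dz": 0,"ax": 0,"ay": 0,"az": 0,"claw": 0.05},
])

```text
clock: 40.23
ee_pos: [0.6313, 0.1328, 0.1347]
tool_rot: [0.498, 0.503, -0.157, 0.689]
wrist_force: [0.1, -0.1, -1.1]
width: 0.0139
```

Run:
```python
from h import *
o=get_obs(); b,g=gouge(o); print(o["ee_pos"],o["joints"].round(2),"butt",b.round(3),g.round(3),o["wrist_force"])
tgt=CUP-.006*RX+.014*RY+np.array([0,0,.01]); print(rel(o["ee_pos"]+tgt-b))
```

```text
[0.63133912 0.13275122 0.13472075] [-0.01  0.39 -0.13  2.11 -0.92  0.23 -0.26] butt [0.604 0.115 0.036] [0.191 0.122 0.974] [ 0.085157   -0.11677424 -1.08095226]
(array([ 2.27, -1.36, -0.05]), None)
```

send_rows([
  {"dx": 0.6,"dy": -0.1,"dz": 0,"ax": 0,"ay": 0,"az": -2,"claw": 0.05},
  {"dx": 0.7,"dy": -0.2,"dz": 0,"ax": 0,"ay": 0,"az": -2,"claw": 0.05},
  {"dx": 0,"dy": 0,"dz": 0,"ax": 0,"ay": 0,"az": 0,"claw": 0.05},
  {"dx": 0,"dy": 0,"dz": 0,"ax": 0,"ay": 0,"az": 0,"claw": 0.05},
])

```text
clock: 40.57
ee_pos: [0.6364, 0.1359, 0.1247]
tool_rot: [0.48, 0.519, -0.179, 0.684]
wrist_force: [0.1, 0.0, -1.9]
width: 0.014
```

Run:
```python
from h import *
o=get_obs(); b,g=gouge(o); print(o["ee_pos"],o["joints"].round(2),"butt",b.round(3),g.round(3),o["wrist_force"])
tgt=CUP-.006*RX+.014*RY+np.array([0,0,.01]); print(rel(o["ee_pos"]+tgt-b))
```

```text
[0.63641689 0.13593304 0.12465954] [-0.18  0.41  0.04  2.06 -0.78  0.3  -0.44] butt [0.604 0.114 0.029] [0.243 0.159 0.957] [ 0.08537541  0.01098508 -1.91473492]
(array([ 1.69, -0.81, -0.09]), None)
```

send_rows([
  {"dx": 0.7,"dy": -0.35,"dz": 0,"ax": 0,"ay": 0,"az": 0,"claw": 0.05},
  {"dx": 0.7,"dy": -0.35,"dz": 0,"ax": 0,"ay": 0,"az": 0,"claw": 0.05},
  {"dx": 0,"dy": 0,"dz": 0,"ax": 0,"ay": 0,"az": 0,"claw": 0.05},
  {"dx": 0,"dy": 0,"dz": 0,"ax": 0,"ay": 0,"az": 0,"claw": 0.05},
])

```text
clock: 40.9
ee_pos: [0.6353, 0.134, 0.1068]
tool_rot: [0.481, 0.519, -0.181, 0.683]
wrist_force: [0.1, 0.3, -0.4]
width: 0.0138
```

Run:
```python
from h import *
o=get_obs(); b,g=gouge(o); print(o["ee_pos"],o["joints"].round(2),"butt",b.round(3),g.round(3),o["wrist_force"])
w=get_image("wrist"); cv2.imwrite("pics/w25.png",w["pixels"])
```

```text
[0.63528634 0.13401695 0.10675267] [-0.14  0.44 -0.    2.07 -0.82  0.27 -0.39] butt [0.603 0.112 0.011] [0.248 0.158 0.956] [ 0.0915413   0.33986782 -0.44610933]
```

View pics/w25.png

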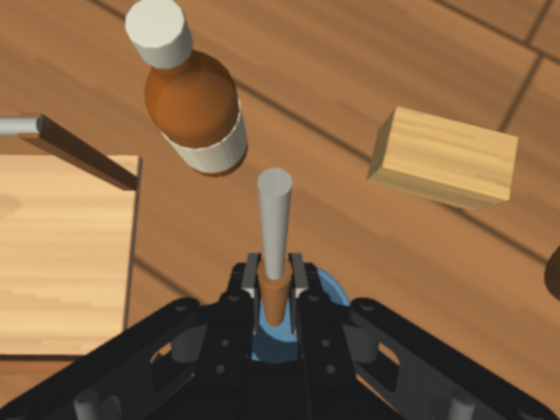

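Butt is at 11 mm, inside the cup. Releasing and backing out.

send_rows([
  {"dx": 0,"dy": 0,"dz": 0,"ax": 0,"ay": 0,"az": 0,"claw": 0.25},
  {"dx": 0,"dy": 0,"dz": 0,"ax": 0,"ay": 0,"az": 0,"claw": 0.4},
  {"dx": 0,"dy": 0,"dz": 0,"ax": 0,"ay": 0,"az": 0,"claw": 0.4},
  {"dx": 0,"dy": 0,"dz": 0,"ax": 0,"ay": 0,"az": 0,"claw": 0.4},
  {"dx": 0,"dy": 0,"dz": 0,"ax": 0,"ay": 0,"az": 0,"claw": 0.4},
])

```text
clock: 41.37
ee_pos: [0.6364, 0.1348, 0.1081]
tool_rot: [0.48, 0.519, -0.18, 0.684]
wrist_force: [0.5, -0.7, 0.2]
width: 0.0344
```

send_rows([
  {"dx": -1.5,"dy": 0,"dz": 0,"ax": 0,"ay": 0,"az": 0,"claw": 0.4},
  {"dx": -2,"dy": 0,"dz": 0,"ax": 0,"ay": 0,"az": 0,"claw": 0.4},
  {"dx": -3,"dy": 0,"dz": 0,"ax": 0,"ay": 0,"az": 0,"claw": 0.4},
  {"dx": -3,"dy": 0,"dz": 0,"ax": 0,"ay": 0,"az": 0,"claw": 0.4},
  {"dx": 0,"dy": 0,"dz": 0,"ax": 0,"ay": 0,"az": 0,"claw": 0.4},
])

```text
clock: 41.78
ee_pos: [0.6001, 0.1092, 0.1969]
tool_rot: [0.482, 0.516, -0.18, 0.685]
wrist_force: [0.3, -0.2, -0.4]
width: 0.0342
```

Run:
```python
from h import *
o=get_obs(); print(o["ee_pos"],o["joints"].round(2))
w=get_image("wrist"); cv2.imwrite("pics/w26.png",w["pixels"])
d=get_image("side"); crop(d,180,120,380,270,"s2")
d=get_image("top"); crop(d,160,110,400,290,"t5")
```

```text
[0.60007285 0.10920582 0.19694224] [-0.25  0.23  0.17  2.11 -0.64  0.43 -0.56]
s2 scale 4.0 x0,y0 180 120
t5 scale 3.3333333333333335 x0,y0 160 110
```

View pics/w26.png

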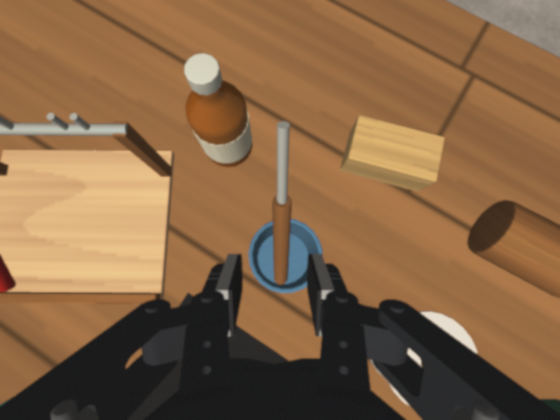

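View pics/s2.png

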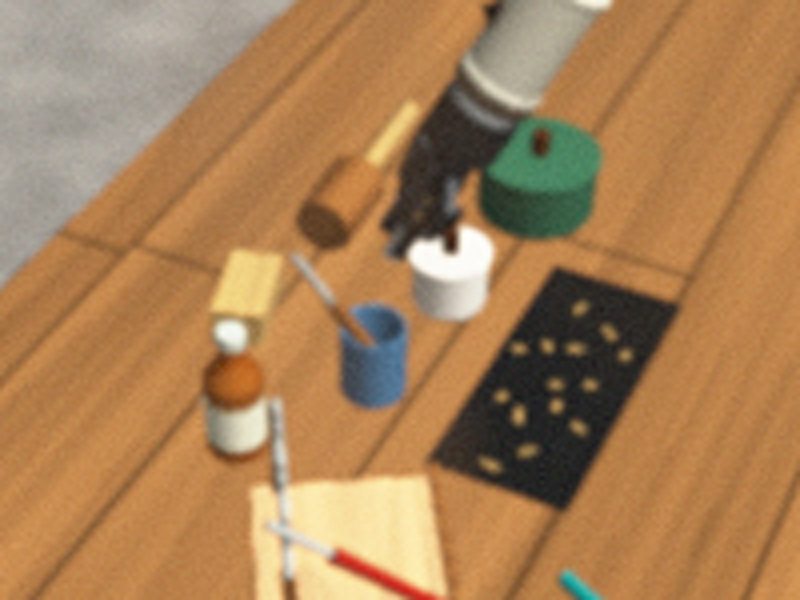

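View pics/t5.png

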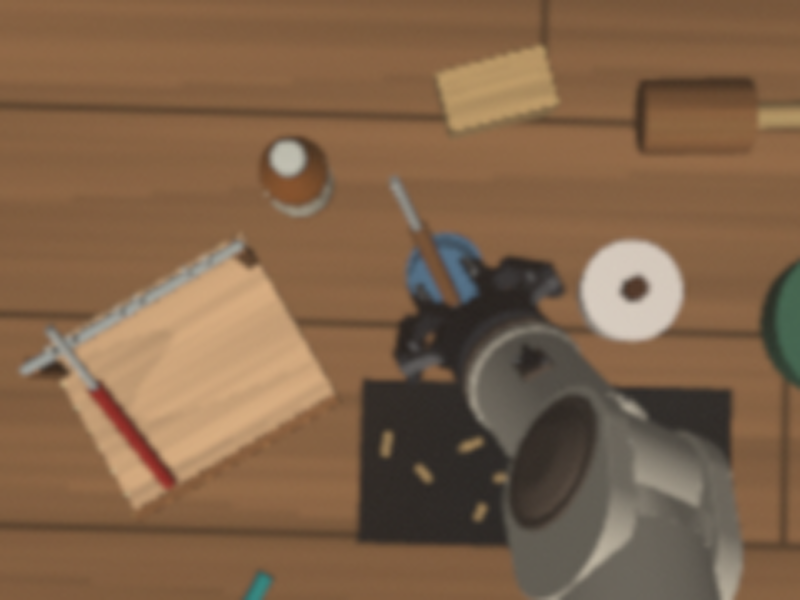

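The brown gouge stands in the cup, leaning on the far rim (wrist view: tip (284,124), butt (282,285)). Going for the red one: up first, then over while tilting back.

send_rows([
  {"dx": -2.5,"dy": 1.4,"dz": 0,"ax": 0,"ay": 0,"az": 0,"claw": 0.5},
  {"dx": -2.5,"dy": 1.4,"dz": 0,"ax": 0,"ay": 0,"az": 0,"claw": 0.5},
  {"dx": -2.5,"dy": 1.4,"dz": -1,"ax": 0,"ay": 0,"az": 0,"claw": 0.5},
  {"dx": 0,"dy": 0,"dz": -3,"ax": 0,"ay": 0,"az": -3,"claw": 0.5},
  {"dx": 0,"dy": 0,"dz": -3,"ax": 0,"ay": 0,"az": -3,"claw": 0.5},
])

```text
clock: 42.35
ee_pos: [0.5636, 0.17, 0.2787]
tool_rot: [0.453, 0.542, -0.218, 0.673]
wrist_force: [0.1, 1.2, -0.5]
width: 0.0426
```

send_rows([
  {"dx": 0,"dy": 0,"dz": -3.5,"ax": 0,"ay": 0,"az": -4,"claw": 0.5},
  {"dx": 0,"dy": 0,"dz": -3.5,"ax": 0,"ay": 0,"az": -4,"claw": 0.5},
  {"dx": 0,"dy": 0,"dz": -3.5,"ax": 0,"ay": 0,"az": -4,"claw": 0.5},
  {"dx": 0,"dy": 0,"dz": -3.5,"ax": 0,"ay": 0,"az": -4,"claw": 0.5},
  {"dx": 0,"dy": 0,"dz": -3.5,"ax": 0,"ay": 0,"az": -4,"claw": 0.5},
])

```text
clock: 42.77
ee_pos: [0.4672, 0.3206, 0.2765]
tool_rot: [0.349, 0.615, -0.331, 0.625]
wrist_force: [1.3, 1.0, 0.1]
width: 0.0425
```

send_rows([
  {"dx": 0,"dy": 0,"dz": -3.5,"ax": 0,"ay": 0,"az": -4,"claw": 0.5},
  {"dx": 0,"dy": 0,"dz": -2,"ax": 0,"ay": 0,"az": -3,"claw": 0.5},
  {"dx": 0,"dy": 0,"dz": 0,"ax": 0,"ay": 0,"az": 0,"claw": 0.5},
  {"dx": 0,"dy": 0,"dz": 0,"ax": 0,"ay": 0,"az": 0,"claw": 0.5},
  {"dx": 0,"dy": 0,"dz": 0,"ax": 0,"ay": 0,"az": 0,"claw": 0.5},
])

```text
clock: 43.18
ee_pos: [0.4394, 0.3642, 0.2759]
tool_rot: [0.312, 0.634, -0.368, 0.604]
wrist_force: [-0.2, -1.4, 0.7]
width: 0.0427
```

Run:
```python
from h import *
o=get_obs(); M=R.from_quat(o["tool_rot"]).as_matrix(); print(o["ee_pos"],o["joints"].round(2),M.round(3))
b=np.array([.425,.348,.016]); P=b+.115*G; Mt=Mg.as_matrix(); t=P+.014*Mt[:,0]; print("t",t,"pre",rel(t-.075*Mt[:,0],Mg))
w=get_image("wrist"); im=w["pixels"].copy()
line(im,w,b,b+.2*G,(255,0,255)); line(im,w,b+.13*G-.01*RY,b+.13*G+.01*RY,(255,0,255)); cv2.imwrite("pics/w27.png",im)
```

```text
[0.43944849 0.36419    0.27594326] [-0.8   0.34  0.09  1.64 -0.04  1.25 -1.7 ] [[-0.075  0.841  0.536]
 [-0.049  0.534 -0.844]
 [-0.996 -0.089  0.001]]
t [0.49818131 0.39481237 0.07597403] pre (array([11.83,  8.34,  0.55]), array([-0.04622788,  0.06699208,  0.11901615]))
```

View pics/w27.png

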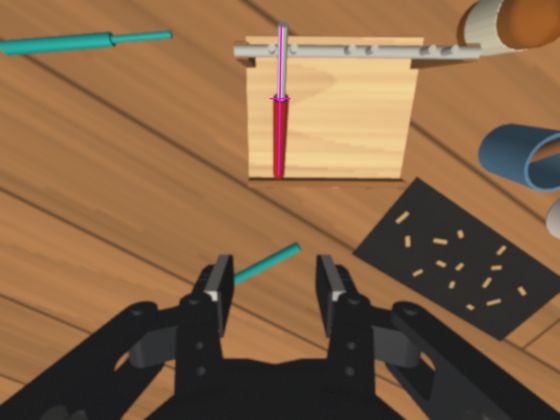

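Red gouge lies on the model line (282,100). Quick check on the cup from the top camera, then approach.

send_rows([
  {"dx": 2.0,"dy": 2.0,"dz": 0.3,"ax": 0,"ay": 0,"az": 0,"claw": 0.5},
  {"dx": 3.0,"dy": 2.5,"dz": 0.2,"ax": 0,"ay": 0,"az": 0,"claw": 0.5},
  {"dx": 3.0,"dy": 2.5,"dz": 0,"ax": 0,"ay": 0,"az": 0,"claw": 0.5},
  {"dx": 2.5,"dy": 1.3,"dz": 0,"ax": 0,"ay": 0,"az": 0,"claw": 0.5},
  {"dx": 1.3,"dy": 0,"dz": 0,"ax": 0,"ay": 0,"az": 0,"claw": 0.5},
])

```text
clock: 43.65
ee_pos: [0.5044, 0.3972, 0.1489]
tool_rot: [0.313, 0.633, -0.369, 0.604]
wrist_force: [-0.8, -0.3, 0.2]
width: 0.0423
```

send_rows([
  {"dx": 0,"dy": 0,"dz": 0,"ax": 0,"ay": 0,"az": 0,"claw": 0.5},
  {"dx": 0,"dy": 0,"dz": 0,"ax": 0,"ay": 0,"az": 0,"claw": 0.5},
  {"dx": 0,"dy": 0,"dz": 0,"ax": 0,"ay": 0,"az": 0,"claw": 0.5},
  {"dx": 0,"dy": 0,"dz": 0,"ax": 0,"ay": 0,"az": 0,"claw": 0.5},
])

```text
clock: 43.98
ee_pos: [0.504, 0.4001, 0.1555]
tool_rot: [0.315, 0.634, -0.366, 0.605]
wrist_force: [0.7, 0.1, 0.4]
width: 0.0427
```

Run:
```python
from h import *
o=get_obs(); M=R.from_quat(o["tool_rot"]).as_matrix(); print(o["ee_pos"])
b=np.array([.425,.348,.016]); P=b+.115*G; t=P+.014*M[:,0]; print(rel(t,Mg))
w=get_image("wrist"); im=w["pixels"].copy()
line(im,w,b,b+.2*G,(255,0,255)); line(im,w,b+.13*G-.01*RY,b+.13*G+.01*RY,(255,0,255)); cv2.imwrite("pics/w28.png",im)
d=get_image("top"); crop(d,160,110,400,290,"t6")
```

```text
[0.50400171 0.40010132 0.15550309]
(array([ 7.99, -0.1 ,  0.14]), array([-0.0460441 , -0.01712799, -0.22357787]))
t6 scale 3.3333333333333335 x0,y0 160 110
```

View pics/w28.png

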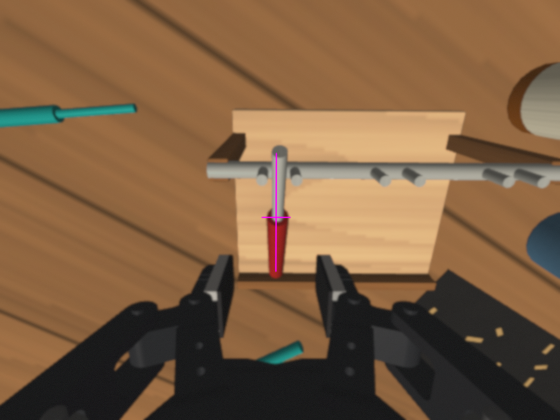

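View pics/t6.png

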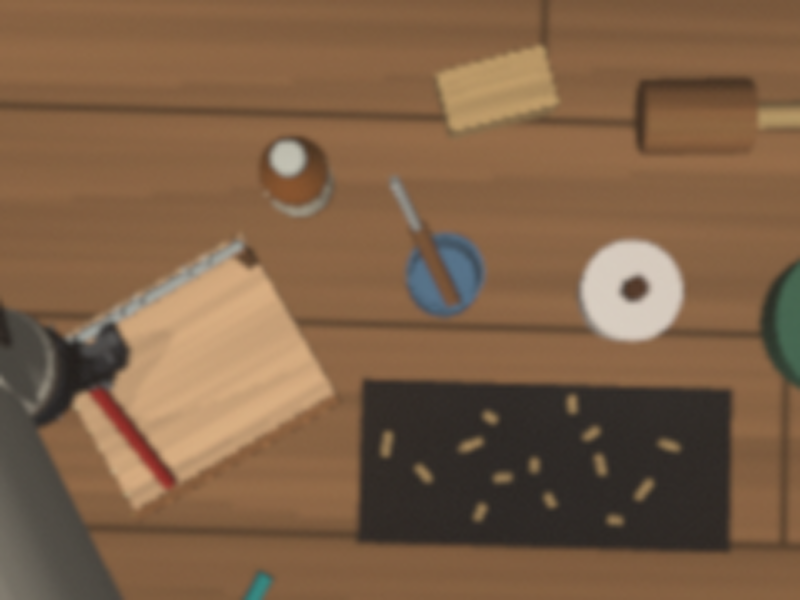

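send_rows([
  {"dx": 2.2,"dy": -0.1,"dz": 0.1,"ax": 0,"ay": 0,"az": 0,"claw": 0.5},
  {"dx": 2.2,"dy": 0,"dz": 0,"ax": 0,"ay": 0,"az": 0,"claw": 0.5},
  {"dx": 1.8,"dy": 0,"dz": 0,"ax": 0,"ay": 0,"az": 0,"claw": 0.5},
  {"dx": 1.2,"dy": 0,"dz": 0,"ax": 0,"ay": 0,"az": 0,"claw": 0.5},
  {"dx": 0.5,"dy": 0,"dz": 0,"ax": 0,"ay": 0,"az": 0,"claw": 0.5},
])

```text
clock: 44.5
ee_pos: [0.4961, 0.394, 0.0731]
tool_rot: [0.313, 0.634, -0.368, 0.604]
wrist_force: [-0.6, -0.0, 0.4]
width: 0.0429
```

send_rows([
  {"dx": 0,"dy": 0,"dz": 0,"ax": 0,"ay": 0,"az": 0,"claw": 0.5},
  {"dx": 0,"dy": 0,"dz": 0,"ax": 0,"ay": 0,"az": 0,"claw": 0.5},
  {"dx": 0,"dy": 0,"dz": 0,"ax": 0,"ay": 0,"az": 0,"claw": 0.5},
])

```text
clock: 44.75
ee_pos: [0.498, 0.3954, 0.0757]
tool_rot: [0.314, 0.634, -0.366, 0.605]
wrist_force: [0.3, 0.1, -0.1]
width: 0.0428
```

Run:
```python
from h import *
o=get_obs(); M=R.from_quat(o["tool_rot"]).as_matrix(); print(o["ee_pos"],o["wrist_force"])
b=np.array([.425,.348,.016]); P=b+.115*G; t=P+.014*M[:,0]; print(rel(t,Mg))
w=get_image("wrist"); cv2.imwrite("pics/w29.png",w["pixels"])
```

```text
[0.49803127 0.39535743 0.07568802] [ 0.30647513  0.07258808 -0.10082248]
(array([-0.03, -0.02,  0.05]), array([-0.03169708,  0.00161354, -0.14966486]))
```

View pics/w29.png

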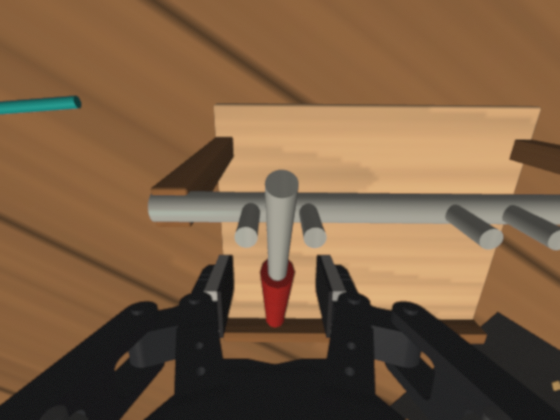

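The red handle is centred between the fingers. Grip, lift, then tilt.

send_rows([
  {"dx": 0,"dy": 0,"dz": 0,"ax": 0,"ay": 0,"az": 0,"claw": 0.3},
  {"dx": 0,"dy": 0,"dz": 0,"ax": 0,"ay": 0,"az": 0,"claw": 0.05},
  {"dx": 0,"dy": 0,"dz": 0,"ax": 0,"ay": 0,"az": 0,"claw": 0.05},
  {"dx": 0,"dy": 0,"dz": 0,"ax": 0,"ay": 0,"az": 0,"claw": 0.05},
  {"dx": 0,"dy": 0,"dz": 0,"ax": 0,"ay": 0,"az": 0,"claw": 0.05},
], squeeze=70)

```text
clock: 45.22
ee_pos: [0.4973, 0.3947, 0.0748]
tool_rot: [0.313, 0.634, -0.367, 0.604]
wrist_force: [-0.4, -0.9, 4.0]
width: 0.014
```

send_rows([
  {"dx": 0,"dy": 0,"dz": 0,"ax": 0,"ay": 0,"az": 0,"claw": 0.05},
  {"dx": 0,"dy": 0,"dz": 0,"ax": 0,"ay": 0,"az": 0,"claw": 0.05},
  {"dx": 0,"dy": 0,"dz": 0,"ax": 0,"ay": 0,"az": 0,"claw": 0.05},
])

```text
clock: 45.47
ee_pos: [0.4973, 0.3947, 0.0747]
tool_rot: [0.313, 0.634, -0.367, 0.604]
wrist_force: [-0.9, -0.5, 5.7]
width: 0.014
```

send_rows([
  {"dx": -1,"dy": 0,"dz": 0,"ax": 0,"ay": 0,"az": 0,"claw": 0.05},
  {"dx": -3,"dy": 0,"dz": 0,"ax": 0,"ay": 0,"az": 0,"claw": 0.05},
  {"dx": -4,"dy": 0,"dz": 0,"ax": 0,"ay": 0,"az": 0,"claw": 0.05},
  {"dx": -4,"dy": 0,"dz": 0,"ax": 0,"ay": 0,"az": 0,"claw": 0.05},
  {"dx": -4,"dy": 0,"dz": 0,"ax": 0,"ay": 0,"az": 0,"claw": 0.05},
])

```text
clock: 45.88
ee_pos: [0.5084, 0.4017, 0.2351]
tool_rot: [0.313, 0.634, -0.368, 0.604]
wrist_force: [0.9, 0.3, -0.3]
width: 0.0137
```

send_rows([
  {"dx": -2,"dy": 0,"dz": 0,"ax": 0,"ay": 0,"az": 0,"claw": 0.05},
  {"dx": 0,"dy": 0,"dz": 0,"ax": 0,"ay": 0,"az": 5,"claw": 0.05},
  {"dx": 0,"dy": 0,"dz": 0,"ax": 0,"ay": 0,"az": 5,"claw": 0.05},
  {"dx": 0,"dy": 0,"dz": 0,"ax": 0,"ay": 0,"az": 5,"claw": 0.05},
  {"dx": 0,"dy": 0,"dz": 0,"ax": 0,"ay": 0,"az": 5,"claw": 0.05},
])

```text
clock: 46.3
ee_pos: [0.5103, 0.403, 0.2544]
tool_rot: [0.42, 0.569, -0.255, 0.659]
wrist_force: [0.2, -0.1, -1.3]
width: 0.0139
```

send_rows([
  {"dx": 0,"dy": 0,"dz": 0,"ax": 0,"ay": 0,"az": 5,"claw": 0.05},
  {"dx": 0,"dy": 0,"dz": 0,"ax": 0,"ay": 0,"az": 5,"claw": 0.05},
  {"dx": 0,"dy": 0,"dz": 0,"ax": 0,"ay": 0,"az": 4,"claw": 0.05},
  {"dx": 0,"dy": 0,"dz": 0,"ax": 0,"ay": 0,"az": 0,"claw": 0.05},
  {"dx": 0,"dy": 0,"dz": 0,"ax": 0,"ay": 0,"az": 0,"claw": 0.05},
])

```text
clock: 46.72
ee_pos: [0.5091, 0.4024, 0.2532]
tool_rot: [0.484, 0.515, -0.175, 0.685]
wrist_force: [0.1, 0.2, -0.1]
width: 0.0136
```

```bash
sed -i 's/EG=np.array(\[.5312,.3404,.0751\]); B=np.array(\[.460,.294,.016\])/EG=np.array([.4978,.3952,.0755]); B=np.array([.425,.348,.016])/' h.py
python3 - <<'E'
from h import *
o=get_obs(); b,g=gouge(o); print(o["ee_pos"],o["width"],o["joints"].round(2),"butt",b.round(3),g.round(3))
w=get_image("wrist"); im=w["pixels"].copy(); line(im,w,b,b+.2*g,(255,0,255)); cv2.imwrite("pics/w30.png",im)
for zz in(.22,.120,.010):
    tgt=CUP-.010*RX-.015*RY+np.array([0,0,zz]); print(zz,rel(o["ee_pos"]+tgt-b))
E
```

```text
[0.50910442 0.4023751  0.25318124] 0.013578443383407789 [-0.89  0.19  0.15  2.01  0.15  0.45 -1.88] butt [0.477 0.381 0.155] [0.234 0.152 0.96 ]
0.22 (array([-7.5 , -0.43, 32.17]), None)
0.12 (array([ 1.25, -5.27, 32.17]), None)
0.01 (array([ 10.88, -10.59,  32.17]), None)
```

View pics/w30.png

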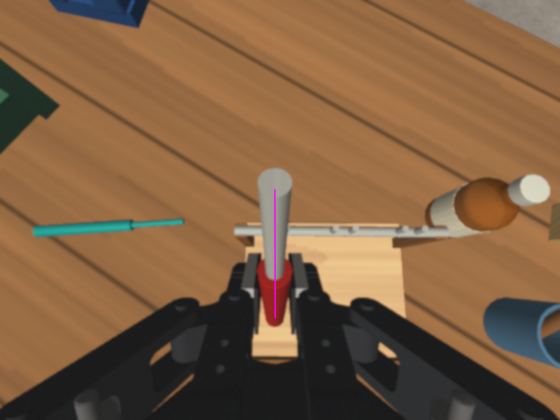

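send_rows([
  {"dx": -0.3,"dy": -0.6,"dz": 2.5,"ax": 0,"ay": 0,"az": 0,"claw": 0.05},
  {"dx": -0.3,"dy": -0.6,"dz": 3.2,"ax": 0,"ay": 0,"az": 0,"claw": 0.05},
  {"dx": -0.3,"dy": -0.6,"dz": 3.5,"ax": 0,"ay": 0,"az": 0,"claw": 0.05},
  {"dx": -0.3,"dy": -0.6,"dz": 3.5,"ax": 0,"ay": 0,"az": 0,"claw": 0.05},
  {"dx": -0.3,"dy": -0.6,"dz": 3.5,"ax": 0,"ay": 0,"az": 0,"claw": 0.05},
])

```text
clock: 47.18
ee_pos: [0.5709, 0.2477, 0.2534]
tool_rot: [0.485, 0.515, -0.174, 0.685]
wrist_force: [0.4, 0.7, -1.4]
width: 0.0135
```

send_rows([
  {"dx": -0.3,"dy": -0.6,"dz": 3.5,"ax": 0,"ay": 0,"az": 0,"claw": 0.05},
  {"dx": 0,"dy": 0,"dz": 3.5,"ax": 0,"ay": 0,"az": 0,"claw": 0.05},
  {"dx": 0,"dy": 0,"dz": 3.5,"ax": 0,"ay": 0,"az": 0,"claw": 0.05},
  {"dx": 0,"dy": 0,"dz": 3,"ax": 0,"ay": 0,"az": 0,"claw": 0.05},
  {"dx": 0,"dy": 0,"dz": 2.4,"ax": 0,"ay": 0,"az": 0,"claw": 0.05},
])

```text
clock: 47.6
ee_pos: [0.6518, 0.1072, 0.2532]
tool_rot: [0.486, 0.514, -0.175, 0.685]
wrist_force: [0.5, -1.0, -0.4]
width: 0.0139
```

send_rows([
  {"dx": 0,"dy": 0,"dz": 0,"ax": 0,"ay": 0,"az": 0,"claw": 0.05},
  {"dx": 0,"dy": 0,"dz": 0,"ax": 0,"ay": 0,"az": 0,"claw": 0.05},
  {"dx": 0,"dy": 0,"dz": 0,"ax": 0,"ay": 0,"az": 0,"claw": 0.05},
  {"dx": 0,"dy": 0,"dz": 0,"ax": 0,"ay": 0,"az": 0,"claw": 0.05},
])

```text
clock: 47.93
ee_pos: [0.6483, 0.1122, 0.2519]
tool_rot: [0.484, 0.516, -0.174, 0.685]
wrist_force: [-0.4, 0.2, -0.4]
width: 0.0138
```

Run:
```python
from h import *
o=get_obs(); b,g=gouge(o); print(o["ee_pos"],o["width"],o["joints"].round(2),"butt",b.round(3),g.round(3))
w=get_image("wrist"); im=w["pixels"].copy(); cv2.imwrite("pics/w31.png",im)
d=get_image("side"); crop(d,180,100,380,250,"s3")
for zz in(.100,.010):
    tgt=CUP-.010*RX-.015*RY+np.array([0,0,zz]); print(zz,rel(o["ee_pos"]+tgt-b))
```

```text
[0.64832129 0.11221573 0.25193791] 0.013810265447511922 [-0.19  0.23  0.12  1.96 -0.5   0.55 -0.71] butt [0.616 0.091 0.154] [0.232 0.149 0.961]
s3 scale 4.0 x0,y0 180 100
0.1 (array([ 4.71, -2.67,  0.24]), None)
0.01 (array([12.58, -7.03,  0.24]), None)
```

View pics/w31.png

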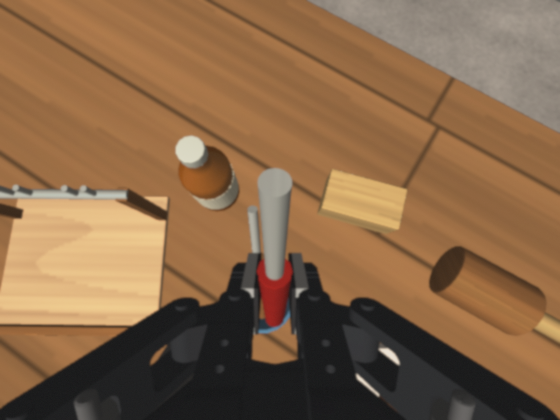

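View pics/s3.png

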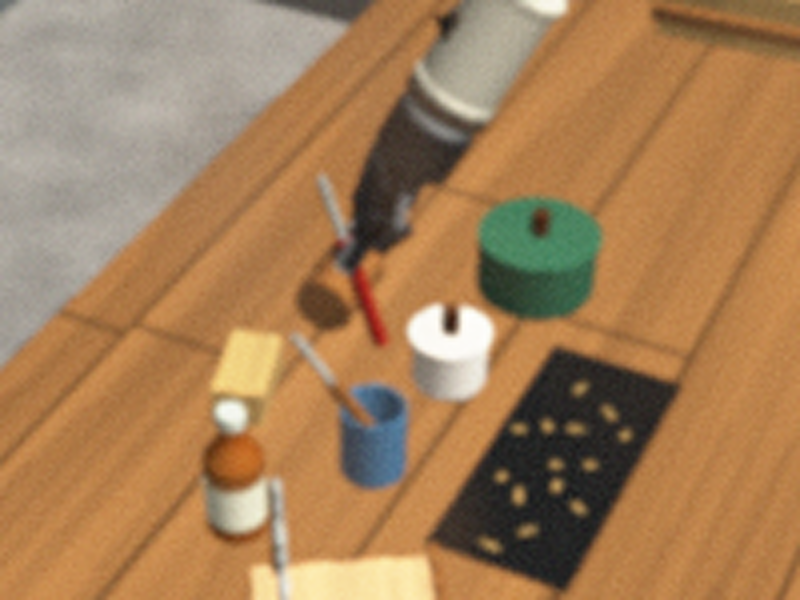

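send_rows([
  {"dx": 1.2,"dy": -0.7,"dz": 0.2,"ax": 0,"ay": 0,"az": 0,"claw": 0.05},
  {"dx": 1.2,"dy": -0.7,"dz": 0,"ax": 0,"ay": 0,"az": 0,"claw": 0.05},
  {"dx": 1.2,"dy": -0.7,"dz": 0,"ax": 0,"ay": 0,"az": 0,"claw": 0.05},
  {"dx": 1.1,"dy": -0.6,"dz": 0,"ax": 0,"ay": 0,"az": 0,"claw": 0.05},
  {"dx": 0,"dy": 0,"dz": 0,"ax": 0,"ay": 0,"az": 0,"claw": 0.05},
])

```text
clock: 48.45
ee_pos: [0.6464, 0.1096, 0.1947]
tool_rot: [0.484, 0.517, -0.175, 0.684]
wrist_force: [-1.1, -0.1, -0.8]
width: 0.0141
```

send_rows([
  {"dx": 0,"dy": 0,"dz": 0,"ax": 0,"ay": 0,"az": 0,"claw": 0.05},
  {"dx": 0,"dy": 0,"dz": 0,"ax": 0,"ay": 0,"az": 0,"claw": 0.05},
])

```text
clock: 48.62
ee_pos: [0.6492, 0.109, 0.1986]
tool_rot: [0.485, 0.514, -0.174, 0.685]
wrist_force: [0.1, 0.5, -0.2]
width: 0.014
```

Run:
```python
from h import *
o=get_obs(); b,g=gouge(o); print(o["ee_pos"],o["joints"].round(2),"butt",b.round(3),g.round(3))
w=get_image("wrist"); im=w["pixels"].copy(); cv2.imwrite("pics/w32.png",im)
for zz in(.050,.010):
    tgt=CUP-.010*RX-.015*RY+np.array([0,0,zz]); print(zz,rel(o["ee_pos"]+tgt-b))
```

```text
[0.64918141 0.10896137 0.19863759] [-0.14  0.31  0.06  2.   -0.6   0.45 -0.59] butt [0.617 0.088 0.101] [0.23  0.15  0.962]
0.05 (array([ 4.47, -2.48, -0.15]), None)
0.01 (array([ 7.96, -4.43, -0.15]), None)
```

View pics/w32.png

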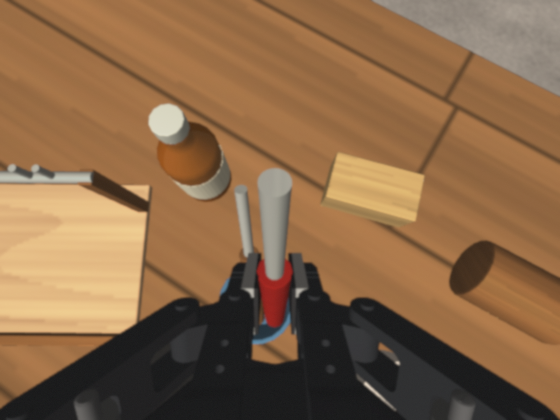

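send_rows([
  {"dx": 1.0,"dy": -0.6,"dz": -0.15,"ax": 0,"ay": 0,"az": 0,"claw": 0.05},
  {"dx": 1.2,"dy": -0.7,"dz": 0,"ax": 0,"ay": 0,"az": 0,"claw": 0.05},
  {"dx": 1.2,"dy": -0.7,"dz": 0,"ax": 0,"ay": 0,"az": 0,"claw": 0.05},
  {"dx": 1.0,"dy": -0.5,"dz": 0,"ax": 0,"ay": 0,"az": 0,"claw": 0.05},
  {"dx": 0,"dy": 0,"dz": 0,"ax": 0,"ay": 0,"az": 0,"claw": 0.05},
])

```text
clock: 49.08
ee_pos: [0.6466, 0.1094, 0.1457]
tool_rot: [0.485, 0.516, -0.175, 0.685]
wrist_force: [-0.6, -0.2, -0.9]
width: 0.014
```

send_rows([
  {"dx": 0,"dy": 0,"dz": 0,"ax": 0,"ay": 0,"az": 0,"claw": 0.05},
  {"dx": 0,"dy": 0,"dz": 0,"ax": 0,"ay": 0,"az": 0,"claw": 0.05},
])

```text
clock: 49.25
ee_pos: [0.6485, 0.1093, 0.1485]
tool_rot: [0.485, 0.514, -0.174, 0.686]
wrist_force: [-0.3, 0.7, -0.8]
width: 0.0138
```

Run:
```python
from h import *
o=get_obs(); b,g=gouge(o); print(o["ee_pos"],o["joints"].round(2),"butt",b.round(3),g.round(3),o["wrist_force"])
w=get_image("wrist"); im=w["pixels"].copy(); cv2.imwrite("pics/w33.png",im)
for zz in(.010,):
    tgt=CUP-.010*RX-.015*RY+np.array([0,0,zz]); print(zz,rel(o["ee_pos"]+tgt-b))
d=get_image("side"); crop(d,200,150,340,255,"s4")
```

```text
[0.64845959 0.10932369 0.14848003] [-0.07  0.38 -0.02  2.03 -0.71  0.34 -0.47] butt [0.616 0.088 0.051] [0.229 0.15  0.962] [-0.31311429  0.70909181 -0.81461242]
0.01 (array([ 3.58, -1.94, -0.06]), None)
s4 scale 5.714285714285714 x0,y0 200 150
```

View pics/w33.png

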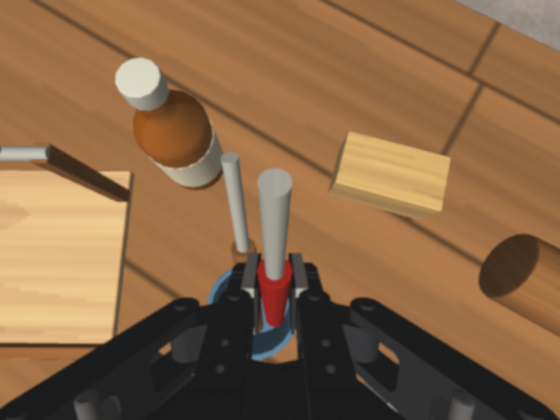

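View pics/s4.png

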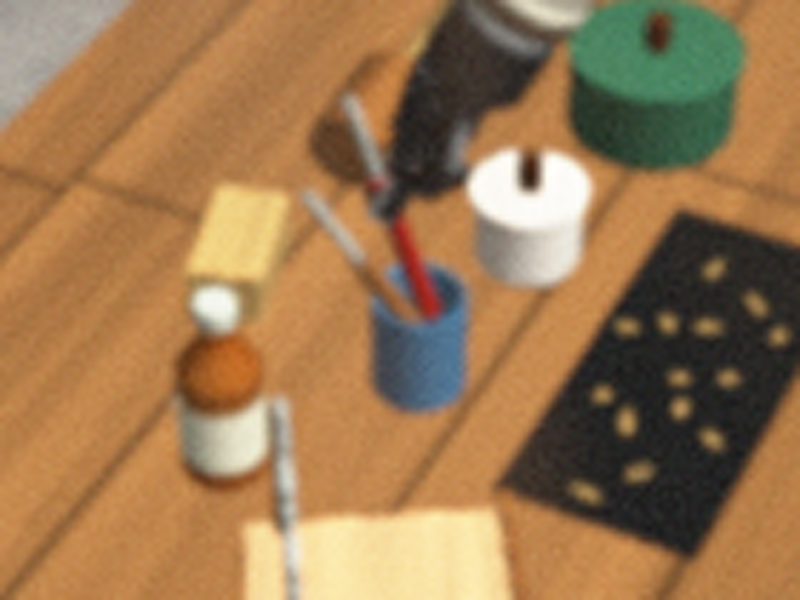

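send_rows([
  {"dx": 0.9,"dy": -0.5,"dz": 0,"ax": 0,"ay": 0,"az": 0,"claw": 0.05},
  {"dx": 0.9,"dy": -0.5,"dz": 0,"ax": 0,"ay": 0,"az": 0,"claw": 0.05},
  {"dx": 0.8,"dy": -0.4,"dz": 0,"ax": 0,"ay": 0,"az": 0,"claw": 0.05},
  {"dx": 0.4,"dy": -0.2,"dz": 0,"ax": 0,"ay": 0,"az": 0,"claw": 0.05},
  {"dx": 0,"dy": 0,"dz": 0,"ax": 0,"ay": 0,"az": 0,"claw": 0.05},
])

```text
clock: 49.77
ee_pos: [0.6479, 0.1088, 0.1124]
tool_rot: [0.485, 0.515, -0.175, 0.685]
wrist_force: [0.7, -1.2, -1.2]
width: 0.0136
```

send_rows([
  {"dx": 0.3,"dy": -0.2,"dz": 0,"ax": 0,"ay": 0,"az": 0,"claw": 0.05},
  {"dx": 0,"dy": 0,"dz": 0,"ax": 0,"ay": 0,"az": 0,"claw": 0.05},
  {"dx": 0,"dy": 0,"dz": 0,"ax": 0,"ay": 0,"az": 0,"claw": 0.05},
])

```text
clock: 50.02
ee_pos: [0.6477, 0.1096, 0.1096]
tool_rot: [0.485, 0.515, -0.174, 0.685]
wrist_force: [0.8, -0.5, -1.9]
width: 0.0141
```

Run:
```python
from h import *
o=get_obs(); b,g=gouge(o); print(o["ee_pos"],o["joints"].round(2),"butt",b.round(3),g.round(3),o["wrist_force"])
w=get_image("wrist"); im=w["pixels"].copy(); cv2.imwrite("pics/w34.png",im)
```

```text
[0.64769836 0.1096133  0.10955168] [-0.    0.45 -0.1   2.05 -0.78  0.26 -0.36] butt [0.616 0.088 0.012] [0.231 0.149 0.961] [ 0.76401161 -0.47194217 -1.90413747]
```

View pics/w34.png

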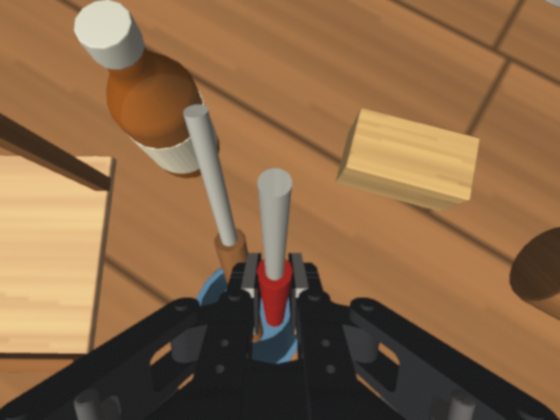

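Red is in beside the brown one, butt at 12 mm. Releasing with a small opening and backing out along the tool.

send_rows([
  {"dx": 0,"dy": 0,"dz": 0,"ax": 0,"ay": 0,"az": 0,"claw": 0.2},
  {"dx": 0,"dy": 0,"dz": 0,"ax": 0,"ay": 0,"az": 0,"claw": 0.3},
  {"dx": 0,"dy": 0,"dz": 0,"ax": 0,"ay": 0,"az": 0,"claw": 0.3},
  {"dx": 0,"dy": 0,"dz": 0,"ax": 0,"ay": 0,"az": 0,"claw": 0.3},
  {"dx": 0,"dy": 0,"dz": 0,"ax": 0,"ay": 0,"az": 0,"claw": 0.3},
])

```text
clock: 50.48
ee_pos: [0.6479, 0.1095, 0.1098]
tool_rot: [0.485, 0.515, -0.174, 0.685]
wrist_force: [-0.6, -0.1, 1.1]
width: 0.0255
```

send_rows([
  {"dx": -1.0,"dy": 0,"dz": 0,"ax": 0,"ay": 0,"az": 0,"claw": 0.3},
  {"dx": -2,"dy": 0,"dz": 0,"ax": 0,"ay": 0,"az": 0,"claw": 0.3},
  {"dx": -3,"dy": 0,"dz": 0,"ax": 0,"ay": 0,"az": 0,"claw": 0.3},
  {"dx": -3,"dy": 0,"dz": 0,"ax": 0,"ay": 0,"az": 0,"claw": 0.3},
  {"dx": -2,"dy": 0,"dz": 0,"ax": 0,"ay": 0,"az": 0,"claw": 0.3},
])

```text
clock: 50.9
ee_pos: [0.6022, 0.0799, 0.2083]
tool_rot: [0.485, 0.514, -0.175, 0.685]
wrist_force: [0.4, 0.6, 0.3]
width: 0.0257
```

Run:
```python
from h import *
o=get_obs(); print(o["ee_pos"],o["joints"].round(2),o["wrist_force"])
w=get_image("wrist"); im=w["pixels"].copy(); cv2.imwrite("pics/w35.png",im)
d=get_image("side"); crop(d,200,150,340,255,"s5")
```

```text
[0.60215956 0.07992607 0.20830066] [-0.08  0.21  0.05  2.1  -0.62  0.46 -0.52] [0.40989916 0.58797579 0.29371119]
s5 scale 5.714285714285714 x0,y0 200 150
```

View pics/w35.png

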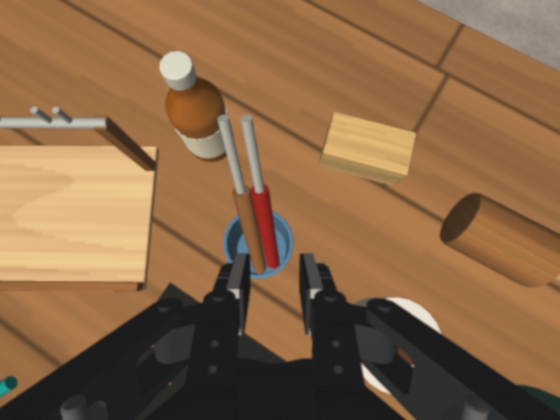

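View pics/s5.png

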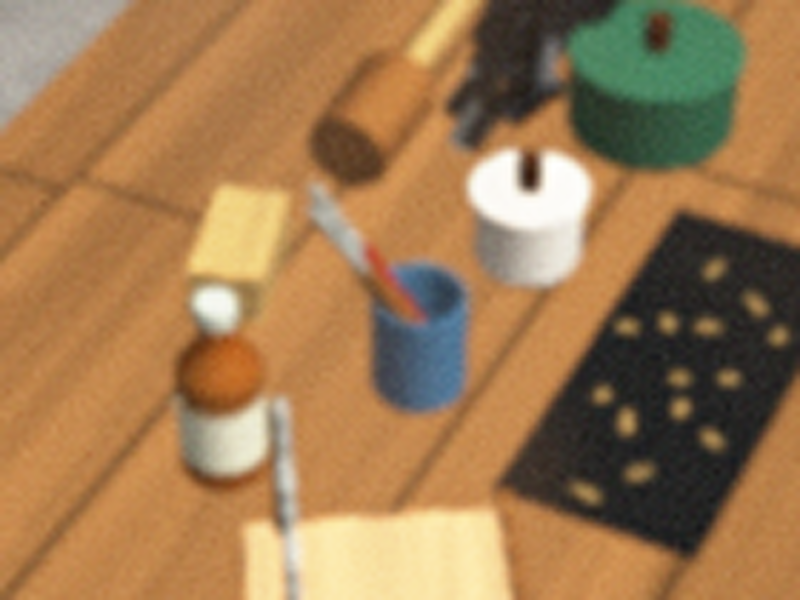

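Both stand in the cup. Withdrawing the arm, waiting a moment, then the last checks.

send_rows([
  {"dx": -3,"dy": 1.6,"dz": 0,"ax": 0,"ay": 0,"az": 0,"claw": 0.4},
  {"dx": -3,"dy": 1.6,"dz": 0,"ax": 0,"ay": 0,"az": 0,"claw": 0.4},
  {"dx": -3,"dy": 0,"dz": -2,"ax": 0,"ay": 0,"az": -3,"claw": 0.4},
  {"dx": 0,"dy": -2,"dz": -3.5,"ax": 0,"ay": 0,"az": -4,"claw": 0.4},
  {"dx": 0,"dy": -2,"dz": -3.5,"ax": 0,"ay": 0,"az": -4,"claw": 0.4},
])

```text
clock: 51.42
ee_pos: [0.5113, 0.1283, 0.2862]
tool_rot: [0.434, 0.557, -0.24, 0.666]
wrist_force: [-0.1, 1.9, -1.0]
width: 0.0344
```

send_rows([
  {"dx": 0,"dy": -1,"dz": -3.5,"ax": 0,"ay": 0,"az": -4,"claw": 0.4},
  {"dx": 0,"dy": 0,"dz": -3.5,"ax": 0,"ay": 0,"az": -4,"claw": 0.4},
  {"dx": 0,"dy": 0,"dz": -3.5,"ax": 0,"ay": 0,"az": -4,"claw": 0.4},
  {"dx": 0,"dy": 0,"dz": -3.5,"ax": 0,"ay": 0,"az": -4,"claw": 0.4},
  {"dx": 0,"dy": 0,"dz": -3,"ax": 0,"ay": 0,"az": 0,"claw": 0.4},
])

```text
clock: 51.83
ee_pos: [0.4106, 0.2709, 0.2805]
tool_rot: [0.35, 0.615, -0.33, 0.625]
wrist_force: [2.0, 0.2, -0.3]
width: 0.034
```

send_rows([
  {"dx": 0,"dy": 0,"dz": 0,"ax": 0,"ay": 0,"az": 0,"claw": 0.4},
  {"dx": 0,"dy": 0,"dz": 0,"ax": 0,"ay": 0,"az": 0,"claw": 0.4},
  {"dx": 0,"dy": 0,"dz": 0,"ax": 0,"ay": 0,"az": 0,"claw": 0.4},
  {"dx": 0,"dy": 0,"dz": 0,"ax": 0,"ay": 0,"az": 0,"claw": 0.4},
  {"dx": 0,"dy": 0,"dz": 0,"ax": 0,"ay": 0,"az": 0,"claw": 0.4},
])

```text
clock: 52.25
ee_pos: [0.4119, 0.2658, 0.2805]
tool_rot: [0.352, 0.613, -0.331, 0.625]
wrist_force: [0.1, -0.2, 0.8]
width: 0.034
```

Run:
```python
from h import *
o=get_obs(); print(o["clock"],o["ee_pos"])
d=get_image("top"); s=3; x0,y0,x1,y1=220,100,486,300
im=cv2.resize(d["pixels"][y0:y1,x0:x1],None,fx=s,fy=s,interpolation=cv2.INTER_CUBIC)
a=np.linspace(0,2*np.pi,90)
for c,r,z in(((.585,-.2495),.071,.075),((.6066,-.0546),.044,.065),((.617,.1067),.034,.085),((.585,-.2495),.011,.103),((.6066,-.0546),.011,.093)):
    P=(proj(d,np.c_[c[0]+r*np.cos(a),c[1]+r*np.sin(a),0*a+z])-[x0,y0]+.5)*s-.5; cv2.polylines(im,[np.round(P*8).astype(np.int32)],True,(0,255,255),1,cv2.LINE_AA,3)
cv2.imwrite("pics/t7.png",im)
d=get_image("side"); crop(d,190,110,390,260,"s6")
```

```text
52.25 [0.41190164 0.26583112 0.28045511]
s6 scale 4.0 x0,y0 190 110
```

View pics/t7.png

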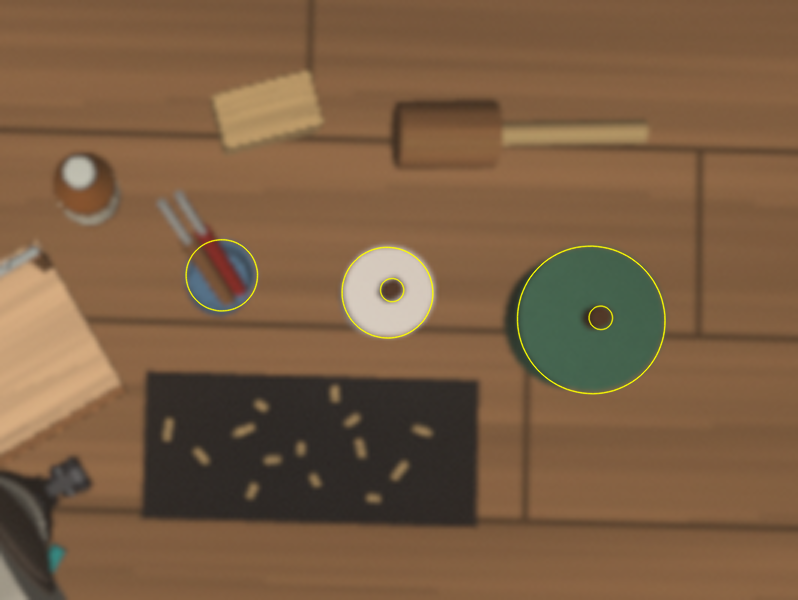

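View pics/s6.png

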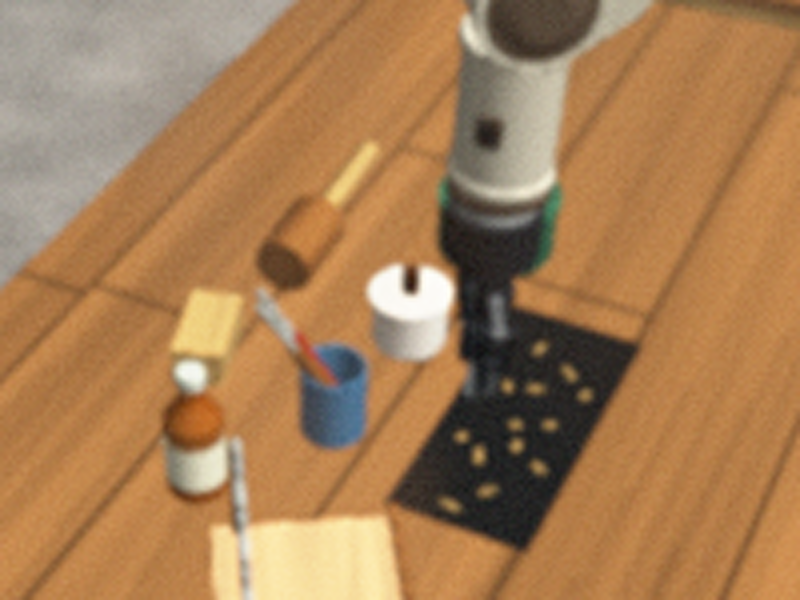

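Both lids fit their home outlines with the knobs concentric at (391,290) and (600,318). The mat holds only shavings, both gouges are in the cup, and the bystanders and turquoise pieces haven't moved. Handing in.

```bash
python3 -c "
from cell import finish_job
print(finish_job())"
```

```text
the job is handed in; nothing more can be done
None
```

The bench is packed and handed in at about 52 s of the 210 s. All four wooden knobs went into the green tin and its lid closed over them. After that the white lid went onto the wax pot, and the mid-brown and red gouges into the blue cup, handles down.

**Last checks:**
- **Lids:** both matched their modelled home outlines to about a pixel in the last top picture. In the side view the pot lid looked level. The arm hid the tin then, but its lid looked level in a side view taken shortly before.
- **Knobs:** all four stood on the tin floor when I looked just before closing it, and only shavings remain on the mat.
- **Gouges:** both lean on the cup's far rim, about 25–30° from upright by my estimate.
- **Left alone:** the oil bottle, mallet, wood blank and the turquoise look-alikes show no movement.
- **Forces:** the highest wrist force I read was about 10 N. I saw none of the listed items knocked aside.

No check failed or disagreed.

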